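Pack the parquet samples in their case

ROBOT

A 6-joint arm with a two-finger parallel gripper is mounted at the origin on the work surface. World frame = base frame: x ahead of the robot, y to its left, z up, the work surface at z = 0. Lengths are in mm, angles in rad, forces in N, time in s.
With the tool pointing down it reaches from about 275 to 1000 mm from the base axis. Payload 8.4 kg.
Tool frame: the origin (TCP) lies midway between the tips of the shut fingers; the grasp point (between the pads) lies 19 mm behind it; z points along the fingers, y is the line along which they close (so a half turn about z gives the same grasp; the last joint's range is limited). The gripper opens to 85 mm and grips with 20 to 120 N. Pads are 22 mm wide; open, the fingers measure 114 mm over their backs; the gripper's body (76 mm by 85 mm) begins 54 mm behind the grasp point. The pads swing forward as they close: fully open they stand 13 mm farther back than shut.
Start: joints at [-1.173, 0.353, 1.633, -0, 1.155, -0.002], TCP at [243.27, -575.715, 231.281] pointing down, gripper open.
Joint ranges: [-2.63, 2.63], [-0.92, 2.1], [0.06, 2.66], [-1.3, 4.44], [0, 2.69], [-3.02, 3.02]. Speed limits (rad/s): [2.22, 2.22, 2.79, 3.14, 3.14, 3.14].

INTERFACE

Orientations are given as [roll, pitch, yaw] about the fixed x, y, z axes, in that order (R = Rz(yaw) Ry(pitch) Rx(roll)).
In Python, from rig import telemetry, optics, r gives the robot as it stands.
- The arm moves only by the tool play_rows, never from a script. Its arguments are lists of equal length, an entry for each row: "dp": the shift along the tool's x, y, z in units of 40 mm (1.0 is 40 mm), a list of three; "rot": the turn, a rotation vector about the tool's x, y, z in units of 6 degrees (1.0 is 6 degrees), a list of three. In form: {"dp": [[tx, ty, tz], ...], "rot": [[ax, ay, az], ...]}. A call has 1 to 5 rows; each row is the pose to reach, as a shift and turn from the pose commanded when the call began, along the tool's axes at that moment; what a row does not reach only later rows make up. A row lasts 1/12 s, in which the tool goes at most 41.7 mm and 7.16 degrees, less where a joint would pass 70% of its speed; a pose out of reach is approached as far as the arm can. A call with a gripper value outside its range is refused whole. "fingers" is the opening, from 0 (shut) to 1 (fully open), set as the call begins (left out, the last holds). The fingers move at their own pace and stop on an object; "grip_force" is the grip in N (left out, the last holds). Time passes only in rows, so rows that repeat a pose let the fingers close. It gives the time, the measured TCP pose, the force, the opening and the grip force at its end, in the units of the state.
- telemetry.sense(): the state, without advancing time (a new reading comes with each control period).
- optics.grab_frame(name): name is "side" or "top" or "wrist"; returns a dict with "color" (420x560x3 uint8, red, green, blue), "mtx" (3x3 intrinsics, pixels), "D" ([k1, k2, p1, p2, k3] as OpenCV has them; the pictures are not rectified), "R" (3x3) and "t" (3): a world point X has camera coordinates R X + t; the wrist camera has in their place "mount" (4x4, takes a point from camera to tool coordinates, whose origin is the TCP and whose axes are the flange's). Camera axes: x right, y down, z forward; pixel columns grow to the right and rows downward; lengths in mm; the calibration is good to about 2 mm. A picture is of the moment at which its call begins: read the wrist's pose just before it. There is no depth.
- r.sign_off(): hands the job in; it is judged then, once.
The state is a dict: "clock": time; "qpos": joint angles; "qvel": joint speeds; "joint_efforts": joint torques, N m; "eef_pos": TCP position; "tcp_rot": TCP orientation; "contact_force": force on the tool from outside, world axes, zero at the start; "wrist_torque": the same for the moment, N m; "opening": opening from 0.0 (shut) to 1.0 (fully open); "grasp_force": force on a finger pad.
Only numpy, scipy, OpenCV 4.12 (cv2) and the standard library are available. Lean on these libraries where they do the work, as an engineer would, in place of code of your own. Each camera call takes 0.05 s, during which the arm holds its last target. There are 200 camera calls.

TASK

Lever the lid of the flat black sample case up with the scraper's blade in the slot at its front, then open it wide. Put every oak sample that is on the bench into the case, finished face up, side by side flat on its floor, turning over those that lie face down (the edge of the low packing board is there to tip them against), then shut the lid fully, with the scraper left lying on the bench. Leave the other things on the bench where they are and the bottle and tin standing.

Things in the scene. Friction and masses are not known exactly. Their poses are not given: they have to be found in the camera images.
- block_a: smoked-oak parquet sample, 140 (x) x 65 (y) x 18 (z), 0.12 kg: a block 128 long with a tongue 6 long, 5 thick on each end, 9 to 14 below the face (face down, a fingertip near the bench gets under it). Origin at its centre; z points out of the smooth finished face; the back has 3 dark grooves and a blank label. Starts face down. Only 2 or 3 of the 4 samples are present
- block_b: smoked-oak parquet sample, 140 (x) x 65 (y) x 18 (z), 0.12 kg: a block 128 long with a tongue 6 long, 5 thick on each end, 9 to 14 below the face (face down, a fingertip near the bench gets under it). Origin at its centre; z points out of the smooth finished face; the back has 3 dark grooves and a blank label. Starts face down. Only 2 or 3 of the 4 samples are present
- block_c: smoked-oak parquet sample, 140 (x) x 65 (y) x 18 (z), 0.12 kg: a block 128 long with a tongue 6 long, 5 thick on each end, 9 to 14 below the face (face down, a fingertip near the bench gets under it). Origin at its centre; z points out of the smooth finished face; the back has 3 dark grooves and a blank label. Starts face down. Only 2 or 3 of the 4 samples are present
- block_d: smoked-oak parquet sample, 140 (x) x 65 (y) x 18 (z), 0.12 kg: a block 128 long with a tongue 6 long, 5 thick on each end, 9 to 14 below the face (face down, a fingertip near the bench gets under it). Origin at its centre; z points out of the smooth finished face; the back has 3 dark grooves and a blank label. Starts face up. Only 2 or 3 of the 4 samples are present
- scraper: a filling knife lying on the bench: wooden handle 115 long x 26 wide x 22 high and a stiff flat steel blade 50 wide, 2 thick. Origin in the handle, on the middle plane of handle and blade, 11 above the bench as it lies; x points to the blade. The handle runs from x = -75 to x = +40, the blade from there to its straight tip at x = +120, at z = 0 (half-way up the handle). 0.16 kg, balanced near the front of the handle
- case: a flat black flight case with bright edges, fixed to the bench: 170 (x) x 306 (y) x 55 high without its lid, walls 6 thick, inner floor 8 above the bench, so 158 x 294 inside: room for three samples laid across it (lengths along x) 90 apart. Origin under its centre at bench height; the slotted front is its -x side, the hinge its +x side, z up. The front turns roughly to the robot's left (+y of the world), towards the middle of the bench
- case_slot (a point): centre of the mouth of the slot in the front of the case, just under the lid: 80 wide, 9 high (from 46 to 55 above the bench), right through the 6 mm wall. The only place to get under the lid, which is flush all round and has no handle; too low for a finger
- lid (a joint): angle of the case's lid: 0 shut, 1.65 fully open (just past upright), in rad. Flat panel 170 x 306 x 8, 0.28 kg, hinged along the top of the +x wall of the case (x = +85, 55 above the bench in the case's frame). A stiff hinge: about 3 N at the front edge lifts it, it stays where it is left, and it must be pushed shut
- lid_edge (a point): middle of the front edge of the lid, opposite the hinge, half-way through its thickness; moves with the lid
- board: the packing board, screwed to the bench: light wood with a black rubber top, 200 (x) x 200 (y) x 22 high. Origin under its centre at bench height. Its -x edge, a square step 22 high, faces roughly to the robot and the bench in front of its middle is clear: a sample pushed end-on against that step with about 10 N and lifted by its free end's tongue rises, tips over the step and lands on the rubber the other way up
- glue_bottle: white bottle standing left of the board, 64 across, 170 high; origin under it, z up; leave alone
- oil_tin: steel tin standing at the far side, 84 across, 100 high; origin under it, z up; leave alone
- tape_roll: cardboard-coloured roll of tape lying flat at the far side, 100 across, 45 high; origin under its centre; leave alone
- tape_measure: yellow tape measure left of the board, 70 x 36 x 62 high; origin under its centre; leave alone
- sanding_cork: cork sanding block near the robot, 110 x 60 x 35; origin under its centre; leave alone
Mind the look-alikes: they are no part of the job. What is shaped like the block_c but pink is not meant.

How it is judged (in metres and radians):
On the way, in this order (a step that is already met when the one before it is completed fails the run):
1. the lid is levered up by the scraper (value of joint lid above 0.08 rad and contact force between scraper and case above 0.3 N), for 0.1 s.
2. the lid stands wide open (value of joint lid above 1.1 rad), for 0.2 s.
3. every sample present lies face up on the floor of the open case (angle between each of block_a, block_b, block_c, block_d's own z axis and vertical below 0.12 rad and x of block_a in the frame of case between -0.06 and 0.06 m and y of block_a in the frame of case between -0.13 and 0.13 m and z of each of block_a, block_b, block_c, block_d in the frame of case below 0.022 m and x of block_b in the frame of case between -0.06 and 0.06 m and y of block_b in the frame of case between -0.13 and 0.13 m and x of block_c in the frame of case between -0.06 and 0.06 m and y of block_c in the frame of case between -0.13 and 0.13 m and x of block_d in the frame of case between -0.06 and 0.06 m and y of block_d in the frame of case between -0.13 and 0.13 m and value of joint lid above 0.3 rad), for 0.3 s.
At the end, for the whole second after the job is handed in: Every sample present lies flat (within 0.12 rad) with its finished face up on the case's floor, none on another; the lid is shut to within 0.04 rad; the scraper lies still on the bench (its origin below 30 mm and outside the case) (angle between each of block_a, block_b, block_c, block_d's own z axis and vertical below 0.12 rad and x of block_a in the frame of case between -0.06 and 0.06 m and y of block_a in the frame of case between -0.13 and 0.13 m and z of each of block_a, block_b, block_c, block_d in the frame of case below 0.022 m and x of block_b in the frame of case between -0.06 and 0.06 m and y of block_b in the frame of case between -0.13 and 0.13 m and x of block_c in the frame of case between -0.06 and 0.06 m and y of block_c in the frame of case between -0.13 and 0.13 m and x of block_d in the frame of case between -0.06 and 0.06 m and y of block_d in the frame of case between -0.13 and 0.13 m and value of joint lid below 0.04 rad and height (world z) of scraper below 0.03 m and linear speed of scraper below 0.02 m/s and horizontal distance between scraper and case above 0.1 m); the robot touches nothing.
It fails at once if the bottle or the tin tipped over (angle between any of glue_bottle, oil_tin's own z axis and vertical above 0.5 rad).
It fails at once if another thing on the bench moved more than 60 mm (distance of any of glue_bottle, oil_tin, tape_roll, tape_measure, sanding_cork from where it was at the start of the episode above 0.06 m).
Of block_a, block_b, block_c, block_d only 2 to 3 are there at a start; the rules pass over those that are not, and their reading is None.
At some moment in a run one of block_a, block_b, block_c, block_d may be knocked a few centimetres aside while the robot is not near it.
It also fails if it takes over 210 s, if anything falls off the work surface, if the arm or the gripper's body presses on something with over 40 N, if the wrist force passes 120 N, or if a joint passes its speed limit or range.

## Working session

There is one attempt and no reset: what is moved stays moved. The work goes in short steps, Python scripts to look and compute and a tool call to move; the robot and the scene stay as the last step left them, time stands still between calls to the robot, and variables do not carry over. Pictures are saved under pics/ and viewed, at most 14 in all, crops included, and the job is handed in when it is done.

Besides the shell and the picture viewer there is one more tool, called after ">>>" as name(argument=value, ...) on one line, values as JSON. play_rows: Moves the arm, as the interface text tells. Its arguments: {"type":"object","properties":{"dp":{"type":"array"},"rot":{"type":"array"},"fingers":{"type":"number"},"grip_force":{"type":"number"}},"required":["dp","rot"]}

```bash
ls; mkdir -p pics; python3 - <<'E'
from rig import telemetry, optics, r
import cv2,json
s=telemetry.sense();print(s)
for n in("top","side"):
    f=optics.grab_frame(n);cv2.imwrite(f"pics/{n}0.png",f["color"][:,:,::-1]);print(n,f["mtx"],f["D"],f["R"],f["t"])
f=optics.grab_frame("wrist");print(f["mtx"],f["mount"])
E
```

```text
pics
{'clock': 0.0, 'qpos': array([-1.17341584e+00,  3.53649566e-01,  1.63410681e+00,  8.33691526e-06,
        1.15521137e+00, -2.43204578e-03]), 'qvel': array([ 0.000877  , -0.00037585,  0.00180318, -0.0002854 , -0.00025503,
        0.00039648]), 'joint_efforts': array([ 3.48912545e-04, -6.05249977e+01, -3.42056680e+01,  7.31253658e-05,
        9.49096080e-03,  2.58540155e-06]), 'eef_pos': array([ 243.08297706, -575.28778816,  230.57248953]), 'tcp_rot': array([-3.14021758e+00, -1.09669043e-05,  3.99809149e-01]), 'contact_force': array([ 0.2212176 , -0.05873579, -0.09796751]), 'wrist_torque': array([ 0.02590671, -0.01306845,  0.03492734]), 'grasp_force': 0.0, 'opening': 1.0006435069687971}
top [[536.84874059   0.         275.78068472]
 [  0.         536.84874059 201.94147283]
 [  0.           0.           1.        ]] [-0.08207206  0.          0.          0.          0.        ] [[-2.76542931e-04 -9.99891927e-01  1.46988769e-02]
 [-9.96468650e-01 -9.58657487e-04 -8.39601726e-02]
 [ 8.39651900e-02 -1.46701886e-02 -9.96360694e-01]] [  24.04233017  566.155029   1416.57912375]
side [[436.12217675   0.         284.67531015]
 [  0.         436.12217675 208.06590344]
 [  0.           0.           1.        ]] [-0.05848981  0.          0.          0.          0.        ] [[-0.98552719 -0.169507    0.00188121]
 [-0.10472184  0.60005952 -0.79307118]
 [ 0.13330227 -0.78179022 -0.60912606]] [ 579.93483412   86.58956823 1094.11735374]
[[306.3778562    0.         273.15549538]
 [  0.         306.3778562  205.63954125]
 [  0.           0.           1.        ]] [[ 5.13419282e-05 -9.55828535e-01 -2.93924834e-01  7.49138725e+01]
 [ 9.99999854e-01 -1.09306296e-04  5.30135530e-04  3.31303675e-01]
 [-5.38846502e-04 -2.93924818e-01  9.55828390e-01 -1.43504791e+02]
 [ 0.00000000e+00  0.00000000e+00  0.00000000e+00  1.00000000e+00]]
```

View pics/top0.png

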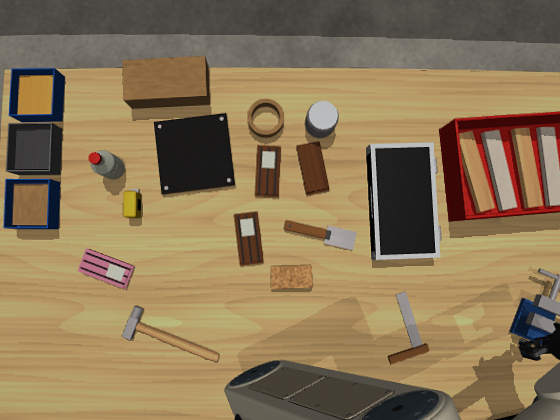

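View pics/side0.png

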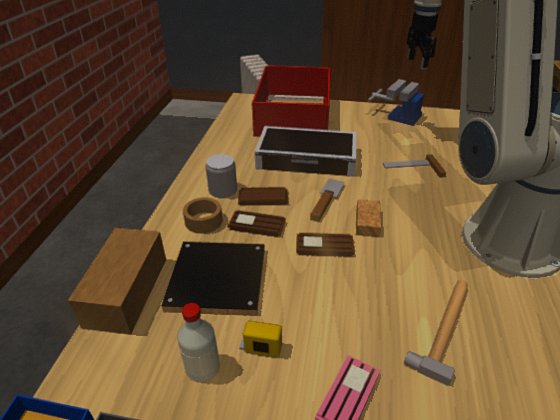

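Top view: case centred at about (404,201), slot side left; face-down samples at (268,171) and (249,238); face-up sample at (313,168); scraper from (285,225) to (355,240), blade to the right toward the case; board (194,153). The pink look-alike at (106,268) is ignored. The side view agrees.

```bash
cat > h.py <<'E'
from rig import telemetry, optics, r
import numpy as np, cv2
from scipy.spatial.transform import Rotation as Ro
def cam(n):
    s=telemetry.sense(); f=optics.grab_frame(n)
    if n=="wrist":
        T=np.eye(4);T[:3,:3]=Ro.from_euler('xyz',s["tcp_rot"]).as_matrix();T[:3,3]=s["eef_pos"]
        C=np.linalg.inv(T@f["mount"]);f["R"]=C[:3,:3];f["t"]=C[:3,3]
    return f
def plane(f,px,z):
    px=np.float64(px).reshape(-1,1,2)
    u=cv2.undistortPoints(px,f["mtx"],np.float64(f["D"])).reshape(-1,2)
    d=np.c_[u,np.ones(len(u))]@f["R"]; c=-f["R"].T@f["t"]
    return c+d*((z-c[2])/d[:,2])[:,None]
def proj(f,P):
    return cv2.projectPoints(np.float64(P).reshape(-1,3),cv2.Rodrigues(f["R"])[0],f["t"],f["mtx"],np.float64(f["D"]))[0].reshape(-1,2)
def rect(f,mask,z):
    c=max(cv2.findContours(mask.astype(np.uint8),0,1)[0],key=cv2.contourArea)
    P=plane(f,c.reshape(-1,2),z)[:,:2].astype(np.float32)
    return cv2.minAreaRect(P),P
def axis(rc):
    b=cv2.boxPoints(rc);e=[b[1]-b[0],b[2]-b[1]];e=max(e,key=np.linalg.norm);return np.arctan2(e[1],e[0])%np.pi
def roi(m,x0,y0,x1,y1):
    o=np.zeros(m.shape,np.uint8);o[y0:y1,x0:x1]=m[y0:y1,x0:x1];return o
def togo(p,rpy):
    "move numbers (dp, rot units) from the current pose to p,rpy"
    s=telemetry.sense();R0=Ro.from_euler('xyz',s["tcp_rot"]);R1=Ro.from_euler('xyz',rpy)
    return (R0.inv().apply(np.float64(p)-s["eef_pos"])/40).round(3),(np.degrees((R0.inv()*R1).as_rotvec())/6).round(3)
E
python3 - <<'E'
from h import *
np.set_printoptions(suppress=True,precision=1)
f=cam("top");im=f["color"];hsv=cv2.cvtColor(im,cv2.COLOR_RGB2HSV)
g=im.astype(int)
# background=light bench; dark brown
dark=(hsv[...,2]<125)
dark=cv2.morphologyEx(dark.astype(np.uint8),cv2.MORPH_CLOSE,np.ones((9,9)))
for n,b in dict(A=(250,140,284,202),B=(230,205,266,268),D=(294,138,332,198)).items():
    rc,P=rect(f,roi(dark,*b),18);print(n,rc,axis(rc))
h=roi(dark,282,215,330,245);rc,P=rect(f,h,15);print("handle",rc,axis(rc))
bl=((hsv[...,1]<60)).astype(np.uint8);rc,P=rect(f,roi(bl,320,220,362,256),11);print("blade",rc,axis(rc))
lid=((hsv[...,1]<60)|(hsv[...,2]<60)).astype(np.uint8);rc,P=rect(f,roi(lid,362,130,440,268),63);print("case",rc,axis(rc))
rc,P=rect(f,roi(((hsv[...,2]<60)).astype(np.uint8),150,105,240,200),22);print("board",rc,axis(rc))
print("case corners",plane(f,[(370,146),(434,144),(439,251),(376,258)],63))
E
python3 - <<'E'
import cv2
i=cv2.imread('pics/top0.png');cv2.imwrite('pics/crop1.png',cv2.resize(i[120:270,220:450],None,fx=3.4,fy=3.4,interpolation=cv2.INTER_CUBIC))
E
```

```text
A ((657.5223388671875, 46.15502166748047), (65.72473907470703, 158.51141357421875), 88.08700561523438) 3.1082046
B ((467.88018798828125, 97.55076599121094), (140.9886474609375, 64.82118225097656), 7.2403154373168945) 0.12636736
D ((663.6629638671875, -79.04492950439453), (156.19784545898438, 95.94993591308594), 0.24830786883831024) 0.0043337834
handle ((489.8469543457031, -59.1556396484375), (127.07528686523438, 30.581279754638672), 76.86454010009766) 1.3415395
blade ((471.7289733886719, -148.82748413085938), (80.07054138183594, 51.061946868896484), 76.78768157958984) 1.3401976
case ((568.4210815429688, -311.4350891113281), (306.5445251464844, 187.6986083984375), 2.0453286170959473) 0.035697706
board ((699.245361328125, 246.11639404296875), (199.4093017578125, 199.17613220214844), 7.205966949462891) 0.1257679
case corners [[ 711.7 -224.8   63. ]
 [ 718.3 -397.2   63. ]
 [ 434.1 -403.3   63. ]
 [ 416.6 -236.1   63. ]]
```

View pics/crop1.png

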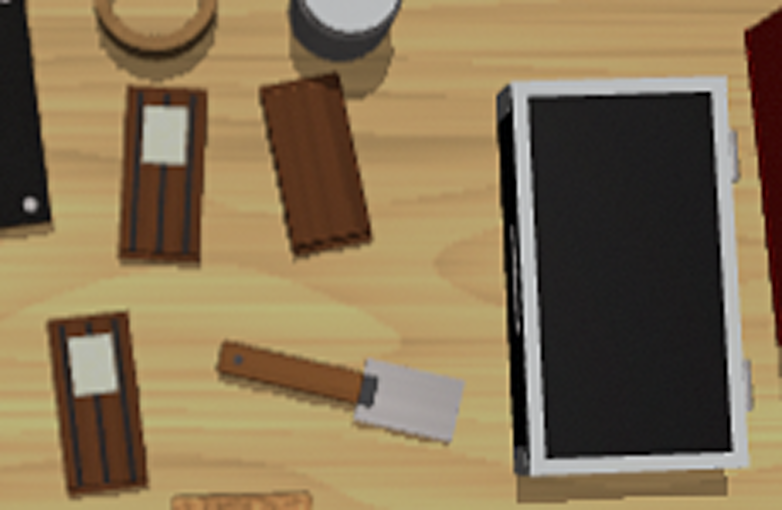

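```bash
cat >> h.py <<'E'
import json,os
def plan(wps,measured=False):
    """wps: (p,rpy[,steps]) ; prints one 5-row target per call, chained from the commanded pose"""
    if measured or not os.path.exists('cmd.json'):
        s=telemetry.sense();p=np.array(s["eef_pos"]);R=Ro.from_euler('xyz',s["tcp_rot"])
    else:
        c=json.load(open('cmd.json'));p=np.array(c[0]);R=Ro.from_rotvec(c[1])
    for q,e,*k in wps:
        R1=Ro.from_euler('xyz',e);rv=(R.inv()*R1).as_rotvec();d=np.float64(q)-p
        n=k[0] if k else max(1,int(np.ceil(max(np.linalg.norm(d)/200,np.degrees(np.linalg.norm(rv))/34))))
        for i in range(n):
            a=(R.inv().apply(d/n)/40).round(3);b=(np.degrees(rv/n)/6).round(3)
            print("dp",a.tolist(),"rot",b.tolist())
            p=p+R.apply(a*40);R=R*Ro.from_rotvec(np.radians(b*6))
    json.dump([p.tolist(),R.as_rotvec().tolist()],open('cmd.json','w'))
def quad(f,px,z):
    P=plane(f,px,z)[:,:2];c=P.mean(0);return c
E
python3 - <<'E'
from h import *
np.set_printoptions(suppress=True,precision=1)
f=cam("top")
cr=lambda L:[(x/3.4+220-.35,y/3.4+120-.35) for x,y in L]
C=plane(f,cr([(513,85),(725,78),(747,467),(529,474)]),63)[:,:2]
print("case",C,C.mean(0)); ax=((C[1]-C[0])+(C[2]-C[3]));ay=C[0]-C[3]+C[1]-C[2];print(np.arctan2(ax[1],ax[0]),np.arctan2(ay[1],ay[0])-np.pi/2)
for n,L,z in(("A",[(128,86),(207,90),(199,267),(120,262)],16),("D",[(262,88),(338,73),(371,242),(297,258)],14),("B",[(48,320),(127,312),(146,488),(69,497)],16)):
    P=plane(f,cr(L),z)[:,:2];l=P[0]+P[1]-P[2]-P[3];print(n,P.mean(0),np.arctan2(l[1],l[0]),np.linalg.norm(l)/2,np.linalg.norm(P[1]-P[0]))
print("tin",plane(f,[(322,116)],100),"cork",plane(f,[(291,277)],35),"roll",plane(f,[(266,117)],45))
print("slot pts",plane(f,cr([(513,262),(527,370)]),50))
g=(490+.228*-22,-71-.974*-22)
o=np.array([489.9,-70.9]);u=np.array([np.cos(-1.802),np.sin(-1.802)])
g=o+22*u;print(g)
plan([((*g,150),(np.pi,0,1.34)),((*g,60),(np.pi,0,1.34))])
E
```

```text
case [[ 715.4 -226.3]
 [ 722.1 -394.3]
 [ 418.4 -403.9]
 [ 413.9 -234. ]] [ 567.4 -314.6]
-1.5375116993963933 -1.542128974315079
A [649.9  45.9] -0.04377625204358321 142.1211837569434 63.350264918437325
D [659.3 -76.9] 0.19004466094506098 139.3571835119492 62.49479896917958
B [468.4  97.8] 0.11637671865144966 139.95673791921703 62.81640293528959
tin [[782.8 -94.2 100. ]] cork [[366.7 -15.7  35. ]] roll [[793.1  50.7  45. ]]
slot pts [[ 578.1 -226.4   50. ]
 [ 493.9 -236.2   50. ]]
[484.9 -92.3]
dp [3.422, -2.925, 0.676] rot [-0.002, -0.001, -2.993]
dp [4.158, -1.727, 0.676] rot [-0.002, -0.001, -2.993]
dp [4.488, -0.361, 0.675] rot [-0.002, -0.001, -2.993]
dp [-0.0, -0.0, 2.25] rot [0.0, 0.0, 0.001]
```

>>> play_rows(dp=[[3.42, -2.93, 0.68], [3.42, -2.93, 0.68], [3.42, -2.93, 0.68], [3.42, -2.93, 0.68], [3.42, -2.93, 0.68]], rot=[[0, 0, -2.993], [0, 0, -2.993], [0, 0, -2.993], [0, 0, -2.993], [0, 0, -2.993]])

```text
clock: 0.67
eef_pos: [324.3, -409.9, 203.0]
tcp_rot: [-3.139, -0.001, 0.715]
contact_force: [-0.1, -0.6, -0.7]
opening: 0.996
grasp_force: 0.0
```

>>> play_rows(dp=[[4.16, -1.73, 0.68], [4.16, -1.73, 0.68], [4.16, -1.73, 0.68], [4.16, -1.73, 0.68], [4.16, -1.73, 0.68]], rot=[[0, 0, -2.993], [0, 0, -2.993], [0, 0, -2.993], [0, 0, -2.993], [0, 0, -2.993]])

```text
clock: 1.08
eef_pos: [405.0, -249.3, 176.2]
tcp_rot: [-3.14, -0.001, 1.029]
contact_force: [-0.6, 0.3, 0.1]
opening: 0.998
grasp_force: 0.0
```

>>> play_rows(dp=[[4.49, -0.36, 0.68], [4.49, -0.36, 0.68], [4.49, -0.36, 0.68], [4.49, -0.36, 0.68], [4.49, -0.36, 0.68]], rot=[[0, 0, -2.993], [0, 0, -2.993], [0, 0, -2.993], [0, 0, -2.993], [0, 0, -2.993]])

```text
clock: 1.5
eef_pos: [486.4, -88.4, 149.2]
tcp_rot: [3.141, -0.001, 1.342]
contact_force: [-0.2, -0.6, 1.3]
opening: 0.998
grasp_force: 0.0
```

```bash
python3 - <<'E'
from h import *
s=telemetry.sense();print(s["clock"],s["eef_pos"],s["tcp_rot"],s["qpos"])
f=cam("wrist");cv2.imwrite("pics/w1.png",f["color"][:,:,::-1])
print(proj(f,[(484.9,-92.3,11),(489.9,-70.9,22),(477,-126,11)]))
E
```

```text
1.5 [486.35258795 -88.38319217 149.17602258] [ 3.14134670e+00 -1.05508424e-03  1.34230674e+00] [-1.83522381e-01  2.53329678e-01  1.98543334e+00  1.32878054e-03
  9.02536926e-01  4.41441517e-02]
[[272.34467219 197.8573012 ]
 [272.32321727 177.5949204 ]
 [272.3078485  231.62819154]]
```

View pics/w1.png

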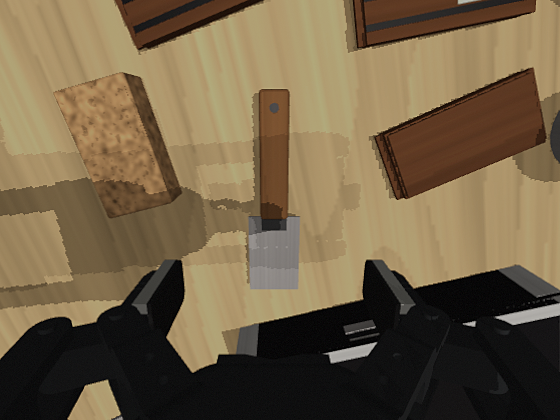

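The picture shows the handle straight below, ferrule at about (273,218) as predicted and the blade down to row 290; the fingers straddle it. I descend and grip.

>>> play_rows(dp=[[0, 0, 2.25], [0, 0, 2.25], [0, 0, 2.25], [0, 0, 2.25], [0, 0, 2.25]], rot=[[0, 0, 0], [0, 0, 0], [0, 0, 0], [0, 0, 0], [0, 0, 0]])

```text
clock: 1.97
eef_pos: [485.1, -92.6, 60.5]
tcp_rot: [-3.141, 0.0, 1.34]
contact_force: [0.9, -0.9, 0.1]
opening: 0.998
grasp_force: 0.0
```

>>> play_rows(dp=[[0, 0, 0.7], [0, 0, 1.42], [0, 0, 1.42], [0, 0, 1.42], [0, 0, 1.42]], rot=[[0, 0, 0], [0, 0, 0], [0, 0, 0], [0, 0, 0], [0, 0, 0]])

```text
clock: 2.38
eef_pos: [486.3, -92.7, 5.0]
tcp_rot: [3.139, -0.0, 1.34]
contact_force: [-0.2, 0.1, -0.7]
opening: 1.0
grasp_force: 0.0
```

>>> play_rows(dp=[[0, 0, 0], [0, 0, 0], [0, 0, 0], [0, 0, 0], [0, 0, 0]], rot=[[0, 0, 0], [0, 0, 0], [0, 0, 0], [0, 0, 0], [0, 0, 0]], fingers=0.0, grip_force=120)

```text
clock: 2.8
eef_pos: [485.2, -92.2, 3.3]
tcp_rot: [3.141, -0.0, 1.34]
contact_force: [-3.9, 1.2, 14.0]
opening: 0.302
grasp_force: 12.2
```

>>> play_rows(dp=[[0, 0, 0], [0, 0, 0], [0, 0, 0], [0, 0, 0], [0, 0, 0]], rot=[[0, 0, 0], [0, 0, 0], [0, 0, 0], [0, 0, 0], [0, 0, 0]])

```text
clock: 3.22
eef_pos: [485.2, -92.2, 3.8]
tcp_rot: [3.141, -0.0, 1.34]
contact_force: [-2.8, 1.1, 14.0]
opening: 0.271
grasp_force: 118.5
```

```bash
python3 - <<'E'
from h import *
json.dump([[484.9,-92.3,3.2],Ro.from_euler('xyz',[np.pi,0,1.34]).as_rotvec().tolist()],open('cmd.json','w'))
Y=(np.pi,0,1.6)
plan([((484.9,-92.3,60),(np.pi,0,1.34)),((561,-100,60),Y),((561,-106.7,43.3),Y)])
E
```

```text
dp [-0.0, 0.0, -1.42] rot [0.0, 0.0, 0.0]
dp [0.248, 1.896, 0.0] rot [0.0, 0.0, -2.483]
dp [-0.168, -0.005, 0.418] rot [0.0, 0.0, 0.0]
```

>>> play_rows(dp=[[0, 0, -0.7], [0, 0, -1.42], [0, 0, -1.42], [0, 0, -1.42]], rot=[[0, 0, 0], [0, 0, 0], [0, 0, 0], [0, 0, 0]])

```text
clock: 3.55
eef_pos: [485.9, -92.4, 60.8]
tcp_rot: [3.139, -0.0, 1.34]
contact_force: [0.4, -0.5, -1.5]
opening: 0.27
grasp_force: 118.8
```

>>> play_rows(dp=[[0.1, 0.8, 0], [0.248, 1.896, 0], [0.248, 1.896, 0], [0.248, 1.896, 0], [0.248, 1.896, 0]], rot=[[0, 0, -1], [0, 0, -2.483], [0, 0, -2.483], [0, 0, -2.483], [0, 0, -2.483]])

```text
clock: 3.97
eef_pos: [559.5, -99.6, 57.9]
tcp_rot: [-3.138, -0.001, 1.599]
contact_force: [-0.8, -0.2, -2.2]
opening: 0.275
grasp_force: 118.9
```

>>> play_rows(dp=[[-0.168, -0.005, 0.418], [-0.168, -0.005, 0.418], [-0.168, -0.005, 0.418], [-0.168, -0.005, 0.418]], rot=[[0, 0, 0], [0, 0, 0], [0, 0, 0], [0, 0, 0]])

```text
clock: 4.3
eef_pos: [559.9, -106.4, 42.8]
tcp_rot: [-3.14, -0.0, 1.599]
contact_force: [0.4, 0.4, -1.2]
opening: 0.274
grasp_force: 118.8
```

```bash
python3 - <<'E'
from h import *
s=telemetry.sense();print(s["eef_pos"],s["tcp_rot"],s["contact_force"])
f=cam("side");im=f["color"][:,:,::-1]
P=[]
u=np.array([.0308,-.9995]);v=np.array([.9995,.0308]);m=np.array([564.8,-229.6])
for a in(-40,40):
    for z in(46,55):P.append((*(m+a*v),z))
t=m-25*u
for a in(-25,25):P.append((*(t+a*v),50.5))
print(proj(f,P).round(1).tolist())
cv2.imwrite("pics/s1.png",cv2.resize(im[90:220,240:380],None,fx=5,fy=4.5,interpolation=cv2.INTER_CUBIC))
E
```

```text
[ 559.92154056 -106.36877663   42.77378057] [-3.14008546e+00 -4.26893716e-04  1.59913448e+00] [ 0.41626527  0.36539451 -1.16725746]
[[318.4, 160.6], [318.5, 158.1], [292.1, 158.7], [292.2, 156.1], [312.8, 163.3], [296.1, 162.0]]
```

View pics/s1.png

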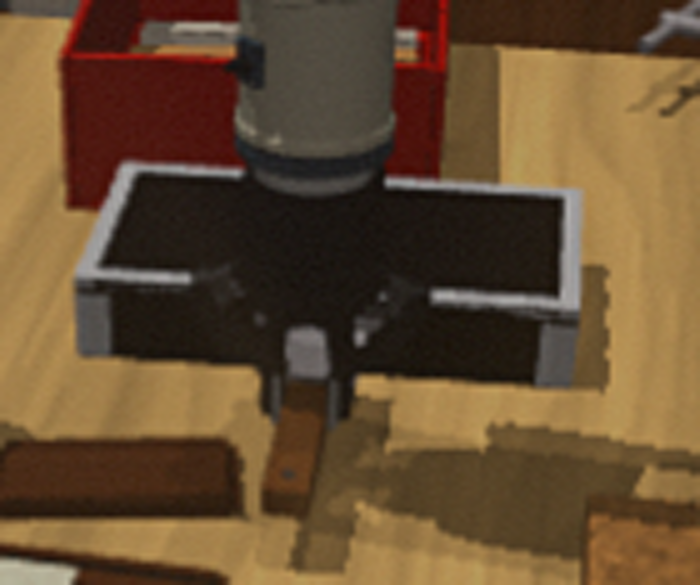

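The blade tip shows at about row 162 of the side image, in front of the slot (predicted 158) and centred between the finger shadows. I push it in stepwise, watching the force.

>>> play_rows(dp=[[-0.4, 0, 0], [-0.8, 0, 0], [-1.0, 0, 0], [-1.0, 0, 0]], rot=[[0, 0, 0], [0, 0, 0], [0, 0, 0], [0, 0, 0]])

```text
clock: 4.68
eef_pos: [562.5, -147.8, 43.5]
tcp_rot: [3.141, 0.0, 1.599]
contact_force: [-0.7, 0.2, -2.4]
opening: 0.271
grasp_force: 118.8
```

>>> play_rows(dp=[[-0.25, 0, 0], [-0.25, 0, 0], [-0.25, 0, 0]], rot=[[0, 0, 0], [0, 0, 0], [0, 0, 0]])

```text
clock: 4.93
eef_pos: [562.4, -156.6, 43.1]
tcp_rot: [3.141, -0.0, 1.6]
contact_force: [0.7, -0.1, -0.7]
opening: 0.272
grasp_force: 118.8
```

>>> play_rows(dp=[[-0.5, 0, 0], [-1.0, 0, 0], [-1.0, 0, 0], [-1.0, 0, 0]], rot=[[0, 0, 0], [0, 0, 0], [0, 0, 0], [0, 0, 0]])

```text
clock: 5.27
eef_pos: [563.6, -196.8, 42.9]
tcp_rot: [3.142, -0.0, 1.599]
contact_force: [0.5, -0.0, -1.6]
opening: 0.273
grasp_force: 118.8
```

```bash
python3 - <<'E'
from h import *
s=telemetry.sense();print(s["eef_pos"],s["contact_force"])
# scraper pose path: tip position (along case x from hinge d, z) and pitch a (tip up). TCP is at scraper x=22,z=-7.5
c=np.array([567.4,-314.6]);u=np.array([.0308,-.9995])
def tcp(d,z,a):
    tip=np.array([*(c+u*(85-d)),z]); U=np.array([*(u*np.cos(a)),np.sin(a)]); N=np.array([*(-u*np.sin(a)),np.cos(a)])
    p=tip-98*U-7.5*N
    # tool: z=-N, x=-U
    X=-U;Z=-N;Yv=np.cross(Z,X)
    return p,Ro.from_matrix(np.c_[X,Yv,Z]).as_euler('xyz')
json.dump([[562.5,-196.6,43.2],Ro.from_euler('xyz',[np.pi,0,1.6]).as_rotvec().tolist()],open('cmd.json','w'))
plan([tcp(105,62,.2),tcp(105,67,.28),tcp(108,80,.4),tcp(110,100,.5)])
E
```

```text
[ 563.60247098 -196.75763033   42.9181903 ] [ 0.51871224 -0.02205012 -1.60645946]
dp [-0.088, 0.032, 0.201] rot [-0.002, -1.91, -0.015]
dp [-0.048, -0.0, 0.072] rot [0.0, -0.764, -0.0]
dp [-0.058, -0.0, -0.041] rot [0.0, -1.146, -0.0]
dp [-0.18, -0.0, -0.236] rot [0.0, -0.955, -0.0]
```

>>> play_rows(dp=[[-0.04, 0, 0.1], [-0.088, 0.03, 0.2], [-0.088, 0.03, 0.2], [-0.088, 0.03, 0.2]], rot=[[0, -0.95, 0], [0, -1.91, 0], [0, -1.91, 0], [0, -1.91, 0]])

```text
clock: 5.6
eef_pos: [564.4, -197.6, 34.4]
tcp_rot: [-3.139, 0.197, 1.604]
contact_force: [0.6, -0.5, -1.9]
opening: 0.273
grasp_force: 119.2
```

>>> play_rows(dp=[[-0.048, 0, 0.072], [-0.048, 0, 0.072], [-0.048, 0, 0.072]], rot=[[0, -0.764, 0], [0, -0.764, 0], [0, -0.764, 0]])

```text
clock: 5.85
eef_pos: [564.8, -201.5, 32.4]
tcp_rot: [-3.14, 0.277, 1.603]
contact_force: [-0.7, 0.5, -1.6]
opening: 0.275
grasp_force: 119.1
```

```bash
python3 - <<'E'
from h import *
f=cam("side");im=f["color"][:,:,::-1]
cv2.imwrite("pics/s2.png",cv2.resize(im[90:220,240:380],None,fx=5,fy=4.5,interpolation=cv2.INTER_CUBIC))
E
```

```text
(no output)
```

View pics/s2.png

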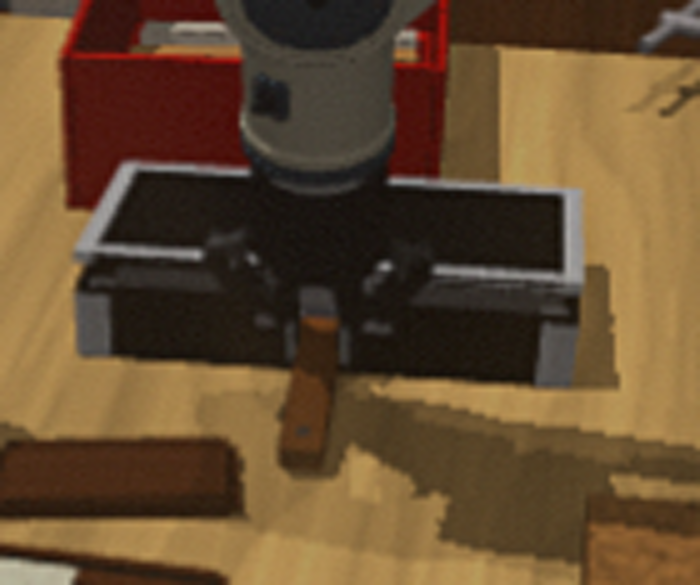

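The front edge of the lid (row ~255 of the crop) has risen by about 15 mm, with the blade under it at (320,300). I press lightly onto the fulcrum, then lift further.

>>> play_rows(dp=[[0, 0, 0.05], [0, 0, 0.05], [0, 0, 0.05]], rot=[[0, 0, 0], [0, 0, 0], [0, 0, 0]])

```text
clock: 6.15
eef_pos: [565.5, -202.9, 31.5]
tcp_rot: [3.14, 0.278, 1.599]
contact_force: [-1.9, 7.6, 7.3]
opening: 0.274
grasp_force: 120.8
```

>>> play_rows(dp=[[-0.058, 0, -0.09], [-0.058, 0, -0.09], [-0.058, 0, -0.09]], rot=[[0, -1.146, 0], [0, -1.146, 0], [0, -1.146, 0]])

```text
clock: 6.4
eef_pos: [565.5, -204.4, 35.3]
tcp_rot: [3.141, 0.4, 1.601]
contact_force: [-1.2, -1.9, 3.9]
opening: 0.272
grasp_force: 119.6
```

>>> play_rows(dp=[[-0.18, 0, -0.236], [-0.18, 0, -0.236], [-0.18, 0, -0.236]], rot=[[0, -0.955, 0], [0, -0.955, 0], [0, -0.955, 0]])

```text
clock: 6.65
eef_pos: [565.2, -206.6, 45.9]
tcp_rot: [-3.14, 0.496, 1.602]
contact_force: [0.4, 0.8, -2.6]
opening: 0.271
grasp_force: 119.1
```

```bash
cat >> h.py <<'E'
def tcp(d,z,a):
    "scraper tip at d before the hinge, height z, pitch a (tip up)"
    c=np.array([567.4,-314.6]);u=np.array([.0308,-.9995])
    tip=np.array([*(c+u*(85-d)),z]); U=np.array([*(u*np.cos(a)),np.sin(a)]); N=np.array([*(-u*np.sin(a)),np.cos(a)])
    return tip-98*U-7.5*N, Ro.from_matrix(np.c_[-U,np.cross(-N,-U),-N]).as_euler('xyz')
E
python3 - <<'E'
from h import *
s=telemetry.sense();print(s["eef_pos"],s["tcp_rot"],s["contact_force"],s["qpos"]);print(tcp(110,100,.5))
w=[]
for th,r,a in((.6,118,.5),(.8,120,.5),(1.0,122,.5),(1.2,124,.5),(1.4,125,.5),(1.5,125,.5)):
    w.append(tcp(r*np.cos(th),55+r*np.sin(th),a))
plan(w)
E
```

```text
[ 565.202728   -206.63052957   45.86925943] [-3.14012466  0.49647532  1.60247137] [ 0.36881384  0.78308772 -2.64967265] [-0.08004364  0.56664803  1.91399013 -0.75922106  0.7585968   0.47702359]
(array([ 564.09185209, -207.24630417,   46.434428  ]), array([3.14159265, 0.5       , 1.60160199]))
dp [-0.536, -0.0, -0.324] rot [0.0, 0.0, -0.0]
dp [-0.535, -0.0, -0.261] rot [0.0, 0.0, -0.0]
dp [-0.587, -0.0, -0.152] rot [0.0, 0.0, -0.0]
dp [-0.615, -0.0, -0.032] rot [0.0, 0.0, -0.0]
dp [-0.611, -0.0, 0.117] rot [0.0, 0.0, -0.0]
dp [-0.29, -0.0, 0.116] rot [0.0, 0.0, -0.0]
```

>>> play_rows(dp=[[-0.25, 0, -0.16], [-0.536, 0, -0.324], [-0.536, 0, -0.324]], rot=[[0, 0, 0], [0, 0, 0], [0, 0, 0]])

```text
clock: 6.9
eef_pos: [565.9, -220.5, 68.7]
tcp_rot: [3.141, 0.496, 1.599]
contact_force: [0.0, 0.4, -2.9]
opening: 0.268
grasp_force: 119.0
```

>>> play_rows(dp=[[-0.25, 0, -0.13], [-0.535, 0, -0.261], [-0.535, 0, -0.261]], rot=[[0, 0, 0], [0, 0, 0], [0, 0, 0]])

```text
clock: 7.15
eef_pos: [566.2, -234.5, 88.0]
tcp_rot: [3.14, 0.498, 1.598]
contact_force: [0.3, 0.0, -1.6]
opening: 0.276
grasp_force: 119.1
```

>>> play_rows(dp=[[-0.3, 0, -0.08], [-0.587, 0, -0.152], [-0.587, 0, -0.152]], rot=[[0, 0, 0], [0, 0, 0], [0, 0, 0]])

```text
clock: 7.4
eef_pos: [566.7, -252.1, 104.2]
tcp_rot: [3.141, 0.499, 1.599]
contact_force: [-0.1, 0.2, -1.5]
opening: 0.278
grasp_force: 119.2
```

>>> play_rows(dp=[[-0.3, 0, -0.016], [-0.615, 0, -0.032], [-0.615, 0, -0.032]], rot=[[0, 0, 0], [0, 0, 0], [0, 0, 0]])

```text
clock: 7.65
eef_pos: [567.3, -273.1, 117.0]
tcp_rot: [3.141, 0.5, 1.599]
contact_force: [0.4, 0.1, -1.5]
opening: 0.271
grasp_force: 119.1
```

>>> play_rows(dp=[[-0.3, 0, 0.06], [-0.611, 0, 0.117], [-0.611, 0, 0.117]], rot=[[0, 0, 0], [0, 0, 0], [0, 0, 0]])

```text
clock: 7.9
eef_pos: [567.9, -297.3, 124.6]
tcp_rot: [3.141, 0.5, 1.599]
contact_force: [-0.1, -0.6, -1.4]
opening: 0.268
grasp_force: 119.2
```

>>> play_rows(dp=[[-0.29, 0, 0.116], [-0.29, 0, 0.116], [-0.29, 0, 0.116], [-0.29, 0, 0.116]], rot=[[0, 0, 0], [0, 0, 0], [0, 0, 0], [0, 0, 0]])

```text
clock: 8.23
eef_pos: [567.9, -308.2, 125.7]
tcp_rot: [-3.141, 0.5, 1.6]
contact_force: [0.1, 0.3, -1.7]
opening: 0.27
grasp_force: 119.2
```

```bash
python3 - <<'E'
from h import *
f=cam("side");im=f["color"][:,:,::-1]
cv2.imwrite("pics/s3.png",cv2.resize(im[40:240,180:400],None,fx=3,fy=3,interpolation=cv2.INTER_CUBIC))
E
```

```text
(no output)
```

View pics/s3.png

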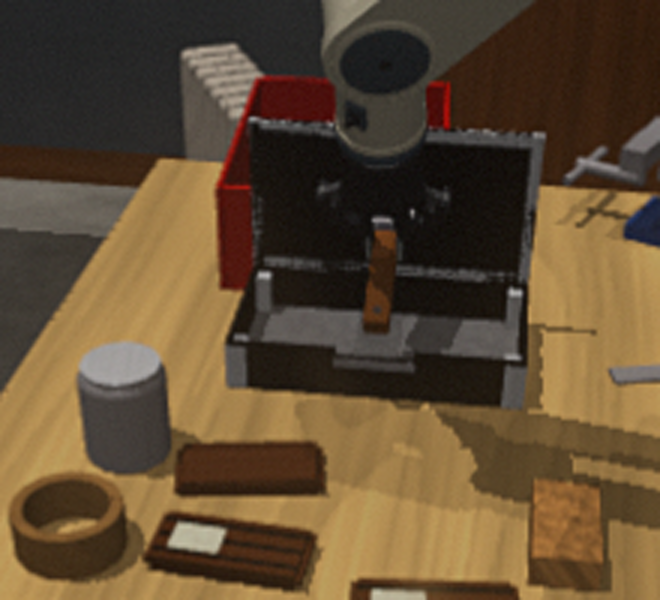

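The lid stands about upright (crop rows 125–270), case floor visible with the slot notch at (375,355). Now I withdraw and lay the scraper back down.

```bash
python3 - <<'E'
from h import *
Y=(np.pi,0,1.34)
plan([((563,-130,130),(np.pi,.3,1.6)),((485,-92,60),Y),((485,-92,4.0),Y)])
E
```

```text
dp [3.867, 0.032, -2.223] rot [0.006, 1.91, 0.014]
dp [1.479, -1.922, 1.374] rot [0.373, 2.849, 2.464]
dp [0.0, 0.0, 1.4] rot [-0.0, -0.0, -0.0]
```

>>> play_rows(dp=[[3.87, 0.03, -2.22], [3.87, 0.03, -2.22], [3.87, 0.03, -2.22], [3.87, 0.03, -2.22], [3.87, 0.03, -2.22]], rot=[[0, 1.91, 0], [0, 1.91, 0], [0, 1.91, 0], [0, 1.91, 0], [0, 1.91, 0]])

```text
clock: 8.7
eef_pos: [563.8, -125.8, 129.7]
tcp_rot: [3.141, 0.299, 1.601]
contact_force: [-0.2, -0.3, -2.5]
opening: 0.269
grasp_force: 119.2
```

>>> play_rows(dp=[[1.48, -1.92, 1.37], [1.48, -1.92, 1.37], [1.48, -1.92, 1.37], [1.48, -1.92, 1.37], [1.48, -1.92, 1.37]], rot=[[0.37, 2.85, 2.46], [0.37, 2.85, 2.46], [0.37, 2.85, 2.46], [0.37, 2.85, 2.46], [0.37, 2.85, 2.46]])

```text
clock: 9.12
eef_pos: [484.6, -92.4, 59.1]
tcp_rot: [-3.139, -0.0, 1.339]
contact_force: [0.5, -0.8, -1.0]
opening: 0.266
grasp_force: 119.1
```

```bash
python3 - <<'E'
from h import *
Y=(np.pi,0,1.34)
s=telemetry.sense();print(s["eef_pos"],s["tcp_rot"])
plan([((485,-92,4.0),Y)],True)
E
```

```text
[484.57112637 -92.43416929  59.07085849] [-3.13938264e+00 -1.78363323e-04  1.33908541e+00]
dp [0.013, 0.011, 1.377] rot [-0.021, -0.002, -0.009]
```

>>> play_rows(dp=[[0, 0, 0.6], [0, 0, 1.2], [0, 0, 1.36], [0, 0, 1.37], [0, 0, 1.37]], rot=[[0, 0, 0], [0, 0, 0], [0, 0, 0], [0, 0, 0], [0, 0, 0]])

```text
clock: 9.53
eef_pos: [487.5, -92.0, 5.5]
tcp_rot: [3.14, 0.001, 1.342]
contact_force: [0.7, 0.4, -1.6]
opening: 0.27
grasp_force: 119.5
```

>>> play_rows(dp=[[0, 0, 0], [0, 0, 0], [0, 0, 0], [0, 0, 0], [0, 0, 0]], rot=[[0, 0, 0], [0, 0, 0], [0, 0, 0], [0, 0, 0], [0, 0, 0]], fingers=1.0, grip_force=60)

```text
clock: 9.95
eef_pos: [486.4, -91.9, 5.3]
tcp_rot: [3.141, -0.0, 1.341]
contact_force: [0.2, -0.2, -0.8]
opening: 0.958
grasp_force: 0.0
```

>>> play_rows(dp=[[0, 0, -1.5], [0, 0, -2.5], [0, 0, -3.6], [0, 0, -3.6], [0, 0, -3.6]], rot=[[0, 0, 0], [0, 0, 0], [0, 0, 0], [0, 0, 0], [0, 0, 0]])

```text
clock: 10.37
eef_pos: [489.1, -92.5, 153.8]
tcp_rot: [3.133, -0.0, 1.341]
contact_force: [1.1, -0.3, -0.7]
opening: 1.001
grasp_force: 0.0
```

```bash
cat >> h.py <<'E'
def blocks(f=None,boxes=None):
    "brown sample outlines in the top view: centre, length direction"
    f=f or cam("top");hsv=cv2.cvtColor(f["color"],cv2.COLOR_RGB2HSV)
    d=((hsv[...,2]<118)&(hsv[...,1]>110)).astype(np.uint8)
    d=cv2.morphologyEx(cv2.morphologyEx(d,cv2.MORPH_CLOSE,np.ones((11,11))),cv2.MORPH_OPEN,np.ones((7,7)))
    for c in cv2.findContours(d,0,1)[0]:
        if cv2.contourArea(c)<700 or cv2.contourArea(c)>2600: continue
        P=plane(f,c.reshape(-1,2),15)[:,:2].astype(np.float32);rc=cv2.minAreaRect(P)
        print(np.round(rc[0],1),np.round(rc[1],0),round(float(axis(rc)),3),cv2.boundingRect(c))
E
python3 - <<'E'
from h import *
blocks()
json.dump([[485,-92,4-3.6*40+288],Ro.from_euler('xyz',[np.pi,0,1.34]).as_rotvec().tolist()],open('cmd.json','w'))
g=np.array([659.3,-76.9])-25*np.array([np.cos(.19),np.sin(.19)])
Y=(np.pi,0,.19)
print(telemetry.sense()["eef_pos"])
plan([((*g,148),Y),((*g,-2),Y)])
E
```

```text
[ 220.5 -692.2] [155. 117.] 1.088 (511, 300, 49, 52)
[567.8 668.9] [115. 145.] 3.139 (20, 175, 41, 54)
[666.7 -77. ] [ 88. 157.] 3.131 (297, 137, 33, 58)
[827.2 315.8] [ 59. 219.] 1.619 (130, 96, 80, 24)
[861.5 690.1] [155. 157.] 3.126 (10, 69, 55, 56)
[487.71257432 -92.22736246 151.415306  ]
dp [0.554, 1.793, 0.0] rot [0.0, -0.0, 5.491]
dp [1.44, 1.203, 0.0] rot [0.0, -0.0, 5.491]
dp [-0.0, -0.001, 3.75] rot [-0.0, -0.0, -0.0]
```

>>> play_rows(dp=[[0.55, 1.79, 0], [0.55, 1.79, 0], [0.55, 1.79, 0], [0.55, 1.79, 0], [0.55, 1.79, 0]], rot=[[0, 0, 5.49], [0, 0, 5.49], [0, 0, 5.49], [0, 0, 5.49], [0, 0, 5.49]])

```text
clock: 10.83
eef_pos: [560.1, -86.5, 146.9]
tcp_rot: [-3.139, 0.002, 0.759]
contact_force: [-0.9, 0.2, 0.3]
opening: 0.999
grasp_force: 0.0
```

>>> play_rows(dp=[[1.44, 1.2, 0], [1.44, 1.2, 0], [1.44, 1.2, 0], [1.44, 1.2, 0], [1.44, 1.2, 0]], rot=[[0, 0, 5.49], [0, 0, 5.49], [0, 0, 5.49], [0, 0, 5.49], [0, 0, 5.49]])

```text
clock: 11.25
eef_pos: [634.9, -81.2, 146.5]
tcp_rot: [-3.141, 0.003, 0.184]
contact_force: [-0.3, -0.5, 0.4]
opening: 1.001
grasp_force: 0.0
```

```bash
python3 - <<'E'
from h import *
f=cam("wrist");im=f["color"][:,:,::-1].copy();s=telemetry.sense();print(s["eef_pos"],s["tcp_rot"])
R=lambda a,c,z,l:[(*(np.array(c)+x*np.array([np.cos(a),np.sin(a)])+y*np.array([-np.sin(a),np.cos(a)])),z) for x,y in((-l,-32.5),(-l,32.5),(l,32.5),(l,-32.5))]
for Q,col in((R(.19,(659.3,-76.9),18,64),(0,255,0)),(R(-.044,(649.9,45.9),18,64),(255,255,0))):
    cv2.polylines(im,[proj(f,Q).round().astype(int)],True,col)
cv2.imwrite("pics/w2.png",im)
E
```

```text
[634.70029575 -81.27881167 146.61165017] [-3.14057901e+00  2.92641513e-03  1.81240182e-01]
```

View pics/w2.png

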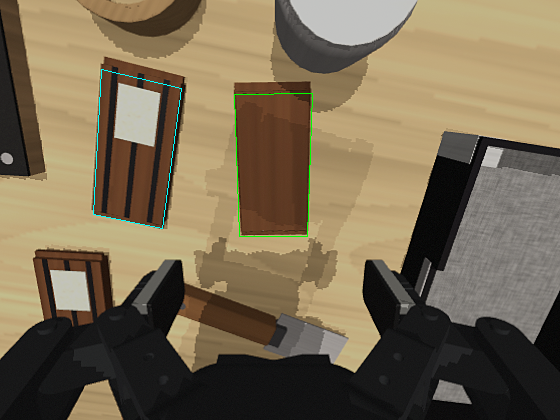

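The green outline (expected D) agrees with the face-up sample at columns 235–312, and A's outline also fits within a few pixels; the opened case is at right. I descend on D, shifted 12 mm forward.

>>> play_rows(dp=[[0.3, 0, 1.0], [0.3, 0, 2.0], [0.3, 0, 2.9], [0.3, 0, 2.9], [0.3, 0, 2.9]], rot=[[0, 0, 0], [0, 0, 0], [0, 0, 0], [0, 0, 0], [0, 0, 0]])

```text
clock: 11.72
eef_pos: [645.0, -78.9, 30.4]
tcp_rot: [-3.14, 0.006, 0.192]
contact_force: [-0.4, 0.6, 1.0]
opening: 1.002
grasp_force: 0.0
```

>>> play_rows(dp=[[0, 0, 0.4], [0, 0, 0.82], [0, 0, 0.82], [0, 0, 0.82]], rot=[[0, 0, 0], [0, 0, 0], [0, 0, 0], [0, 0, 0]])

```text
clock: 12.05
eef_pos: [648.1, -79.3, 1.8]
tcp_rot: [3.141, -0.001, 0.191]
contact_force: [0.4, -0.8, 0.4]
opening: 1.002
grasp_force: 0.0
```

>>> play_rows(dp=[[0, 0, 0], [0, 0, 0], [0, 0, 0], [0, 0, 0], [0, 0, 0]], rot=[[0, 0, 0], [0, 0, 0], [0, 0, 0], [0, 0, 0], [0, 0, 0]], fingers=0.5, grip_force=60)

```text
clock: 12.47
eef_pos: [648.8, -79.4, 2.7]
tcp_rot: [3.141, -0.003, 0.191]
contact_force: [-1.4, 0.9, 7.2]
opening: 0.741
grasp_force: 65.2
```

```bash
cat >> h.py <<'E'
CC=np.array([567.4,-314.6]);CU=np.array([.0308,-.9995]);CV=np.array([.9995,.0308])
E
python3 - <<'E'
from h import *
s=telemetry.sense();print(s["eef_pos"],s["tcp_rot"],s["contact_force"],s["opening"],s["grasp_force"])
p=s["eef_pos"];Y=(np.pi,0,.19);Z=(np.pi,0,1.6)
t=CC-2*CU+90*CV; g=t-13*(-CU)
plan([((p[0]-30,p[1],110),Y),((*(g+[-20,60]),140),Z),((*g,120),Z),((*g,16),Z)],True)
E
```

```text
[648.84526726 -79.37024647   2.67004078] [ 3.14067525e+00 -3.05161265e-03  1.91007153e-01] [-1.39224456  0.86169367  7.23370355] 0.7410188780936726 65.18107374751708
dp [-0.728, -0.14, -2.686] rot [0.009, -0.029, 0.01]
dp [-0.134, 1.531, -0.25] rot [-0.0, -0.0, -4.488]
dp [-0.813, 1.304, -0.25] rot [-0.0, -0.0, -4.488]
dp [-1.316, 0.794, -0.25] rot [-0.0, -0.0, -4.488]
dp [-1.514, 0.456, 0.5] rot [0.0, -0.0, -0.001]
dp [-0.0, 0.0, 2.6] rot [0.0, -0.0, 0.0]
```

>>> play_rows(dp=[[-0.73, -0.14, -2.69], [-0.73, -0.14, -2.69], [-0.73, -0.14, -2.69], [-0.73, -0.14, -2.69]], rot=[[0, 0, 0], [0, 0, 0], [0, 0, 0], [0, 0, 0]])

```text
clock: 12.8
eef_pos: [620.2, -79.7, 114.8]
tcp_rot: [3.139, -0.009, 0.191]
contact_force: [1.1, 0.0, -1.0]
opening: 0.738
grasp_force: 67.5
```

>>> play_rows(dp=[[-0.13, 1.53, -0.25], [-0.13, 1.53, -0.25], [-0.13, 1.53, -0.25], [-0.13, 1.53, -0.25], [-0.13, 1.53, -0.25]], rot=[[0, 0, -4.49], [0, 0, -4.49], [0, 0, -4.49], [0, 0, -4.49], [0, 0, -4.49]])

```text
clock: 13.22
eef_pos: [624.3, -140.9, 118.3]
tcp_rot: [3.141, -0.001, 0.665]
contact_force: [-0.3, -0.2, -1.5]
opening: 0.739
grasp_force: 67.5
```

>>> play_rows(dp=[[-0.81, 1.3, -0.25], [-0.81, 1.3, -0.25], [-0.81, 1.3, -0.25], [-0.81, 1.3, -0.25], [-0.81, 1.3, -0.25]], rot=[[0, 0, -4.49], [0, 0, -4.49], [0, 0, -4.49], [0, 0, -4.49], [0, 0, -4.49]])

```text
clock: 13.63
eef_pos: [630.5, -201.5, 127.9]
tcp_rot: [3.141, -0.0, 1.132]
contact_force: [-1.0, 0.3, -0.4]
opening: 0.737
grasp_force: 67.5
```

>>> play_rows(dp=[[-1.32, 0.79, -0.25], [-1.32, 0.79, -0.25], [-1.32, 0.79, -0.25], [-1.32, 0.79, -0.25], [-1.32, 0.79, -0.25]], rot=[[0, 0, -4.49], [0, 0, -4.49], [0, 0, -4.49], [0, 0, -4.49], [0, 0, -4.49]])

```text
clock: 14.05
eef_pos: [636.6, -262.5, 137.8]
tcp_rot: [3.141, -0.0, 1.6]
contact_force: [0.5, -0.3, -0.9]
opening: 0.736
grasp_force: 67.5
```

>>> play_rows(dp=[[-1.51, 0.46, 0.5], [-1.51, 0.46, 0.5], [-1.51, 0.46, 0.5], [-1.51, 0.46, 0.5], [-1.51, 0.46, 0.5]], rot=[[0, 0, 0], [0, 0, 0], [0, 0, 0], [0, 0, 0], [0, 0, 0]])

```text
clock: 14.47
eef_pos: [656.6, -321.4, 117.5]
tcp_rot: [-3.141, -0.001, 1.597]
contact_force: [0.5, 0.3, -1.0]
opening: 0.739
grasp_force: 67.5
```

```bash
python3 - <<'E'
from h import *
s=telemetry.sense();print(s["eef_pos"],s["tcp_rot"],s["contact_force"],s["opening"],s["grasp_force"])
f=cam("wrist");im=f["color"][:,:,::-1].copy()
def cp(x,y,z): return (*(CC+x*CU+y*CV),z)
cv2.polylines(im,[proj(f,[cp(*q,8) for q in((-79,-147),(-79,147),(79,147),(79,-147))]).round().astype(int)],True,(0,255,0))
cv2.imwrite("pics/w3.png",im)
t=CC-2*CU+90*CV; g=t-11*(-CU);Z=(np.pi,0,1.6);plan([((*g,60),Z),((*g,14),Z)],True)
E
```

```text
[ 656.59536193 -321.40837782  117.47915417] [-3.14098123e+00 -8.54984361e-04  1.59725876e+00] [ 0.47020553  0.31621204 -0.95009259] 0.7392294397984029 67.48390808526892
dp [0.008, 0.023, 1.446] rot [-0.001, -0.006, -0.013]
dp [-0.0, -0.0, 1.15] rot [-0.0, 0.0, -0.0]
```

View pics/w3.png

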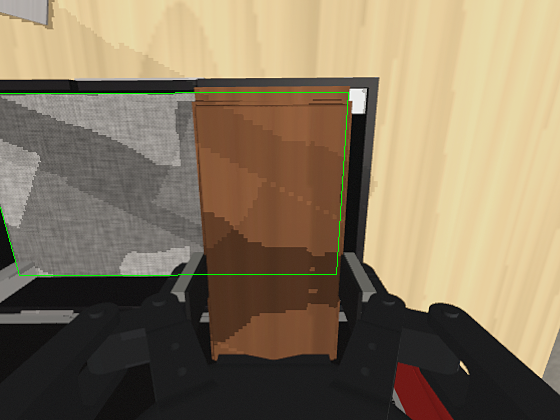

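The floor outline (green, top edge row 93, right corner (350,93)) agrees with the case's inside, and D hangs square over its right end. Lower and release.

>>> play_rows(dp=[[0.01, 0.02, 0.7], [0.01, 0.02, 1.45], [0.01, 0.02, 1.45], [0.01, 0.02, 1.45]], rot=[[0, 0, 0], [0, 0, 0], [0, 0, 0], [0, 0, 0]])

```text
clock: 14.85
eef_pos: [656.4, -320.3, 58.8]
tcp_rot: [-3.139, -0.002, 1.601]
contact_force: [0.3, -0.0, -1.2]
opening: 0.739
grasp_force: 67.4
```

>>> play_rows(dp=[[0, 0, 0.4], [0, 0, 0.8], [0, 0, 1.15], [0, 0, 1.15], [0, 0, 1.15]], rot=[[0, 0, 0], [0, 0, 0], [0, 0, 0], [0, 0, 0], [0, 0, 0]])

```text
clock: 15.27
eef_pos: [657.1, -321.6, 12.6]
tcp_rot: [-3.14, -0.001, 1.601]
contact_force: [-0.1, 0.4, -1.4]
opening: 0.743
grasp_force: 69.0
```

>>> play_rows(dp=[[0, 0, 0], [0, 0, 0], [0, 0, 0], [0, 0, 0]], rot=[[0, 0, 0], [0, 0, 0], [0, 0, 0], [0, 0, 0]], fingers=0.92)

```text
clock: 15.6
eef_pos: [657.9, -322.0, 14.3]
tcp_rot: [3.141, 0.0, 1.601]
contact_force: [0.4, -0.4, -0.2]
opening: 0.919
grasp_force: 0.0
```

>>> play_rows(dp=[[0, 0, -1.0], [0, 0, -2.0], [0, 0, -3.0], [0, 0, -4.0], [0, 0, -4.0]], rot=[[0, 0, 0], [0, 0, 0], [0, 0, 0], [0, 0, 0], [0, 0, 0]])

```text
clock: 16.02
eef_pos: [661.9, -324.0, 184.0]
tcp_rot: [3.129, 0.006, 1.601]
contact_force: [1.6, -0.1, 0.5]
opening: 0.921
grasp_force: 0.0
```

```bash
python3 - <<'E'
from h import *
Y=(np.pi,0,.12)
for b in [(0,)]:
  plan([((540,-150,170),(np.pi,0,1.1)),((468-52*.993,98-52*.12,150),Y)],True)
blocks()
E
```

```text
dp [2.221, -1.459, 0.143] rot [0.065, 0.015, 2.393]
dp [1.79, -1.963, 0.158] rot [0.065, 0.015, 2.393]
dp [1.992, -2.748, 0.25] rot [-0.0, -0.0, 4.68]
dp [0.464, -3.362, 0.25] rot [-0.0, -0.0, 4.68]
[ 220.9 -693.8] [148. 122.] 1.179 (511, 300, 49, 52)
[ 349.5 -233.8] [ 54. 146.] 2.911 (358, 258, 29, 53)
[558.4 669.9] [164. 117.] 0.005 (19, 175, 42, 61)
[ 597.7 -679.8] [186. 206.] 3.032 (495, 153, 65, 77)
[ 679.9 -303.2] [112. 162.] 1.608 (367, 140, 57, 43)
[827.2 317.1] [ 59. 221.] 1.619 (129, 96, 81, 24)
[862.4 690.3] [154. 160.] 3.139 (10, 68, 55, 57)
```

>>> play_rows(dp=[[2.2, -1.46, 0.14], [2.2, -1.46, 0.14], [2.2, -1.46, 0.14], [2.2, -1.46, 0.14], [2.2, -1.46, 0.14]], rot=[[0.06, 0, 2.39], [0.06, 0, 2.39], [0.06, 0, 2.39], [0.06, 0, 2.39], [0.06, 0, 2.39]])

```text
clock: 16.48
eef_pos: [595.9, -234.8, 167.7]
tcp_rot: [-3.135, 0.001, 1.353]
contact_force: [0.4, -0.4, -0.1]
opening: 0.92
grasp_force: 0.0
```

>>> play_rows(dp=[[1.79, -1.96, 0.16], [1.79, -1.96, 0.16], [1.79, -1.96, 0.16], [1.79, -1.96, 0.16], [1.79, -1.96, 0.16]], rot=[[0.06, 0, 2.39], [0.06, 0, 2.39], [0.06, 0, 2.39], [0.06, 0, 2.39], [0.06, 0, 2.39]])

```text
clock: 16.9
eef_pos: [536.2, -148.8, 162.2]
tcp_rot: [-3.13, 0.003, 1.103]
contact_force: [0.6, -0.7, 0.1]
opening: 0.919
grasp_force: 0.0
```

>>> play_rows(dp=[[1.99, -2.75, 0.25], [1.99, -2.75, 0.25], [1.99, -2.75, 0.25], [1.99, -2.75, 0.25], [1.99, -2.75, 0.25]], rot=[[0, 0, 4.68], [0, 0, 4.68], [0, 0, 4.68], [0, 0, 4.68], [0, 0, 4.68]])

```text
clock: 17.32
eef_pos: [473.4, -26.7, 153.1]
tcp_rot: [-3.132, 0.008, 0.605]
contact_force: [1.7, -0.8, -0.2]
opening: 0.922
grasp_force: 0.0
```

>>> play_rows(dp=[[0.46, -3.36, 0.25], [0.46, -3.36, 0.25], [0.46, -3.36, 0.25], [0.46, -3.36, 0.25], [0.46, -3.36, 0.25]], rot=[[0, 0, 4.68], [0, 0, 4.68], [0, 0, 4.68], [0, 0, 4.68], [0, 0, 4.68]], fingers=1.0)

```text
clock: 17.73
eef_pos: [411.8, 94.6, 144.3]
tcp_rot: [-3.137, 0.011, 0.118]
contact_force: [0.4, -0.7, 0.6]
opening: 0.998
grasp_force: 0.0
```

```bash
python3 - <<'E'
from h import *
f=cam("wrist");im=f["color"][:,:,::-1].copy();s=telemetry.sense();print(s["eef_pos"],s["tcp_rot"],s["qpos"])
R=lambda a,c,z,l,w=32.5:[(*(np.array(c)+x*np.array([np.cos(a),np.sin(a)])+y*np.array([-np.sin(a),np.cos(a)])),z) for x,y in((-l,-w),(-l,w),(l,w),(l,-w))]
for Q,col in((R(.12,(468.2,97.8),18,64),(0,255,0)),(R(-.044,(649.9,45.9),18,64),(255,255,0)),(R(.126,(699.2,246.1),22,100,100),(0,255,255))):
    cv2.polylines(im,[proj(f,Q).round().astype(int)],True,col)
cv2.imwrite("pics/w4.png",im)
E
```

```text
[412.97232608  93.56471593 144.60080265] [-3.13744346  0.01005592  0.12118975] [0.2151534  0.1608765  2.12265057 0.00665195 0.86769877 1.66045535]
```

View pics/w4.png

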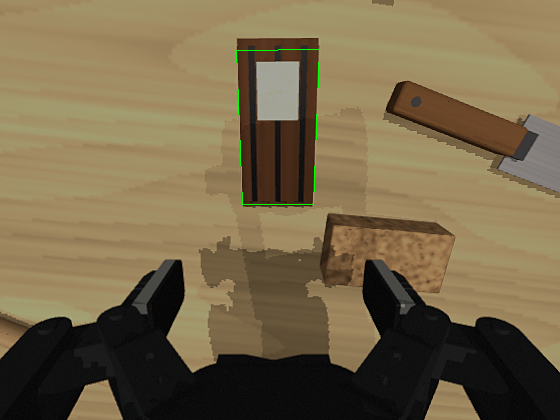

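B's outline (green) fits at columns 238–318, rows 40–206. The cork is close to the right finger, so I grip 12 mm farther forward.

>>> play_rows(dp=[[0.3, 0.05, 0.8], [0.3, 0.05, 1.7], [0.3, 0.05, 2.6], [0.3, 0.05, 2.6], [0.3, 0.05, 2.6]], rot=[[0, 0, 0], [0, -0.1, 0], [0, -0.1, 0], [0, -0.1, 0], [0, -0.1, 0]])

```text
clock: 18.2
eef_pos: [422.5, 91.4, 39.1]
tcp_rot: [-3.138, 0.026, 0.122]
contact_force: [-1.1, 0.5, 0.4]
opening: 0.998
grasp_force: 0.0
```

>>> play_rows(dp=[[0, 0, 0.5], [0, 0, 0.95], [0, 0, 0.95], [0, 0, 0.95]], rot=[[0, 0, 0], [0, 0, 0], [0, 0, 0], [0, 0, 0]])

```text
clock: 18.53
eef_pos: [422.9, 92.4, 3.7]
tcp_rot: [-3.137, 0.02, 0.121]
contact_force: [-0.3, 0.3, -0.1]
opening: 1.002
grasp_force: 0.0
```

>>> play_rows(dp=[[0, 0, 0], [0, 0, 0], [0, 0, 0], [0, 0, 0], [0, 0, 0]], rot=[[0, 0, 0], [0, 0, 0], [0, 0, 0], [0, 0, 0], [0, 0, 0]], fingers=0.5, grip_force=60)

```text
clock: 18.95
eef_pos: [423.0, 92.7, 4.3]
tcp_rot: [-3.137, 0.019, 0.121]
contact_force: [-1.4, -2.2, 16.4]
opening: 0.736
grasp_force: 61.7
```

```bash
python3 - <<'E'
from h import *
s=telemetry.sense();print(s["eef_pos"],s["tcp_rot"],s["contact_force"],s["opening"])
p=s["eef_pos"];bx=np.array([np.cos(.126),np.sin(.126)]);by=np.array([-bx[1],bx[0]])
off=(p[:2]-[468.2,97.8])@bx;print("grip at block x",off)
edge=np.array([699.2,246.1])-100*bx
# board's edge; target TCP with tongue tip 8 short of the step
L=70-off   # hm: distance tongue tip(+70) to grip
g=edge-(L+8)*bx
Y=(np.pi,0,.126)
plan([((*p[:2],25),Y),((*g,25),Y),((*g,6),Y)],True);print(g,L)
E
```

```text
[423.01371449  92.74258759   4.28826669] [-3.13727794  0.01881345  0.12130774] [-1.38323236 -2.19693293 16.40747506] 0.7364955746792765
grip at block x -45.463620246703144
dp [-0.01, -0.002, -0.518] rot [-0.042, 0.18, -0.045]
dp [1.745, -2.936, 0.0] rot [0.0, -0.0, -0.0]
dp [0.0, -0.0, 0.475] rot [0.0, -0.0, -0.0]
[477.5078884  218.01802661] 115.46362024670314
```

>>> play_rows(dp=[[0, 0, -0.52], [0, 0, -0.52], [0, 0, -0.52]], rot=[[-0.04, 0.18, -0.04], [-0.04, 0.18, -0.04], [-0.04, 0.18, -0.04]])

```text
clock: 19.2
eef_pos: [423.0, 92.8, 24.5]
tcp_rot: [-3.141, -0.0, 0.125]
contact_force: [-0.1, -0.3, -1.7]
opening: 0.736
grasp_force: 68.2
```

>>> play_rows(dp=[[0.6, -1, 0], [1.2, -2, 0], [1.75, -2.94, 0], [1.75, -2.94, 0], [1.75, -2.94, 0]], rot=[[0, 0, 0], [0, 0, 0], [0, 0, 0], [0, 0, 0], [0, 0, 0]])

```text
clock: 19.62
eef_pos: [478.8, 221.1, 22.9]
tcp_rot: [-3.14, 0.0, 0.128]
contact_force: [-0.5, -0.6, -0.6]
opening: 0.734
grasp_force: 68.2
```

>>> play_rows(dp=[[0, 0, 0.47], [0, 0, 0.47], [0, 0, 0.47], [0, 0, 0.47]], rot=[[0, 0, 0], [0, 0, 0], [0, 0, 0], [0, 0, 0]])

```text
clock: 19.95
eef_pos: [475.6, 216.8, 3.6]
tcp_rot: [3.141, 0.005, 0.124]
contact_force: [-0.1, 0.4, -1.7]
opening: 0.733
grasp_force: 75.1
```

>>> play_rows(dp=[[0.1, 0, 0], [0.2, 0, 0], [0.3, 0, 0], [0.3, 0, 0]], rot=[[0, 0, 0], [0, 0, 0], [0, 0, 0], [0, 0, 0]])

```text
clock: 20.28
eef_pos: [484.2, 218.0, 2.9]
tcp_rot: [3.14, 0.013, 0.124]
contact_force: [-13.2, 1.8, 2.2]
opening: 0.738
grasp_force: 75.5
```

```bash
python3 - <<'E'
from h import *
s=telemetry.sense();print(s["eef_pos"],s["tcp_rot"],s["contact_force"],s["opening"])
bx=np.array([np.cos(.126),np.sin(.126)]);by=np.array([-bx[1],bx[0]]);edge=np.array([699.2,246.1])-100*bx
print("s of grip",(s["eef_pos"][:2]-edge)@bx,(s["eef_pos"][:2]-edge)@by)
l,h=115.5,9
for ph in range(0,100,15):
    a=np.radians(ph);c,n=np.cos(a),np.sin(a)
    z0=-min(6*n,9*c);s0=-max(14*n,18*n-6*c)
    print(ph,round(-l*c+h*n+s0,1),round(l*n+h*c+z0,1))
f=cam("side");cv2.imwrite("pics/s5.png",cv2.resize(f["color"][170:330,150:390,::-1],None,fx=3.3,fy=3.3,interpolation=cv2.INTER_CUBIC))
E
```

```text
[484.22592248 217.95894776   2.88504399] [3.13991007 0.01271353 0.12402152] [-13.20733575   1.75032353   2.21606759] 0.7379374967358593
s of grip -116.80626766075042 -0.902844802302005
0 -115.5 9.0
15 -112.9 37.0
30 -102.5 62.5
45 -85.2 83.8
60 -62.5 100.0
75 -37.0 111.6
90 -9.0 115.5
```

View pics/s5.png

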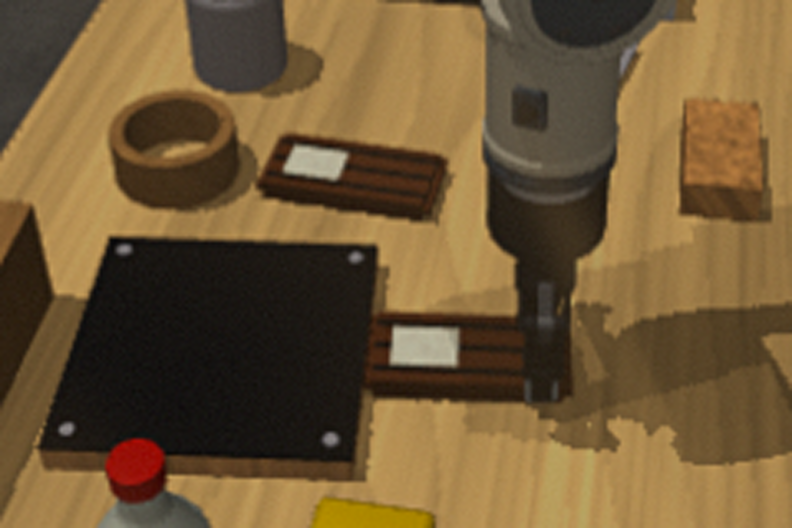

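B's end butts against the step at about (372,355) in the crop, gripped near its free end, and the force reads 13 N. I reduce the grip so it can pivot between the pads and swing up to about 45°.

>>> play_rows(dp=[[0, 0, 0], [0, 0, 0], [0, 0, 0]], rot=[[0, 0, 0], [0, 0, 0], [0, 0, 0]], grip_force=20)

```text
clock: 20.58
eef_pos: [484.2, 217.9, 2.9]
tcp_rot: [3.14, 0.012, 0.124]
contact_force: [-12.2, -0.0, 1.2]
opening: 0.736
grasp_force: 75.3
```

>>> play_rows(dp=[[0.02, 0, -0.3], [0.06, 0, -0.68], [0.18, 0, -1.0], [0.315, 0, -1.3], [0.315, 0, -1.3]], rot=[[0, 0, 0], [0, 0, 0], [0, 0, 0], [0, 0, 0], [0, 0, 0]])

```text
clock: 21.0
eef_pos: [504.1, 221.7, 58.3]
tcp_rot: [-3.14, -0.002, 0.125]
contact_force: [0.9, 0.9, -0.1]
opening: 0.737
grasp_force: 74.6
```

```bash
python3 - <<'E'
from h import *
f=cam("side");cv2.imwrite("pics/s6.png",cv2.resize(f["color"][170:330,150:390,::-1],None,fx=2.5,fy=2.5,interpolation=cv2.INTER_CUBIC))
E
```

```text
(no output)
```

View pics/s6.png

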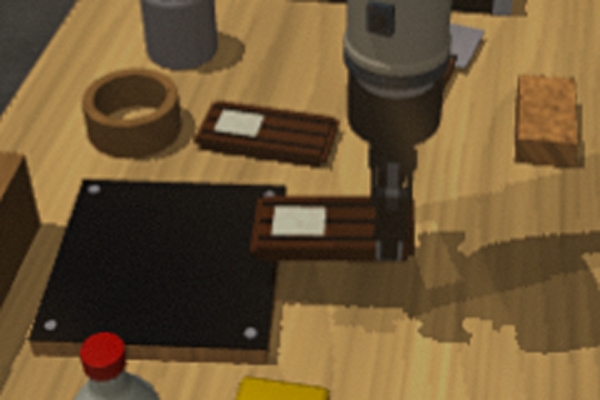

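Still horizontal at (330,225): the pads held it rigidly, as the grip force stayed at 75 N. I re-send the fingers with the low force.

>>> play_rows(dp=[[0, 0, 0], [0, 0, 0], [0, 0, 0]], rot=[[0, 0, 0], [0, 0, 0], [0, 0, 0]], fingers=0.72, grip_force=20)

```text
clock: 21.3
eef_pos: [500.5, 220.7, 55.1]
tcp_rot: [3.141, 0.005, 0.125]
contact_force: [0.1, -0.8, -1.2]
opening: 0.739
grasp_force: 74.6
```

>>> play_rows(dp=[[-0.5, 0, 0], [-0.5, 0, 0.6], [-0.5, 0, 1.3], [-0.5, 0, 1.3], [-0.5, 0, 1.3]], rot=[[0, 0, 0], [0, 0, 0], [0, 0, 0], [0, 0, 0], [0, 0, 0]])

```text
clock: 21.72
eef_pos: [479.8, 218.0, 2.8]
tcp_rot: [3.141, 0.007, 0.125]
contact_force: [-0.0, -0.1, -1.5]
opening: 0.737
grasp_force: 86.6
```

>>> play_rows(dp=[[0, 0, 0], [0, 0, 0], [0, 0, 0]], rot=[[0, 0, 0], [0, 0, 0], [0, 0, 0]], fingers=0.85, grip_force=20)

```text
clock: 21.97
eef_pos: [482.1, 218.9, 5.1]
tcp_rot: [-3.141, 0.001, 0.125]
contact_force: [0.1, 0.5, -0.3]
opening: 0.848
grasp_force: 0.0
```

>>> play_rows(dp=[[-0.2, 0, 0], [-0.2, 0, 0], [-0.2, 0, 0], [-0.2, 0, 0], [-0.2, 0, 0]], rot=[[0, 0, 0], [0, 0, 0], [0, 0, 0], [0, 0, 0], [0, 0, 0]], fingers=0.6)

```text
clock: 22.38
eef_pos: [474.0, 218.1, 5.4]
tcp_rot: [-3.141, 0.001, 0.125]
contact_force: [0.7, 0.2, 8.8]
opening: 0.754
grasp_force: 21.5
```

>>> play_rows(dp=[[0.1, 0, -0.05], [0.24, 0, -0.05], [0.24, 0, -0.05], [0.24, 0, -0.05]], rot=[[0, 0, 0], [0, 0, 0], [0, 0, 0], [0, 0, 0]])

```text
clock: 22.72
eef_pos: [481.0, 217.9, 5.6]
tcp_rot: [3.141, 0.007, 0.125]
contact_force: [-4.7, -1.1, 0.9]
opening: 0.751
grasp_force: 22.7
```

>>> play_rows(dp=[[0.02, 0, -0.2], [0.03, 0, -0.38], [0.05, 0, -0.55], [0.07, 0, -0.72], [0.07, 0, -0.72]], rot=[[0, 0, 0], [0, 0, 0], [0, 0, 0], [0, 0, 0], [0, 0, 0]])

```text
clock: 23.13
eef_pos: [486.4, 219.3, 36.4]
tcp_rot: [-3.141, 0.002, 0.125]
contact_force: [-2.5, -1.1, -1.2]
opening: 0.752
grasp_force: 22.6
```

```bash
cat >> h.py <<'E'
BX=np.array([np.cos(.126),np.sin(.126)]);BY=np.array([-BX[1],BX[0]]);EDGE=np.array([699.2,246.1])-100*BX
def label(x0=200,y0=170,x1=345,y1=300):
    "white labels in the side view, as (s,z) in the vertical plane through the board's middle"
    f=cam("side");hsv=cv2.cvtColor(f["color"],cv2.COLOR_RGB2HSV)
    m=roi(((hsv[...,1]<60)&(hsv[...,2]>140)).astype(np.uint8),x0,y0,x1,y1)
    for c in cv2.findContours(m,0,1)[0]:
        if cv2.contourArea(c)<25: continue
        q=c.reshape(-1,2).mean(0);u=cv2.undistortPoints(np.float64(q).reshape(1,1,2),f["mtx"],np.float64(f["D"])).ravel()
        d=np.r_[u,1]@f["R"];o=-f["R"].T@f["t"];k=((EDGE-o[:2])@BY)/(d[:2]@BY);X=o+k*d
        print("label px",q.round(),"area",cv2.contourArea(c),"s,z",((X[:2]-EDGE)@BX).round(1),X[2].round(1))
    s=telemetry.sense();print("tcp s,t,z",((s["eef_pos"][:2]-EDGE)@BX).round(1),((s["eef_pos"][:2]-EDGE)@BY).round(1),s["eef_pos"][2].round(1),"F",s["contact_force"].round(1))
E
python3 -c "
from h import *
label()"
```

```text
label px [277. 271.] area 174.5 s,z -34.3 30.8
label px [245. 219.] area 111.5 s,z 29.4 178.2
tcp s,t,z -114.7 0.1 35.8 F [-2.5 -0.8 -1.1]
```

The label sits at z≈31, not ≈49, so the block is pivoting. I continue the arc.

>>> play_rows(dp=[[0.1, 0, -0.3], [0.265, 0, -0.66], [0.47, 0, -0.95], [0.71, 0, -1.21], [0.71, 0, -1.21]], rot=[[0, 0, 0], [0, 0, 0], [0, 0, 0], [0, 0, 0], [0, 0, 0]])

```text
clock: 23.6
eef_pos: [516.7, 223.5, 85.2]
tcp_rot: [-3.14, -0.001, 0.125]
contact_force: [-1.8, -0.6, 0.5]
opening: 0.75
grasp_force: 22.2
```

```bash
python3 -c "
from h import *
label()"
```

```text
label px [273. 266.] area 116.0 s,z -24.1 45.6
label px [245. 219.] area 109.0 s,z 29.7 178.5
tcp s,t,z -85.0 0.3 84.0 F [-1.   0.8 -1.1]
```

>>> play_rows(dp=[[0.28, 0, -0.22], [0.58, 0, -0.41], [0.9, 0, -0.58], [1.24, 0, -0.71], [1.24, 0, -0.71]], rot=[[0, 0, 0], [0, 0, 0], [0, 0, 0], [0, 0, 0], [0, 0, 0]])

```text
clock: 24.07
eef_pos: [565.9, 229.4, 111.8]
tcp_rot: [-3.141, -0.001, 0.125]
contact_force: [-0.5, 0.3, -0.1]
opening: 0.746
grasp_force: 22.2
```

>>> play_rows(dp=[[0.36, 0, -0.06], [0.72, 0, -0.1], [0.72, 0, -0.1], [0.72, 0, -0.1]], rot=[[0, 0, 0], [0, 0, 0], [0, 0, 0], [0, 0, 0]])

```text
clock: 24.4
eef_pos: [591.0, 232.2, 114.1]
tcp_rot: [3.142, 0.004, 0.124]
contact_force: [-0.9, 0.1, -1.2]
opening: 0.745
grasp_force: 22.3
```

```bash
python3 -c "
from h import *
label()
f=cam('side');cv2.imwrite('pics/s7.png',cv2.resize(f['color'][150:330,150:390,::-1],None,fx=2.5,fy=2.5,interpolation=cv2.INTER_CUBIC))"
```

```text
label px [245. 219.] area 107.0 s,z 30.8 178.2
tcp s,t,z -9.6 -0.2 114.1 F [-0.6  0.5 -2. ]
```

View pics/s7.png

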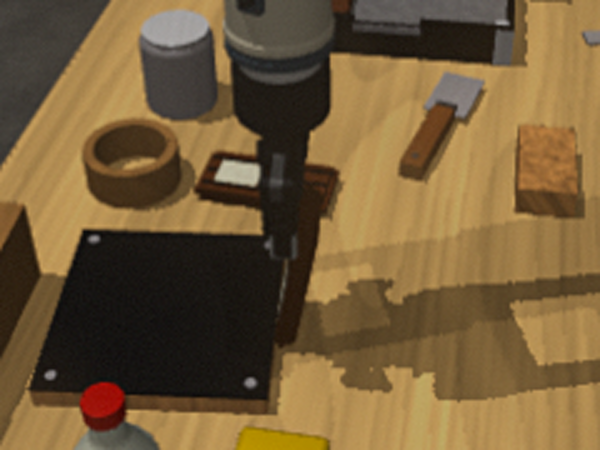

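B stands on end against the step at about (295,280), held by its top. I raise it slightly and lay it over onto the board.

>>> play_rows(dp=[[0, 0, -0.3], [0, 0, -0.46], [0, 0, -0.46]], rot=[[0, 0, 0], [0, 0, 0], [0, 0, 0]])

```text
clock: 24.75
eef_pos: [593.0, 232.9, 136.0]
tcp_rot: [-3.141, -0.0, 0.125]
contact_force: [0.9, -0.1, -2.0]
opening: 0.745
grasp_force: 22.3
```

>>> play_rows(dp=[[0.38, 0, 0.02], [0.77, 0, 0.07], [1.1, 0, 0.18], [1.48, 0, 0.33], [1.48, 0, 0.33]], rot=[[0, 0, 0], [0, 0, 0], [0, 0, 0], [0, 0, 0], [0, 0, 0]])

```text
clock: 25.17
eef_pos: [653.9, 240.2, 121.4]
tcp_rot: [-3.141, -0.001, 0.124]
contact_force: [-0.7, -0.4, -1.0]
opening: 0.598
grasp_force: 0.0
```

>>> play_rows(dp=[[0.33, 0, 0.2], [0.63, 0, 0.4], [0.9, 0, 0.67], [1.14, 0, 0.97], [1.14, 0, 0.97]], rot=[[0, 0, 0], [0, 0, 0], [0, 0, 0], [0, 0, 0], [0, 0, 0]])

```text
clock: 25.58
eef_pos: [695.5, 245.2, 79.3]
tcp_rot: [3.141, 0.005, 0.125]
contact_force: [-1.5, 0.6, 0.4]
opening: 0.602
grasp_force: 0.0
```

>>> play_rows(dp=[[0.18, 0, 0.32], [0.34, 0, 0.67], [0.42, 0, 0.95], [0.42, 0, 0.95]], rot=[[0, 0, 0], [0, 0, 0], [0, 0, 0], [0, 0, 0]])

```text
clock: 25.92
eef_pos: [711.0, 247.0, 39.9]
tcp_rot: [3.141, 0.007, 0.125]
contact_force: [-1.3, -0.1, 0.4]
opening: 0.599
grasp_force: 0.0
```

```bash
python3 - <<'E'
from h import *
label()
f=cam("side");hsv=cv2.cvtColor(f["color"],cv2.COLOR_RGB2HSV)
np.savez('side.npz',c=f["color"])
def P(s,t,z): return (*(EDGE+s*BX+t*BY),z)
# sample colours over where the block should lie on the board
for s in (-20,-5,10,30,50,70,90,110,125,140):
    r=[]
    for t in(-25,0,25):
        q=proj(f,[P(s,t,40)])[0].round().astype(int);r.append(f["color"][q[1],q[0]].tolist())
    print(s,r)
E
```

```text
label px [245. 219.] area 114.0 s,z 29.7 178.6
tcp s,t,z 112.0 -0.5 41.1 F [ 0.5  0.4 -0.4]
-20 [[43, 28, 15], [94, 90, 74], [25, 21, 12]]
-5 [[37, 24, 14], [93, 87, 73], [40, 24, 14]]
10 [[26, 20, 11], [23, 17, 13], [46, 27, 13]]
30 [[19, 17, 10], [23, 18, 13], [20, 16, 12]]
50 [[27, 23, 18], [20, 17, 13], [22, 17, 11]]
70 [[20, 17, 12], [18, 14, 11], [19, 15, 12]]
90 [[10, 6, 7], [15, 13, 10], [13, 13, 11]]
110 [[23, 20, 16], [28, 29, 25], [52, 51, 48]]
125 [[14, 14, 11], [17, 13, 14], [29, 30, 27]]
140 [[14, 13, 8], [13, 13, 11], [18, 19, 16]]
```

>>> play_rows(dp=[[0, 0.5, -1], [0, 1.5, -2], [0, 2.5, -3], [0, 3.5, -3.4], [0, 4.0, -3.4]], rot=[[0, 0, 0], [0, 0, 0], [0, 0, 0], [0, 0, 0], [0, 0, 0]], fingers=1.0)

```text
clock: 26.43
eef_pos: [732.9, 97.0, 180.7]
tcp_rot: [-3.141, -0.002, 0.126]
contact_force: [1.3, 0.9, 0.3]
opening: 0.999
grasp_force: 0.0
```

>>> play_rows(dp=[[-1, 1, 0], [-2, 2, 0], [-3, 3, 0], [-3.5, 3.5, 0]], rot=[[0, 0, 0], [0, 0, 0], [0, 0, 0], [0, 0, 0]])

```text
clock: 26.77
eef_pos: [628.1, -35.7, 177.5]
tcp_rot: [3.141, 0.002, 0.125]
contact_force: [0.5, -0.5, -1.0]
opening: 1.001
grasp_force: 0.0
```

```bash
python3 - <<'E'
from h import *
label()
f=cam("top");blocks(f)
hsv=cv2.cvtColor(f["color"],cv2.COLOR_RGB2HSV)
m=roi(((hsv[...,1]<70)&(hsv[...,2]>140)).astype(np.uint8),100,110,345,300)
for c in cv2.findContours(m,0,1)[0]:
    if cv2.contourArea(c)>40: 
        rc=cv2.minAreaRect(plane(f,c.reshape(-1,2),18)[:,:2].astype(np.float32));print("label top",np.round(rc[0],1),np.round(rc[1],1))
E
```

```text
label px [269. 269.] area 184.5 s,z -15.4 37.2
label px [245. 219.] area 113.0 s,z 29.7 178.5
tcp s,t,z -11.6 -275.1 177.0 F [-4.5 -3.8 -1. ]
[ 221.  -693.9] [148. 122.] 1.179 (511, 300, 49, 52)
[567.9 669. ] [145. 114.] 0.003 (20, 175, 41, 54)
[827.2 315.8] [ 59. 219.] 1.619 (130, 96, 80, 24)
[861.6 690.3] [154. 158.] 3.134 (10, 69, 55, 56)
label top [378.1 454.2] [46.3 35.2]
label top [400.4 -77.1] [163.  187.1]
label top [584.2 232.7] [46. 34.]
label top [683.5  45.2] [43.9 32.6]
label top [622.3 -74.9] [179.2 339.2]
label top [753.8 -93. ] [131.1 138.3]
```

```bash
python3 - <<'E'
from h import *
print(EDGE)
Y=(np.pi,0,.126);g=EDGE-102*BX
plan([((*g,120),Y),((*g,40),Y),((*g,6),Y)],True)
E
```

```text
[599.99275036 233.53331315]
dp [-1.176, -3.409, 0.72] rot [0.004, 0.024, -0.021]
dp [-1.17, -3.411, 0.718] rot [0.004, 0.024, -0.021]
dp [-0.0, 0.0, 2.0] rot [0.001, 0.001, -0.001]
dp [-0.0, 0.0, 0.85] rot [-0.0, -0.0, 0.0]
```

>>> play_rows(dp=[[-1.18, -3.41, 0.72], [-1.18, -3.41, 0.72], [-1.18, -3.41, 0.72], [-1.18, -3.41, 0.72], [-1.18, -3.41, 0.72]], rot=[[0, 0, 0], [0, 0, 0], [0, 0, 0], [0, 0, 0], [0, 0, 0]])

```text
clock: 27.28
eef_pos: [563.0, 98.7, 147.6]
tcp_rot: [-3.14, 0.005, 0.128]
contact_force: [-0.1, 0.1, 0.5]
opening: 0.997
grasp_force: 0.0
```

>>> play_rows(dp=[[-1.17, -3.41, 0.72], [-1.17, -3.41, 0.72], [-1.17, -3.41, 0.72], [-1.17, -3.41, 0.72], [-1.17, -3.41, 0.72]], rot=[[0, 0, 0], [0, 0, 0], [0, 0, 0], [0, 0, 0], [0, 0, 0]])

```text
clock: 27.7
eef_pos: [500.3, 227.7, 119.1]
tcp_rot: [-3.141, 0.004, 0.128]
contact_force: [0.0, -0.2, 0.3]
opening: 0.999
grasp_force: 0.0
```

```bash
python3 - <<'E'
from h import *
Y=(np.pi,0,.126);g=EDGE-102*BX
f=cam("wrist");s=telemetry.sense();print(s["eef_pos"],s["tcp_rot"])
hsv=cv2.cvtColor(f["color"],cv2.COLOR_RGB2HSV)
m=(((hsv[...,1]<70)&(hsv[...,2]>140)).astype(np.uint8))
for c in cv2.findContours(m,0,1)[0]:
    if cv2.contourArea(c)>200:
        b=cv2.minAreaRect(c);X=plane(f,[b[0]],30)[0,:2]-EDGE;print("label",np.round(b[0]),np.round(b[1]),round(b[2],1),"s,t",(X@BX).round(1),(X@BY).round(1))
d=(((hsv[...,2]<130)&(hsv[...,1]>90))|m>0).astype(np.uint8);d=cv2.morphologyEx(d,cv2.MORPH_OPEN,np.ones((5,5)))
# near end edge of the block: scan column at block middle downwards
for t in(-20,0,20):
    line=[(*(EDGE+q*BX+t*BY),18) for q in range(-150,60,6)];pr=proj(f,line).round().astype(int)
    print(t,[(q,f["color"][v,u].tolist()) if False else (q,int(hsv[v,u,2])) for q,(u,v) in zip(range(-150,60,6),pr) if 0<=u<560 and 0<=v<420])
plan([((*g,40),Y),((*g,6),Y)],True)
E
```

```text
[501.52588075 226.31335952 119.5662608 ] [-3.14128519e+00  2.67008817e-03  1.28087571e-01]
label [ 15. 302.] [44. 31.] 21.8 s,t -185.5 232.7
label [285.  97.] [68. 50.] 90.0 s,t -15.0 -1.9
label [550.   8.] [16. 19.] 90.0 s,t 40.2 -175.3
-20 [(-150, 118), (-144, 141), (-138, 160), (-132, 160), (-126, 160), (-120, 159), (-114, 155), (-108, 62), (-102, 57), (-96, 65), (-90, 62), (-84, 63), (-78, 64), (-72, 64), (-66, 62), (-60, 60), (-54, 63), (-48, 62), (-42, 60), (-36, 145), (-30, 153), (-24, 152), (-18, 161), (-12, 152), (-6, 157), (0, 167), (6, 155), (12, 70), (18, 69), (24, 70), (30, 25), (36, 25), (42, 24), (48, 27)]
0 [(-150, 119), (-144, 161), (-138, 160), (-132, 160), (-126, 160), (-120, 147), (-114, 151), (-108, 22), (-102, 19), (-96, 18), (-90, 18), (-84, 20), (-78, 34), (-72, 32), (-66, 33), (-60, 30), (-54, 31), (-48, 32), (-42, 11), (-36, 159), (-30, 160), (-24, 161), (-18, 159), (-12, 161), (-6, 160), (0, 161), (6, 160), (12, 18), (18, 20), (24, 75), (30, 23), (36, 24), (42, 22), (48, 24)]
20 [(-150, 101), (-144, 159), (-138, 157), (-132, 151), (-126, 159), (-120, 155), (-114, 145), (-108, 8), (-102, 12), (-96, 12), (-90, 16), (-84, 13), (-78, 11), (-72, 13), (-66, 10), (-60, 16), (-54, 10), (-48, 13), (-42, 20), (-36, 16), (-30, 20), (-24, 22), (-18, 20), (-12, 19), (-6, 18), (0, 21), (6, 22), (12, 19), (18, 22), (24, 75), (30, 25), (36, 25), (42, 25), (48, 24)]
dp [-0.08, 0.131, 1.989] rot [-0.003, 0.026, 0.02]
dp [-0.0, -0.0, 0.85] rot [0.0, -0.0, -0.0]
```

>>> play_rows(dp=[[0, 0.13, 1.0], [0, 0.13, 1.99], [0, 0.13, 1.99], [0, 0.13, 1.99]], rot=[[0, 0, 0], [0, 0, 0], [0, 0, 0], [0, 0, 0]])

```text
clock: 28.08
eef_pos: [501.8, 218.1, 38.9]
tcp_rot: [3.141, 0.007, 0.124]
contact_force: [1.0, 0.0, 0.7]
opening: 1.002
grasp_force: 0.0
```

>>> play_rows(dp=[[0, 0, 0.4], [0, 0, 0.83], [0, 0, 0.83], [0, 0, 0.83]], rot=[[0, 0, 0], [0, 0, 0], [0, 0, 0], [0, 0, 0]])

```text
clock: 28.42
eef_pos: [503.5, 219.4, 8.3]
tcp_rot: [-3.141, 0.002, 0.124]
contact_force: [-0.3, 0.4, 0.7]
opening: 1.0
grasp_force: 0.0
```

>>> play_rows(dp=[[0, 0, 0], [0, 0, 0], [0, 0, 0], [0, 0, 0], [0, 0, 0]], rot=[[0, 0, 0], [0, 0, 0], [0, 0, 0], [0, 0, 0], [0, 0, 0]], fingers=0.6, grip_force=20)

```text
clock: 28.83
eef_pos: [503.6, 219.8, 8.5]
tcp_rot: [-3.141, 0.0, 0.125]
contact_force: [-0.8, -1.6, 9.3]
opening: 0.748
grasp_force: 20.6
```

>>> play_rows(dp=[[-0.3, 0, -0.03], [-0.6, 0, -0.03], [-0.85, 0, -0.03], [-0.85, 0, -0.03]], rot=[[0, 0, 0], [0, 0, 0], [0, 0, 0], [0, 0, 0]])

```text
clock: 29.17
eef_pos: [466.3, 214.8, 8.3]
tcp_rot: [-3.142, 0.004, 0.125]
contact_force: [-3.8, 0.3, 4.3]
opening: 0.75
grasp_force: 23.4
```

>>> play_rows(dp=[[0, 0, 0], [0, 0, 0], [0, 0, 0], [0, 0, 0]], rot=[[0, 0, 0], [0, 0, 0], [0, 0, 0], [0, 0, 0]], fingers=0.9)

```text
clock: 29.5
eef_pos: [468.3, 215.1, 7.6]
tcp_rot: [3.142, 0.004, 0.125]
contact_force: [-0.1, 0.1, -0.1]
opening: 0.905
grasp_force: 0.0
```

>>> play_rows(dp=[[0, 0, 0], [0, 0, 0], [0, 0, 0], [0, 0, 0], [0, 0, 0]], rot=[[0, 0, 0], [0, 0, 0], [0, 0, 0], [0, 0, 0], [0, 0, 0]], fingers=0.6)

```text
clock: 29.92
eef_pos: [468.5, 215.1, 7.8]
tcp_rot: [-3.142, 0.003, 0.125]
contact_force: [-1.3, -0.9, 3.4]
opening: 0.754
grasp_force: 21.5
```

```bash
python3 -c "
from h import *
label()"
```

```text
label px [284. 274.] area 181.0 s,z -48.5 20.6
label px [245. 219.] area 110.5 s,z 29.5 178.2
tcp s,t,z -132.8 -1.8 7.8 F [-2.   0.1  3. ]
```

>>> play_rows(dp=[[0.15, 0, 0.02], [0.3, 0, 0.02], [0.43, 0, 0.02], [0.43, 0, 0.02], [0.43, 0, 0.02]], rot=[[0, 0, 0], [0, 0, 0], [0, 0, 0], [0, 0, 0], [0, 0, 0]])

```text
clock: 30.38
eef_pos: [483.4, 216.6, 6.6]
tcp_rot: [3.141, 0.008, 0.125]
contact_force: [-8.7, -0.3, 9.0]
opening: 0.757
grasp_force: 24.6
```

>>> play_rows(dp=[[0.02, 0, -0.2], [0.03, 0, -0.38], [0.05, 0, -0.55], [0.07, 0, -0.72], [0.07, 0, -0.72]], rot=[[0, 0, 0], [0, 0, 0], [0, 0, 0], [0, 0, 0], [0, 0, 0]])

```text
clock: 30.8
eef_pos: [488.9, 217.7, 37.0]
tcp_rot: [-3.141, 0.002, 0.125]
contact_force: [-2.6, -0.9, -1.1]
opening: 0.75
grasp_force: 22.5
```

```bash
python3 -c "
from h import *
label()"
```

```text
label px [277. 271.] area 170.0 s,z -33.9 31.6
label px [245. 219.] area 110.5 s,z 29.5 178.2
tcp s,t,z -112.3 -1.8 36.5 F [-1.6 -0.4 -1.7]
```

Same as the first time; continue to vertical, then tighten the grip and read the block's height.

>>> play_rows(dp=[[0.1, 0, -0.3], [0.265, 0, -0.65], [0.47, 0, -0.93], [0.71, 0, -1.19], [0.71, 0, -1.19]], rot=[[0, 0, 0], [0, 0, 0], [0, 0, 0], [0, 0, 0], [0, 0, 0]])

```text
clock: 31.27
eef_pos: [518.8, 221.8, 85.3]
tcp_rot: [-3.141, 0.0, 0.125]
contact_force: [0.3, 0.7, -0.6]
opening: 0.75
grasp_force: 22.7
```

>>> play_rows(dp=[[0.28, 0, -0.22], [0.57, 0, -0.4], [0.88, 0, -0.56], [1.2, 0, -0.69], [1.2, 0, -0.69]], rot=[[0, 0, 0], [0, 0, 0], [0, 0, 0], [0, 0, 0], [0, 0, 0]])

```text
clock: 31.68
eef_pos: [567.8, 227.9, 111.9]
tcp_rot: [-3.14, -0.002, 0.124]
contact_force: [-0.7, 0.6, -0.8]
opening: 0.745
grasp_force: 22.2
```

>>> play_rows(dp=[[0.35, 0, -0.06], [0.68, 0, -0.1], [0.68, 0, -0.1], [0.68, 0, -0.1]], rot=[[0, 0, 0], [0, 0, 0], [0, 0, 0], [0, 0, 0]])

```text
clock: 32.02
eef_pos: [591.1, 230.5, 114.0]
tcp_rot: [-3.142, 0.004, 0.125]
contact_force: [-1.4, 0.8, -1.3]
opening: 0.741
grasp_force: 22.2
```

>>> play_rows(dp=[[0, 0, 0], [0, 0, 0], [0, 0, 0], [0, 0, 0]], rot=[[0, 0, 0], [0, 0, 0], [0, 0, 0], [0, 0, 0]], fingers=0.4, grip_force=80)

```text
clock: 32.35
eef_pos: [591.0, 230.5, 114.5]
tcp_rot: [3.142, 0.003, 0.125]
contact_force: [-0.3, 0.1, -2.0]
opening: 0.685
grasp_force: 85.4
```

```bash
python3 - <<'E'
from h import *
label()
# flipped laying: bottom tongue end resting on the board at s=sb, block leaning b past vertical, TCP at distance l along the block
s=telemetry.sense();p=s["eef_pos"]
def lean(sb,zb,b,l):
    d=np.array([*(np.sin(b)*BX),np.cos(b)])            # from bottom to top of block
    q=np.array([*(EDGE+sb*BX+((p[:2]-EDGE)@BY)*BY),zb])+l*d
    Z=-d;X=np.array([*(np.cos(b)*BX),-np.sin(b)]);
    return q,Ro.from_matrix(np.c_[X,np.cross(Z,X),Z]).as_euler('xyz')
l=p[2]   # vertical, bottom on the bench
plan([lean(-9,32,0,l),lean(40,40,.3,l),lean(45,24,.6,l)],True)
E
```

```text
label px [245. 219.] area 111.0 s,z 30.6 178.2
tcp s,t,z -9.2 -1.9 114.5 F [ 1.  -0.2 -0.8]
dp [0.001, 0.0, -0.8] rot [0.0, 0.032, -0.01]
dp [2.072, -0.0, -0.072] rot [0.0, -2.865, -0.0]
dp [1.084, -0.0, 0.473] rot [0.0, -2.865, -0.0]
```

>>> play_rows(dp=[[0, 0, -0.3], [0, 0, -0.6], [0, 0, -0.8], [0, 0, -0.8]], rot=[[0, 0, 0], [0, 0, 0], [0, 0, 0], [0, 0, 0]])

```text
clock: 32.73
eef_pos: [593.4, 231.2, 149.8]
tcp_rot: [-3.14, -0.002, 0.125]
contact_force: [1.6, -0.0, -1.5]
opening: 0.679
grasp_force: 85.3
```

```bash
python3 - <<'E'
from h import *
label()
f=cam("side")
cv2.imwrite('pics/s8.png',cv2.resize(f['color'][130:330,150:390,::-1],None,fx=2.5,fy=2.5,interpolation=cv2.INTER_CUBIC))
E
```

```text
label px [244. 219.] area 103.5 s,z 31.4 178.0
tcp s,t,z -7.4 -1.6 148.7 F [-0.4 -0.7 -1.1]
```

View pics/s8.png

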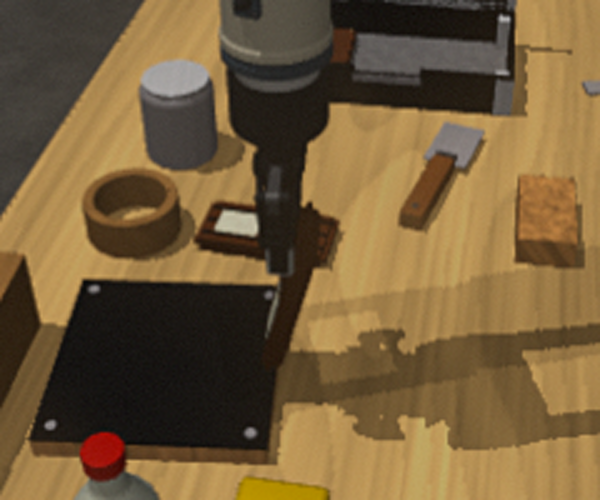

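The picture shows B lifted clear, hanging from the pads between about (310,205) and (272,365), its top still leaning some degrees toward the robot. I measure that lean before tilting the tool.

```bash
cat >> h.py <<'E'
def sz(f,q,t=0):
    u=cv2.undistortPoints(np.float64(q).reshape(1,1,2),f["mtx"],np.float64(f["D"])).ravel()
    d=np.r_[u,1]@f["R"];o=-f["R"].T@f["t"];k=((EDGE+t*BY-o[:2])@BY)/(d[:2]@BY);X=o+k*d
    return ((X[:2]-EDGE)@BX).round(1),X[2].round(1)
E
python3 - <<'E'
from h import *
f=cam("side");c=f["color"];hsv=cv2.cvtColor(c,cv2.COLOR_RGB2HSV)
for nm,q in(("bottom left-front",(258,276)),("bottom right",(262,276)),("top right",(278,228)),("top",(275,213))): print(nm,sz(f,q,32))
# right (face-side) outline of the block row by row on its near side: brown -> light bench
for r in range(225,280,5):
    row=hsv[r,255:300];ix=[255+i for i in range(44) if row[i,2]<110 and row[i+1,2]>=110]
    if ix: print(r,ix[-1],sz(f,(ix[-1],r),32))
E
```

```text
bottom left-front (np.float64(5.2), np.float64(46.5))
bottom right (np.float64(-3.5), np.float64(46.9))
top right (np.float64(-39.0), np.float64(183.4))
top (np.float64(-33.6), np.float64(220.6))
225 284 (np.float64(-50.8), np.float64(191.5))
230 283 (np.float64(-48.8), np.float64(178.7))
235 281 (np.float64(-44.8), np.float64(165.5))
240 274 (np.float64(-30.8), np.float64(151.7))
245 273 (np.float64(-28.5), np.float64(138.1))
250 271 (np.float64(-24.3), np.float64(124.1))
255 269 (np.float64(-19.9), np.float64(109.9))
260 268 (np.float64(-17.5), np.float64(95.5))
265 266 (np.float64(-12.9), np.float64(80.6))
270 296 (np.float64(-76.3), np.float64(68.7))
275 277 (np.float64(-35.9), np.float64(51.6))
```

```bash
cat >> h.py <<'E'
def pose(s,t,z,th):
    "TCP at board (s,t,z), tool leaning th (its top to +s)"
    d=np.array([*(np.sin(th)*BX),np.cos(th)]);X=np.array([*(np.cos(th)*BX),-np.sin(th)])
    return np.array([*(EDGE+s*BX+t*BY),z]),Ro.from_matrix(np.c_[X,np.cross(-d,X),-d]).as_euler('xyz')
E
python3 - <<'E'
from h import *
plan([pose(36.5,-1.5,154,.35),pose(72.5,-1.5,119,.65)],True)
E
```

```text
dp [1.127, -0.011, -0.179] rot [-0.004, -3.319, -0.011]
dp [1.145, -0.0, 0.513] rot [-0.0, -2.864, 0.0]
```

>>> play_rows(dp=[[0.3, 0, -0.05], [0.6, 0, -0.1], [0.9, 0, -0.15], [1.13, 0, -0.18], [1.13, 0, -0.18]], rot=[[0, -0.9, 0], [0, -1.8, 0], [0, -2.6, 0], [0, -3.32, 0], [0, -3.32, 0]])

```text
clock: 33.3
eef_pos: [638.7, 235.9, 150.9]
tcp_rot: [3.141, 0.355, 0.124]
contact_force: [-0.8, -0.7, -1.4]
opening: 0.678
grasp_force: 85.2
```

>>> play_rows(dp=[[0.3, 0, 0.13], [0.6, 0, 0.26], [0.9, 0, 0.4], [1.15, 0, 0.51], [1.15, 0, 0.51]], rot=[[0, -0.7, 0], [0, -1.4, 0], [0, -2.1, 0], [0, -2.86, 0], [0, -2.86, 0]])

```text
clock: 33.72
eef_pos: [673.0, 240.0, 114.2]
tcp_rot: [3.14, 0.657, 0.123]
contact_force: [-0.2, -0.3, -1.5]
opening: 0.565
grasp_force: 0.0
```

```bash
python3 - <<'E'
from h import *
s=telemetry.sense();print(s["eef_pos"],s["tcp_rot"],s["qpos"],s["opening"],s["contact_force"])
f=cam("side");hsv=cv2.cvtColor(f["color"],cv2.COLOR_RGB2HSV)
print("tcp",((s["eef_pos"][:2]-EDGE)@BX),s["eef_pos"][2])
# brown pixels over the board area (near side plane)
m=((hsv[...,1]>110)&(hsv[...,2]>30)&(hsv[...,2]<130)).astype(np.uint8);m=roi(m,215,200,300,290)
for c in cv2.findContours(cv2.morphologyEx(m,cv2.MORPH_CLOSE,np.ones((3,3))),0,1)[0]:
    if cv2.contourArea(c)>60:
        b=cv2.boxPoints(cv2.minAreaRect(c));print(cv2.contourArea(c),b.round().tolist(),[sz(f,q,0) for q in b])
E
```

```text
[672.98402195 239.96812707 114.21968909] [3.1402058  0.65699129 0.12301542] [0.29183461 0.98744085 0.92638267 0.10636772 1.87640534 1.73704146] 0.5650561363406252 [-0.21975316 -0.34089623 -1.50239871]
tcp 73.22127593998204 114.21968909020974
3208.0 [[215.0, 289.0], [215.0, 202.0], [299.0, 202.0], [299.0, 289.0]] [(np.float64(112.2), np.float64(-36.3)), (np.float64(87.3), np.float64(218.6)), (np.float64(-78.6), np.float64(224.4)), (np.float64(-84.2), np.float64(-25.8))]
```

>>> play_rows(dp=[[-0.6, 0, -0.8], [-1.2, 0, -1.6], [-1.5, 0, -2.0], [-1.5, 0, -2.0]], rot=[[0, 0, 0], [0, 0, 0], [0, 0, 0], [0, 0, 0]], fingers=1.0)

```text
clock: 34.1
eef_pos: [674.3, 241.6, 225.5]
tcp_rot: [-3.139, 0.64, 0.126]
contact_force: [-0.1, -0.6, 0.7]
opening: 0.997
grasp_force: 0.0
```

```bash
python3 - <<'E'
from h import *
plan([pose(0,-150,200,.2),pose(0,-270,180,0)],True)
E
```

```text
dp [-1.119, 3.719, 1.62] rot [-0.019, 4.203, -0.002]
dp [0.099, 3.0, 0.49] rot [0.0, 1.91, 0.0]
```

>>> play_rows(dp=[[-1.12, 3.72, 1.62], [-1.12, 3.72, 1.62], [-1.12, 3.72, 1.62], [-1.12, 3.72, 1.62], [-1.12, 3.72, 1.62]], rot=[[0, 4.2, 0], [0, 4.2, 0], [0, 4.2, 0], [0, 4.2, 0], [0, 4.2, 0]])

```text
clock: 34.52
eef_pos: [608.5, 79.0, 192.9]
tcp_rot: [3.139, 0.211, 0.124]
contact_force: [0.2, 0.2, -0.1]
opening: 0.996
grasp_force: 0.0
```

>>> play_rows(dp=[[0.1, 3.0, 0.49], [0.1, 3.0, 0.49], [0.1, 3.0, 0.49], [0.1, 3.0, 0.49], [0.1, 3.0, 0.49]], rot=[[0, 1.91, 0], [0, 1.91, 0], [0, 1.91, 0], [0, 1.91, 0], [0, 1.91, 0]])

```text
clock: 34.93
eef_pos: [630.7, -36.9, 174.2]
tcp_rot: [-3.142, 0.01, 0.122]
contact_force: [-0.8, -0.1, 0.7]
opening: 1.001
grasp_force: 0.0
```

```bash
cat >> h.py <<'E'
def labels_top():
    f=cam("top");hsv=cv2.cvtColor(f["color"],cv2.COLOR_RGB2HSV)
    m=roi(((hsv[...,1]<70)&(hsv[...,2]>140)).astype(np.uint8),140,110,345,300)
    for c in cv2.findContours(m,0,1)[0]:
        if 40<cv2.contourArea(c)<700:
            rc=cv2.minAreaRect(plane(f,c.reshape(-1,2),18)[:,:2].astype(np.float32));X=np.array(rc[0])-EDGE
            print("label top",np.round(rc[0],1),np.round(rc[1],1),"ang",round(float(axis(rc)),3),"s,t",(X@BX).round(1),(X@BY).round(1))
    d=((hsv[...,1]>90)&(hsv[...,2]<125)&(hsv[...,2]>40)).astype(np.uint8)
    d=cv2.morphologyEx(cv2.morphologyEx(roi(d,140,105,345,300),cv2.MORPH_CLOSE,np.ones((7,7))),cv2.MORPH_OPEN,np.ones((5,5)))
    for c in cv2.findContours(d,0,1)[0]:
        if cv2.contourArea(c)>250:
            rc=cv2.minAreaRect(plane(f,c.reshape(-1,2),30)[:,:2].astype(np.float32));X=np.array(rc[0])-EDGE
            print("brown",np.round(rc[0],1),np.round(rc[1],1),"ang",round(float(axis(rc)),3),"s,t",(X@BX).round(1),(X@BY).round(1),cv2.boundingRect(c))
    return f
E
python3 - <<'E'
from h import *
label();labels_top()
E
```

```text
label px [245. 219.] area 111.5 s,z 29.5 178.2
tcp s,t,z -2.9 -270.9 174.3 F [0.4 0.9 1. ]
label top [683.5  45.2] [43.9 32.6] ang 0.002 s,t 59.2 -197.3
label top [ 694.6 -159. ] [  5.5 217.9] ang 3.129 s,t 44.6 -401.3
brown [653.3 344.7] [94.1 99.3] ang 1.695 s,t 66.9 103.6 (140, 151, 36, 38)
brown [667.1  56. ] [176.5  64.9] ang 0.001 s,t 44.2 -184.5 (252, 132, 25, 66)
brown [813.3 298.5] [191.5  33.4] ang 1.569 s,t 219.8 37.6 (140, 105, 71, 13)
```

```bash
python3 - <<'E'
from h import *
f=cam("top");a=cv2.imread('pics/top0.png')[:,:,::-1].astype(int);b=f["color"].astype(int)
m=roi((np.abs(a-b).sum(2)>60).astype(np.uint8),60,60,345,330);m=cv2.morphologyEx(m,cv2.MORPH_OPEN,np.ones((3,3)))
for c in cv2.findContours(m,0,1)[0]:
    if cv2.contourArea(c)>150:
        x,y,w,h=cv2.boundingRect(c);k=np.zeros(m.shape,np.uint8);cv2.drawContours(k,[c],-1,1,-1)
        for z in(18,40):
            rc=cv2.minAreaRect(plane(f,c.reshape(-1,2),z)[:,:2].astype(np.float32));X=np.array(rc[0])-EDGE
            print((x,y,w,h),"z",z,np.round(rc[0],1),np.round(rc[1],0),round(float(axis(rc)),3),"s,t",(X@BX).round(1),(X@BY).round(1),"now",b[k>0].mean(0).round(),"was",a[k>0].mean(0).round())
E
```

```text
(288, 295, 57, 35) z 18 [272.8 -82.9] [150.  90.] 1.565 s,t -364.4 -272.8 now [163. 155. 136.] was [169. 138.  92.]
(288, 295, 57, 35) z 40 [275.4 -80.9] [147.  88.] 1.565 s,t -361.5 -271.1 now [163. 155. 136.] was [169. 138.  92.]
(333, 249, 12, 30) z 18 [ 401.5 -143.8] [30. 77.] 3.133 s,t -244.4 -349.4 now [154. 147. 129.] was [184. 160. 107.]
(333, 249, 12, 30) z 40 [ 402.1 -140.9] [29. 76.] 3.133 s,t -243.4 -346.6 now [154. 147. 129.] was [184. 160. 107.]
(268, 212, 77, 118) z 18 [381.3 -58.1] [193. 318.] 3.078 s,t -253.6 -261.8 now [137. 132. 116.] was [168. 139.  94.]
(268, 212, 77, 118) z 40 [382.3 -56.5] [190. 313.] 3.078 s,t -252.4 -260.4 now [137. 132. 116.] was [168. 139.  94.]
(234, 211, 30, 56) z 18 [468.2  97.9] [144.  67.] 0.116 s,t -147.8 -118.0 now [183. 159. 106.] was [99. 76. 58.]
(234, 211, 30, 56) z 40 [467.9  97.1] [142.  66.] 0.116 s,t -148.2 -118.7 now [183. 159. 106.] was [99. 76. 58.]
(125, 152, 47, 39) z 18 [645.5 368.5] [ 86. 122.] 1.872 s,t 62.1 128.2 now [82. 52. 31.] was [150. 128.  88.]
(125, 152, 47, 39) z 40 [642.4 363.5] [ 85. 120.] 1.872 s,t 58.4 123.6 now [82. 52. 31.] was [150. 128.  88.]
(271, 113, 74, 96) z 18 [680.6 -62.3] [199. 260.] 3.129 s,t 42.8 -303.7 now [140. 131. 112.] was [140. 113.  78.]
(271, 113, 74, 96) z 40 [677.  -60.7] [196. 256.] 3.129 s,t 39.5 -301.6 now [140. 131. 112.] was [140. 113.  78.]
```

```bash
python3 - <<'E'
from h import *
f=cam("top");b=f["color"].astype(int)
m=roi(((b[...,0]-b[...,2]>28)&(b[...,0]<125)&(b[...,1]<85)).astype(np.uint8),118,140,240,215)
m=cv2.morphologyEx(cv2.morphologyEx(m,cv2.MORPH_CLOSE,np.ones((3,3))),cv2.MORPH_OPEN,np.ones((3,3)))
c=max(cv2.findContours(m,0,1)[0],key=cv2.contourArea)
print(cv2.contourArea(c),cv2.boundingRect(c));ap=cv2.approxPolyDP(c,2,True).reshape(-1,2);print(ap.tolist())
for z in(9,22,40):print(z,plane(f,ap,z)[:,:2].round().tolist())
print("bottle",plane(f,[(95,158),(105,163)],170).round(),plane(f,[(120,178)],0).round(),"measure",plane(f,[(132,204)],62).round())
y0,y1,x0,x1=148,194,120,180
g=cv2.cvtColor(f["color"],cv2.COLOR_RGB2HSV)
for y in range(y0,y1,2): print(y,' '.join(f"{b[y,x].sum()//3:3d}" for x in range(x0,x1,2)))
s=cam("side");bs=s["color"].astype(int);ms=roi(((bs[...,0]-bs[...,2]>28)&(bs[...,0]<125)&(bs[...,1]<85)).astype(np.uint8),180,230,300,390)
for c in cv2.findContours(cv2.morphologyEx(ms,cv2.MORPH_OPEN,np.ones((3,3))),0,1)[0]:
    if cv2.contourArea(c)>100:print("side",cv2.contourArea(c),cv2.approxPolyDP(c,2,True).reshape(-1,2).tolist())
E
```

```text
1114.5 (125, 151, 51, 37)
[[170, 151], [161, 152], [125, 167], [130, 187], [141, 187], [167, 174], [175, 173]]
9 [[707.0, 313.0], [704.0, 338.0], [663.0, 436.0], [608.0, 421.0], [608.0, 391.0], [643.0, 320.0], [646.0, 299.0]]
22 [[705.0, 311.0], [702.0, 335.0], [661.0, 433.0], [606.0, 418.0], [606.0, 388.0], [642.0, 318.0], [644.0, 296.0]]
40 [[701.0, 308.0], [699.0, 332.0], [658.0, 428.0], [604.0, 413.0], [604.0, 383.0], [639.0, 314.0], [642.0, 293.0]]
bottle [[661. 467. 170.]
 [649. 442. 170.]] [[634. 452.   0.]] measure [[557. 401.  62.]]
148 148 146 147 147 147 147 147 147 147 147 145 142 143 143 143 143 144 144  88  22  23  24  23  24  23  24  23  23  23  24
150 138 138 139 139 139 139 140 139 140 141 141 142 142 142 143 143 143 145 124  24  23  23  24  23  37  26  23  23  23  22
152 147 147 147 147 148 147 147 147 148 147 148 148 149 149 148 149 149 149 149  21  30  41  53  47  40  36  23  24  24  24
154 146 146 146 146 146 146 147 147 147 147 148 148 148 148 149 150 150 144 129  39  52  51  51  47  34  46  22  23  24  24
156 144 145 146 147 147 147 146 146 146 147 148 141 142 
[... 2020 characters left out ...]
105 175  64  23  23  25  25  24
190  93 139 132 128 122 112  76  93 138 106 118 139 137 137 137 135 139 138 138 138 126  21  18  34  21  24  25  23  24  22
192 143 141 117 123 125 127 128 125  64  83 132 146 145 144 145 144 145 144 145 146 137  17  22  22  20  23  25  27  39  53
side 2670.5 [[184, 317], [185, 321], [192, 322], [199, 318], [200, 313], [205, 313], [206, 320], [214, 329], [216, 342], [221, 346], [218, 347], [218, 351], [238, 349], [238, 345], [230, 344], [240, 341], [242, 336], [246, 352], [283, 357], [285, 345], [281, 342], [281, 336], [274, 341], [242, 335], [239, 316], [259, 315], [259, 312], [236, 308], [235, 284], [205, 287], [205, 307], [199, 308], [199, 312], [194, 316]]
```

```bash
python3 - <<'E'
from h import *
f=cam("top")
def P(px,z): return plane(f,[px],z)[0]
zr,zl=38.,19.
for it in range(4):
    R_=(P((167,151.5),zr)+P((172,173),zr))/2; L_=(P((125,167),zl)+P((130.5,187),zl))/2
    d=R_-L_;h=np.linalg.norm(d[:2]);tL=(L_[:2]-EDGE)@BY;tR=(R_[:2]-EDGE)@BY
    # bottom rests: left body end on bench, passes board edge (t=100,z=22)
    hor=(tL-100)/(tL-tR)*h; sl=np.arctan2(22,hor); zl=18*np.cos(sl); zr=zl+128*np.sin(sl)
    print(R_.round(1),L_.round(1),"len",np.linalg.norm([h,zr-zl]).round(1),"tL,tR",tL.round(),tR.round(),"slope",sl.round(3))
print("width",np.linalg.norm(P((167,151.5),zr)-P((172,173),zr)),np.linalg.norm(P((125,167),zl)-P((130.5,187),zl)))
d=d/np.linalg.norm(d);print("yaw of R->L",np.arctan2(-d[1],-d[0]),"centre face",(R_+L_)/2)
E
```

```text
[671.3 308.7  38. ] [634.  425.2  19. ] len 126.2 tL,tR 186.0 66.0 slope 0.247
[669.6 306.7  48.7] [634.2 425.6  17.5] len 127.9 tL,tR 186.0 64.0 slope 0.247
[669.6 306.7  48.7] [634.2 425.6  17.5] len 127.9 tL,tR 186.0 64.0 slope 0.247
[669.6 306.7  48.7] [634.2 425.6  17.5] len 127.9 tL,tR 186.0 64.0 slope 0.247
width 59.46227555934712 57.076655133008224
yaw of R->L 1.8599602160745512 centre face [651.87982926 366.16293281  33.08019997]
```

```bash
python3 - <<'E'
from h import *
Y=(np.pi,0,1.86)
print(telemetry.sense()["opening"])
plan([((600,180,200),(np.pi,0,1.0)),((663,329,150),Y),((663,329,70),Y)],True)
E
```

```text
1.0019428302099678
dp [-0.064, -2.704, -0.321] rot [-0.022, 0.046, -4.171]
dp [1.087, -2.476, -0.325] rot [-0.022, 0.046, -4.171]
dp [1.992, -0.343, 0.625] rot [0.0, -0.001, -4.106]
dp [1.954, 0.518, 0.625] rot [0.0, -0.001, -4.106]
dp [0.001, 0.0, 2.001] rot [-0.0, 0.001, 0.0]
```

>>> play_rows(dp=[[-0.06, -2.7, -0.32], [-0.06, -2.7, -0.32], [-0.06, -2.7, -0.32], [-0.06, -2.7, -0.32], [-0.06, -2.7, -0.32]], rot=[[0, 0, -4.17], [0, 0, -4.17], [0, 0, -4.17], [0, 0, -4.17], [0, 0, -4.17]])

```text
clock: 35.65
eef_pos: [616.2, 74.2, 187.2]
tcp_rot: [-3.137, 0.009, 0.568]
contact_force: [-0.2, -0.0, 0.5]
opening: 0.999
grasp_force: 0.0
```

>>> play_rows(dp=[[1.09, -2.48, -0.32], [1.09, -2.48, -0.32], [1.09, -2.48, -0.32], [1.09, -2.48, -0.32], [1.09, -2.48, -0.32]], rot=[[0, 0, -4.17], [0, 0, -4.17], [0, 0, -4.17], [0, 0, -4.17], [0, 0, -4.17]])

```text
clock: 36.07
eef_pos: [600.4, 180.2, 199.9]
tcp_rot: [-3.134, 0.007, 1.001]
contact_force: [-0.3, 0.1, -0.1]
opening: 1.0
grasp_force: 0.0
```

>>> play_rows(dp=[[1.99, -0.34, 0.62], [1.99, -0.34, 0.62], [1.99, -0.34, 0.62], [1.99, -0.34, 0.62], [1.99, -0.34, 0.62]], rot=[[0, 0, -4.1], [0, 0, -4.1], [0, 0, -4.1], [0, 0, -4.1], [0, 0, -4.1]])

```text
clock: 36.48
eef_pos: [632.1, 252.5, 173.6]
tcp_rot: [-3.13, 0.004, 1.426]
contact_force: [-0.4, -0.2, 0.2]
opening: 0.997
grasp_force: 0.0
```

>>> play_rows(dp=[[1.95, 0.52, 0.62], [1.95, 0.52, 0.62], [1.95, 0.52, 0.62], [1.95, 0.52, 0.62], [1.95, 0.52, 0.62]], rot=[[0, 0, -4.1], [0, 0, -4.1], [0, 0, -4.1], [0, 0, -4.1], [0, 0, -4.1]])

```text
clock: 36.9
eef_pos: [663.6, 326.6, 148.7]
tcp_rot: [-3.13, -0.001, 1.854]
contact_force: [-0.2, -0.0, -0.3]
opening: 1.001
grasp_force: 0.0
```

```bash
python3 - <<'E'
from h import *
s=telemetry.sense();print(s["eef_pos"],s["tcp_rot"],s["qpos"])
f=cam("wrist");b=f["color"].astype(int)
cf=np.array([651.9,366.2,33.1]);d=np.array([.277,-.929,.244]);w=np.array([.958,.2855,0])
# scan across the width at two stations along the block
for k in(40,0,-40):
    P=[cf+k*d+q*w for q in range(-60,61,4)];pr=proj(f,P).round().astype(int)
    print(k,[(q,b[v,u].tolist()) for q,(u,v) in zip(range(-60,61,4),pr) if 0<=u<560 and 0<=v<420 and abs(q)>=16])
P=[cf+k*d for k in range(-90,90,6)];pr=proj(f,P).round().astype(int)
print([(k,int(b[v,u].sum()//3)) for k,(u,v) in zip(range(-90,90,6),pr) if 0<=u<560 and 0<=v<420])
plan([((663,329,80),(np.pi,0,1.86)),((663,329,31),(np.pi,0,1.86))],True)
E
```

```text
[663.62870364 326.55099566 148.65013965] [-3.13025370e+00 -1.26613586e-03  1.85393723e+00] [0.45378421 0.6080508  1.41577018 0.00351065 1.12873335 0.16911686]
40 [(-60, [26, 26, 26]), (-56, [41, 41, 38]), (-52, [43, 41, 41]), (-48, [43, 41, 40]), (-44, [41, 41, 38]), (-40, [40, 39, 38]), (-36, [45, 43, 42]), (-32, [26, 25, 26]), (-28, [67, 42, 26]), (-24, [71, 45, 28]), (-20, [72, 45, 29]), (-16, [74, 47, 30]), (16, [119, 77, 49]), (20, [117, 75, 48]), (24, [122, 80, 50]), (28, [121, 78, 51]), (32, [124, 81, 51]), (36, [32, 37, 40]), (40, [44, 43, 41]), (44, [42, 40, 40]), (48, [44, 43, 42]), (52, [43, 42, 40]), (56, [42, 41, 38]), (60, [42, 40, 40])]
0 [(-60, [174, 150, 109]), (-56, [233, 211, 161]), (-52, [226, 201, 153]), (-48, [216, 190, 143]), (-44, [228, 206, 157]), (-40, [229, 208, 159]), (-36, [178, 154, 112]), (-32, [186, 163, 120]), (-28, [119, 76, 49]), (-24, [121, 77, 49]), (-20, [120, 78, 50]), (-16, [116, 74, 47]), (16, [116, 74, 47]), (20, [118, 75, 48]), (24, [122, 78, 50]), (28, [119, 76, 48]), (32, [116, 73, 46]), (36, [209, 184, 137]), (40, [202, 178, 131]), (44, [
[... 372 characters left out ...]
-16, [134, 88, 57]), (16, [128, 82, 53]), (20, [131, 84, 55]), (24, [132, 86, 56]), (28, [129, 83, 54]), (32, [112, 66, 40]), (36, [222, 197, 150]), (40, [223, 197, 150]), (44, [224, 199, 151]), (48, [218, 193, 146]), (52, [226, 200, 153]), (56, [228, 206, 158]), (60, [228, 204, 155])]
[(-90, 146), (-84, 146), (-78, 146), (-72, 195), (-66, 87), (-60, 85), (-54, 87), (-48, 86), (-42, 87), (-36, 88), (-30, 88), (-24, 88), (-18, 88), (-12, 89), (-6, 86), (0, 77), (6, 79), (12, 79), (18, 52), (24, 52), (30, 53), (36, 53), (42, 53), (48, 82), (54, 82), (60, 82), (66, 83), (72, 44), (78, 41), (84, 41)]
dp [0.068, 0.022, 1.727] rot [-0.104, -0.013, -0.089]
dp [-0.0, -0.0, 1.225] rot [0.0, 0.0, 0.0]
```

The face reads smooth brown everywhere (no grooves or label), so B is face up; it sits 2 mm off along the closing line. Descend, grip, lift.

>>> play_rows(dp=[[0.07, 0.08, 0.8], [0.07, 0.08, 1.73], [0.07, 0.08, 1.73], [0.07, 0.08, 1.73]], rot=[[-0.1, 0, -0.09], [-0.1, 0, -0.09], [-0.1, 0, -0.09], [-0.1, 0, -0.09]])

```text
clock: 37.28
eef_pos: [663.7, 329.0, 78.7]
tcp_rot: [-3.137, -0.001, 1.862]
contact_force: [0.4, 0.6, 0.4]
opening: 0.999
grasp_force: 0.0
```

>>> play_rows(dp=[[0, 0, 0.5], [0, 0, 1.0], [0, 0, 1.2], [0, 0, 1.2]], rot=[[0, 0, 0], [0, 0, 0], [0, 0, 0], [0, 0, 0]])

```text
clock: 37.62
eef_pos: [664.8, 330.3, 32.3]
tcp_rot: [-3.141, -0.002, 1.864]
contact_force: [-0.3, -0.4, -0.7]
opening: 1.004
grasp_force: 0.0
```

>>> play_rows(dp=[[0, 0, 0], [0, 0, 0], [0, 0, 0], [0, 0, 0], [0, 0, 0]], rot=[[0, 0, 0], [0, 0, 0], [0, 0, 0], [0, 0, 0], [0, 0, 0]], fingers=0.5, grip_force=60)

```text
clock: 38.03
eef_pos: [666.2, 331.1, 34.8]
tcp_rot: [3.139, -0.002, 1.866]
contact_force: [-2.0, -1.6, 6.1]
opening: 0.721
grasp_force: 63.7
```

>>> play_rows(dp=[[0, 0, -0.5], [0, 0, -1.2], [0, 0, -1.8], [0, 0, -1.8]], rot=[[0, 0, 0], [0, 0, 0], [0, 0, 0], [0, 0, 0]])

```text
clock: 38.37
eef_pos: [668.6, 332.3, 111.7]
tcp_rot: [3.132, -0.003, 1.866]
contact_force: [2.6, 0.2, 1.0]
opening: 0.723
grasp_force: 65.3
```

```bash
python3 - <<'E'
from h import *
s=telemetry.sense();print(s["eef_pos"],s["tcp_rot"],s["opening"],s["grasp_force"])
Y=(np.pi,0,1.6)
plan([((580,200,110),Y),((520,90,100),Y),((520,90,36),Y)],True)
E
```

```text
[668.59238832 332.25370432 111.69994956] [ 3.13177839e+00 -3.11100458e-03  1.86594812e+00] 0.7228614883565622 65.25972712319344
dp [-2.519, -3.081, 0.004] rot [0.089, -0.042, 2.539]
dp [-2.705, -1.58, 0.25] rot [0.0, -0.0, 0.0]
dp [-0.0, 0.0, 1.6] rot [0.0, -0.0, 0.0]
```

>>> play_rows(dp=[[-2.52, -3.08, 0], [-2.52, -3.08, 0], [-2.52, -3.08, 0], [-2.52, -3.08, 0], [-2.52, -3.08, 0]], rot=[[0.09, 0, 2.54], [0.09, 0, 2.54], [0.09, 0, 2.54], [0.09, 0, 2.54], [0.09, 0, 2.54]])

```text
clock: 38.78
eef_pos: [572.1, 193.6, 104.1]
tcp_rot: [-3.128, 0.002, 1.598]
contact_force: [-0.2, -0.3, -0.6]
opening: 0.721
grasp_force: 65.2
```

>>> play_rows(dp=[[-2.7, -1.58, 0.25], [-2.7, -1.58, 0.25], [-2.7, -1.58, 0.25], [-2.7, -1.58, 0.25], [-2.7, -1.58, 0.25]], rot=[[0, 0, 0], [0, 0, 0], [0, 0, 0], [0, 0, 0], [0, 0, 0]])

```text
clock: 39.2
eef_pos: [515.8, 87.0, 95.2]
tcp_rot: [-3.132, -0.001, 1.597]
contact_force: [-0.1, -0.2, -1.5]
opening: 0.72
grasp_force: 65.5
```

>>> play_rows(dp=[[0, 0, 0.6], [0, 0, 1.2], [0, 0, 1.62], [0, 0, 1.62]], rot=[[0, 0, 0], [0, 0, 0], [0, 0, 0], [0, 0, 0]])

```text
clock: 39.53
eef_pos: [515.8, 89.5, 28.0]
tcp_rot: [-3.131, -0.001, 1.6]
contact_force: [-0.8, 1.6, 2.5]
opening: 0.718
grasp_force: 69.3
```

>>> play_rows(dp=[[0, 0, 0], [0, 0, 0.3], [0, 0, 0.65], [0, 0, 0.65], [0, 0, 0.65]], rot=[[0, 0, 0], [0, 0, 0], [0, 0, 0], [0, 0, 0], [0, 0, 0]], fingers=0.9)

```text
clock: 39.95
eef_pos: [515.7, 88.8, 3.8]
tcp_rot: [-3.132, -0.001, 1.6]
contact_force: [0.6, -0.1, 0.1]
opening: 0.897
grasp_force: 0.0
```

```bash
python3 - <<'E'
from h import *
s=telemetry.sense();print(s["eef_pos"],s["tcp_rot"],s["opening"])
f=cam("side");b=f["color"].astype(int)
# check where the block is: brown, in the side view around the gripper, on the plane z=18
m=roi(((b[...,0]-b[...,2]>28)&(b[...,0]<140)&(b[...,1]<95)).astype(np.uint8),240,195,345,270)
for c in cv2.findContours(cv2.morphologyEx(m,cv2.MORPH_OPEN,np.ones((3,3))),0,1)[0]:
    if cv2.contourArea(c)>80:
        ap=cv2.approxPolyDP(c,2,True).reshape(-1,2);print(cv2.contourArea(c),ap.tolist(),plane(f,ap,12)[:,:2].round().tolist())
E
```

```text
[515.65632784  88.79614054   3.83915871] [-3.13170978e+00 -5.32762217e-04  1.60048767e+00] 0.8971354894599791
1483.0 [[344, 229], [334, 229], [335, 233], [329, 234], [324, 242], [320, 232], [307, 231], [309, 236], [300, 241], [295, 238], [289, 239], [289, 243], [293, 245], [290, 269], [295, 269], [296, 266], [297, 269], [319, 269], [322, 252], [338, 254], [338, 261], [344, 262]] [[428.0, 36.0], [453.0, 40.0], [450.0, 55.0], [464.0, 62.0], [474.0, 94.0], [488.0, 58.0], [521.0, 60.0], [513.0, 78.0], [533.0, 100.0], [547.0, 91.0], [561.0, 98.0], [558.0, 112.0], [548.0, 118.0], [542.0, 200.0], [530.0, 198.0], [530.0, 188.0], [526.0, 197.0], [476.0, 188.0], [475.0, 131.0], [436.0, 131.0], [435.0, 155.0], [420.0, 156.0]]
360.5 [[240, 225], [276, 232], [279, 237], [282, 237], [284, 231], [282, 225], [258, 221], [277, 222], [277, 219], [255, 216], [258, 220], [253, 222], [254, 226]] [[694.0, 66.0], [598.0, 77.0], [587.0, 95.0], [579.0, 93.0], [578.0, 70.0], [587.0, 47.0], [652.0, 42.0], [602.0, 37.0], [605.0, 25.0], [665.0, 23.0], [653.0, 38.0], [664.0, 48.0], [658.0, 63.0]]
```

B lies flat between the fingers, its far end at y≈195. I slide along it to its middle and re-grip.

>>> play_rows(dp=[[0.4, 0, 0], [0.8, 0, 0], [1.0, 0, 0], [1.0, 0, 0]], rot=[[0, 0, 0], [0, 0, 0], [0, 0, 0], [0, 0, 0]])

```text
clock: 40.33
eef_pos: [515.1, 130.0, 4.6]
tcp_rot: [-3.134, -0.001, 1.602]
contact_force: [0.6, -1.0, -0.5]
opening: 0.894
grasp_force: 0.0
```

>>> play_rows(dp=[[0, 0, 0], [0, 0, 0], [0, 0, 0], [0, 0, 0], [0, 0, 0]], rot=[[0, 0, 0], [0, 0, 0], [0, 0, 0], [0, 0, 0], [0, 0, 0]], fingers=0.5, grip_force=60)

```text
clock: 40.75
eef_pos: [515.0, 128.4, 4.6]
tcp_rot: [-3.133, -0.001, 1.6]
contact_force: [-1.7, 4.1, 6.7]
opening: 0.734
grasp_force: 64.1
```

>>> play_rows(dp=[[0, 0, -0.8], [0, 0, -1.8], [0, 0, -2.8], [0, 0, -3.4], [0, 0, -3.4]], rot=[[0, 0, 0], [0, 0, 0], [0, 0, 0], [0, 0, 0], [0, 0, 0]])

```text
clock: 41.17
eef_pos: [518.9, 128.5, 145.2]
tcp_rot: [-3.14, -0.002, 1.6]
contact_force: [0.9, 0.5, -0.2]
opening: 0.737
grasp_force: 68.0
```

```bash
cat >> h.py <<'E'
def held(k=18):
    "ends of the held block along tool x, seen by the wrist camera (face about 15 behind the tip plane)"
    f=cam("wrist");b=f["color"].astype(int);M=np.linalg.inv(optics_mount(f)) if False else None
    return f,b
def scan_held(zt=-14,y=0):
    s=telemetry.sense();f=cam("wrist");b=f["color"].astype(int)
    R=Ro.from_euler('xyz',s["tcp_rot"]);out=[]
    for x in range(-60,111,3):
        q=proj(f,[s["eef_pos"]+R.apply([x,y,zt])])[0].round().astype(int)
        if 0<=q[0]<560 and 0<=q[1]<420: c=b[q[1],q[0]];out.append((x,*c.tolist()))
    return out
E
python3 - <<'E'
from h import *
s=telemetry.sense();print(s["eef_pos"],s["tcp_rot"],s["opening"],s["grasp_force"])
for y in(0,20):print(y,scan_held(y=y))
Y=(np.pi,0,1.6)
plan([((560,-60,160),Y),((570,-220,150),Y)],True)
E
```

```text
[518.93006513 128.50983093 145.18915006] [-3.14037196e+00 -2.18346349e-03  1.59972381e+00] 0.7371533028580903 67.98308372497559
0 [(-60, 27, 27, 27), (-57, 25, 25, 26), (-54, 23, 24, 24), (-51, 27, 27, 27), (-48, 112, 71, 45), (-45, 110, 69, 44), (-42, 111, 71, 47), (-39, 110, 72, 45), (-36, 111, 72, 47), (-33, 111, 71, 45), (-30, 111, 71, 45), (-27, 112, 72, 46), (-24, 111, 70, 45), (-21, 111, 72, 45), (-18, 70, 46, 30), (-15, 71, 46, 31), (-12, 69, 44, 29), (-9, 69, 44, 27), (-6, 71, 45, 29), (-3, 70, 45, 29), (0, 71, 46, 30), (3, 70, 45, 28), (6, 70, 45, 28), (9, 115, 75, 49), (12, 70, 44, 27), (15, 69, 44, 27), (18, 112, 72, 46), (21, 112, 73, 46), (24, 113, 73, 46), (27, 112, 72, 46), (30, 112, 72, 46), (33, 113, 71, 45), (36, 114, 73, 46), (39, 114, 73, 46), (42, 113, 73, 45), (45, 114, 73, 46), (48, 114, 74, 47), (51, 115, 74, 47), (54, 130, 83, 53), (57, 128, 82, 53), (60, 140, 88, 55), (63, 132, 85, 54), (66, 134, 84, 54), (69, 226, 204, 156), (72, 219, 193, 146), (75, 218, 193, 144), (78, 219, 193, 146), (81, 220, 195, 147), (84, 221, 196, 148), (87, 222, 196, 150), (90, 22
[... 665 characters left out ...]
 120, 75, 48), (24, 121, 77, 50), (27, 121, 76, 49), (30, 122, 79, 50), (33, 121, 77, 49), (36, 121, 76, 49), (39, 123, 80, 50), (42, 123, 79, 50), (45, 121, 78, 50), (48, 122, 78, 50), (51, 123, 79, 50), (54, 122, 78, 49), (57, 122, 78, 50), (60, 137, 87, 57), (63, 132, 85, 54), (66, 132, 86, 56), (69, 225, 208, 159), (72, 225, 210, 162), (75, 225, 209, 159), (78, 225, 209, 161), (81, 225, 210, 162), (84, 225, 210, 162), (87, 225, 209, 161), (90, 225, 209, 160), (93, 225, 201, 154), (96, 225, 204, 156), (99, 222, 197, 149), (102, 223, 197, 150), (105, 224, 198, 151), (108, 224, 200, 152)]
dp [-4.729, 0.957, -0.497] rot [-0.073, -0.008, -0.002]
dp [-4.005, 0.133, 0.25] rot [-0.0, -0.0, -0.0]
```

>>> play_rows(dp=[[-4.73, 0.96, -0.5], [-4.73, 0.96, -0.5], [-4.73, 0.96, -0.5], [-4.73, 0.96, -0.5], [-4.73, 0.96, -0.5]], rot=[[-0.07, 0, 0], [-0.07, 0, 0], [-0.07, 0, 0], [-0.07, 0, 0], [-0.07, 0, 0]])

```text
clock: 41.68
eef_pos: [559.1, -62.9, 157.6]
tcp_rot: [-3.137, -0.0, 1.599]
contact_force: [0.6, -0.1, -0.4]
opening: 0.738
grasp_force: 67.9
```

>>> play_rows(dp=[[-4.0, 0.13, 0.25], [-4.0, 0.13, 0.25], [-4.0, 0.13, 0.25], [-4.0, 0.13, 0.25], [-4.0, 0.13, 0.25]], rot=[[0, 0, 0], [0, 0, 0], [0, 0, 0], [0, 0, 0], [0, 0, 0]])

```text
clock: 42.1
eef_pos: [568.4, -225.1, 146.5]
tcp_rot: [-3.137, 0.0, 1.597]
contact_force: [-0.5, -0.4, -0.7]
opening: 0.734
grasp_force: 67.9
```

```bash
python3 - <<'E'
from h import *
s=telemetry.sense();print(s["eef_pos"],s["tcp_rot"],s["opening"],s["grasp_force"])
Y=(np.pi,0,1.602);g=CC-3*CU
plan([((*g,120),Y),((*g,55),Y),((*g,14),Y)],True)
E
```

```text
[ 568.44447302 -225.13390337  146.47795637] [-3.13670943e+00  4.13693510e-04  1.59652565e+00] 0.7335727962459255 67.92930006980896
dp [-2.16, -0.081, 0.663] rot [-0.047, 0.004, -0.052]
dp [-0.0, 0.0, 1.625] rot [0.0, -0.0, -0.0]
dp [-0.0, 0.0, 1.025] rot [0.0, -0.0, -0.0]
```

>>> play_rows(dp=[[-1, -0.04, 0.3], [-2.16, -0.08, 0.66], [-2.16, -0.08, 0.66], [-2.16, -0.08, 0.66]], rot=[[0, 0, 0], [-0.05, 0, -0.05], [-0.05, 0, -0.05], [-0.05, 0, -0.05]])

```text
clock: 42.43
eef_pos: [566.8, -307.3, 119.4]
tcp_rot: [-3.14, -0.003, 1.602]
contact_force: [-0.8, 0.4, -0.2]
opening: 0.737
grasp_force: 67.9
```

>>> play_rows(dp=[[0, 0, 0.8], [0, 0, 1.62], [0, 0, 1.62], [0, 0, 1.62]], rot=[[0, 0, 0], [0, 0, 0], [0, 0, 0], [0, 0, 0]])

```text
clock: 42.77
eef_pos: [567.4, -303.5, 56.1]
tcp_rot: [-3.14, -0.004, 1.606]
contact_force: [0.1, -0.8, -0.6]
opening: 0.734
grasp_force: 67.9
```

>>> play_rows(dp=[[0, 0, 0.5], [0, 0, 1.0], [0, 0, 1.0], [0, 0, 1.0]], rot=[[0, 0, 0], [0, 0, 0], [0, 0, 0], [0, 0, 0]])

```text
clock: 43.1
eef_pos: [569.5, -305.0, 19.0]
tcp_rot: [3.139, -0.001, 1.606]
contact_force: [0.0, -0.1, -0.5]
opening: 0.738
grasp_force: 67.9
```

>>> play_rows(dp=[[-0.14, 0, 0], [-0.14, 0, 0.14], [-0.14, 0, 0.14]], rot=[[0, 0, 0], [0, 0, 0], [0, 0, 0]])

```text
clock: 43.35
eef_pos: [570.1, -311.8, 13.1]
tcp_rot: [3.137, 0.0, 1.605]
contact_force: [-0.8, 0.9, -1.6]
opening: 0.735
grasp_force: 67.9
```

>>> play_rows(dp=[[0, 0, 0], [0, 0, 0], [0, 0, 0], [0, 0, 0]], rot=[[0, 0, 0], [0, 0, 0], [0, 0, 0], [0, 0, 0]], fingers=0.85)

```text
clock: 43.68
eef_pos: [569.7, -311.2, 12.6]
tcp_rot: [3.138, -0.0, 1.605]
contact_force: [0.1, 0.0, -0.3]
opening: 0.847
grasp_force: 0.0
```

>>> play_rows(dp=[[0, 0, -1.0], [0, 0, -2.0], [0, 0, -3.0], [0, 0, -4.0], [0, 0, -4.0]], rot=[[0, 0, 0], [0, 0, 0], [0, 0, 0], [0, 0, 0], [0, 0, 0]])

```text
clock: 44.1
eef_pos: [573.1, -313.5, 181.2]
tcp_rot: [3.128, 0.006, 1.606]
contact_force: [1.6, -0.2, -0.0]
opening: 0.849
grasp_force: 0.0
```

```bash
python3 - <<'E'
from h import *
s=telemetry.sense();print(s["eef_pos"],s["tcp_rot"],s["opening"])
# scan case floor from the wrist camera: brown/floor along case y at face height 26
f=cam("wrist");b=f["color"].astype(int)
for xc in(-45,-20):
    out=[]
    for y in range(-140,141,5):
        q=proj(f,[(*(CC+xc*CU+y*CV),26)])[0].round().astype(int)
        if 0<=q[0]<560 and 0<=q[1]<420:c=b[q[1],q[0]];out.append((y,int(c[0]-c[2]),int(c.sum()//3)))
    print(xc,out)
for yc in(0,90):
    print(yc,[(x,*(int(v) for v in b[tuple(proj(f,[(*(CC+x*CU+yc*CV),26)])[0].round().astype(int)[::-1])])) for x in range(-88,-40,3)])
Y=(np.pi,0,.0)
plan([((560,-180,190),(np.pi,0,1.2)),((600,-20,170),(np.pi,0,.4)),((595,44,150),(np.pi,0,-.03))],True)
E
```

```text
[ 573.10871481 -313.45250857  181.21695173] [3.12793251 0.00582828 1.60552831] 0.8490465574001972
-45 [(-140, -2, 14), (-135, 8, 97), (-130, 7, 109), (-125, 8, 97), (-120, 9, 154), (-115, 9, 145), (-110, 9, 142), (-105, 8, 141), (-100, 9, 156), (-95, 9, 152), (-90, 9, 130), (-85, 8, 148), (-80, 9, 153), (-75, 8, 131), (-70, 10, 160), (-65, 9, 160), (-60, 7, 138), (-55, 10, 165), (-50, 10, 176), (-45, 9, 168), (-40, 9, 167), (-35, 10, 175), (-30, 78, 76), (-25, 72, 85), (-20, 72, 84), (-15, 82, 96), (-10, 82, 97), (-5, 82, 96), (0, 79, 92), (5, 79, 94), (10, 85, 97), (15, 74, 84), (20, 75, 85), (25, 73, 86), (30, 73, 85), (35, 13, 143), (40, 9, 155), (45, 9, 156), (50, 7, 138), (55, 20, 57), (60, 71, 82), (65, 82, 96), (70, 82, 97), (75, 77, 93), (80, 83, 99), (85, 86, 97), (90, 78, 94), (95, 83, 100), (100, 83, 99), (105, 83, 94), (110, 76, 89), (115, 77, 91), (120, 77, 85), (125, 10, 165), (130, 9, 120), (135, 8, 117), (140, 7, 110)]
-20 [(-140, 0, 14), (-135, 7, 101), (-130, 6, 103), (-125, 6, 99), (-120, 6, 91), (-115, 7, 98), (-110, 6, 86), (-105, 5, 94), (-100, 5, 95), (-95, 7, 
[... 836 characters left out ...]
 (-67, 128, 82, 51), (-64, 131, 82, 54), (-61, 107, 69, 44), (-58, 121, 79, 51), (-55, 120, 77, 50), (-52, 121, 77, 51), (-49, 116, 74, 49), (-46, 135, 87, 57), (-43, 135, 87, 57)]
90 [(-88, 230, 205, 156), (-85, 71, 69, 69), (-82, 80, 77, 74), (-79, 116, 113, 108), (-76, 162, 159, 155), (-73, 143, 91, 54), (-70, 143, 94, 60), (-67, 107, 69, 44), (-64, 139, 89, 58), (-61, 137, 89, 58), (-58, 136, 87, 57), (-55, 137, 89, 57), (-52, 135, 88, 56), (-49, 137, 89, 58), (-46, 135, 86, 57), (-43, 136, 89, 57)]
dp [3.325, -0.176, -0.324] rot [0.108, 0.017, 3.873]
dp [2.045, -0.259, 0.25] rot [0.0, 0.0, 3.82]
dp [1.783, -1.035, 0.25] rot [0.0, 0.0, 3.82]
dp [0.508, -1.523, 0.5] rot [0.0, -0.0, 4.105]
```

B spans y −32…33 and D 58…122 in the case frame, both flat. Now to sample A.

>>> play_rows(dp=[[3.32, -0.18, -0.32], [3.32, -0.18, -0.32], [3.32, -0.18, -0.32], [3.32, -0.18, -0.32], [3.32, -0.18, -0.32]], rot=[[0.1, 0, 3.87], [0.1, 0, 3.87], [0.1, 0, 3.87], [0.1, 0, 3.87], [0.1, 0, 3.87]], fingers=1.0)

```text
clock: 44.57
eef_pos: [556.5, -175.8, 184.6]
tcp_rot: [-3.132, -0.0, 1.201]
contact_force: [0.8, -1.0, 0.6]
opening: 0.996
grasp_force: 0.0
```

>>> play_rows(dp=[[2.04, -0.26, 0.25], [2.04, -0.26, 0.25], [2.04, -0.26, 0.25], [2.04, -0.26, 0.25], [2.04, -0.26, 0.25]], rot=[[0, 0, 3.82], [0, 0, 3.82], [0, 0, 3.82], [0, 0, 3.82], [0, 0, 3.82]])

```text
clock: 44.98
eef_pos: [576.9, -98.9, 174.2]
tcp_rot: [-3.134, 0.004, 0.801]
contact_force: [-0.1, -0.3, 0.1]
opening: 1.004
grasp_force: 0.0
```

>>> play_rows(dp=[[1.78, -1.03, 0.25], [1.78, -1.03, 0.25], [1.78, -1.03, 0.25], [1.78, -1.03, 0.25], [1.78, -1.03, 0.25]], rot=[[0, 0, 3.82], [0, 0, 3.82], [0, 0, 3.82], [0, 0, 3.82], [0, 0, 3.82]])

```text
clock: 45.4
eef_pos: [597.0, -19.4, 164.5]
tcp_rot: [-3.136, 0.007, 0.402]
contact_force: [0.3, 0.3, -0.3]
opening: 1.0
grasp_force: 0.0
```

>>> play_rows(dp=[[0.5, -1.52, 0.5], [0.5, -1.52, 0.5], [0.5, -1.52, 0.5], [0.5, -1.52, 0.5], [0.5, -1.52, 0.5]], rot=[[0, 0, 4.1], [0, 0, 4.1], [0, 0, 4.1], [0, 0, 4.1], [0, 0, 4.1]])

```text
clock: 45.82
eef_pos: [591.5, 44.0, 145.0]
tcp_rot: [-3.14, 0.008, -0.028]
contact_force: [0.1, -0.2, 0.1]
opening: 0.999
grasp_force: 0.0
```

```bash
python3 - <<'E'
from h import *
s=telemetry.sense();print(s["eef_pos"],s["tcp_rot"],s["qpos"])
f=cam("wrist");hsv=cv2.cvtColor(f["color"],cv2.COLOR_RGB2HSV);b=f["color"].astype(int)
d=((b[...,0]<150)&(b[...,0]-b[...,2]>20)|(hsv[...,2]<60)).astype(np.uint8)
lab=((hsv[...,1]<70)&(hsv[...,2]>140)).astype(np.uint8)
m=roi(d|lab,170,20,400,255);m=cv2.morphologyEx(cv2.morphologyEx(m,cv2.MORPH_CLOSE,np.ones((9,9))),cv2.MORPH_OPEN,np.ones((9,9)))
for c in cv2.findContours(m,0,1)[0]:
    if cv2.contourArea(c)>2000:
        rc=cv2.minAreaRect(plane(f,c.reshape(-1,2),18)[:,:2].astype(np.float32));print(np.round(rc[0],1),np.round(rc[1],1),axis(rc),cv2.boundingRect(c))
for c in cv2.findContours(lab,0,1)[0]:
    if 1000<cv2.contourArea(c)<8000:
        rc=cv2.minAreaRect(plane(f,c.reshape(-1,2),18)[:,:2].astype(np.float32));print("label",np.round(rc[0],1),np.round(rc[1],1),axis(rc))
E
```

```text
[591.4751248   43.9817081  144.98074584] [-3.13968097  0.00801599 -0.02840564] [0.07013879 0.40214977 1.77325383 0.00325349 0.97398053 1.66750944]
[658.5  50.7] [ 74.7 150. ] 3.0958374 (219, 20, 92, 186)
label [684.   45.3] [34.5 45.1] 3.0921626
```

```bash
python3 - <<'E'
from h import *
Y=(np.pi,0,-.049)
plan([((601,49.4,60),Y),((601,49.4,4),Y)],True)
E
```

```text
dp [0.248, -0.143, 2.128] rot [-0.018, 0.074, 0.224]
dp [-0.0, 0.0, 1.4] rot [-0.0, 0.0, -0.0]
```

>>> play_rows(dp=[[0.25, -0.14, 1.0], [0.25, -0.14, 2.13], [0.25, -0.14, 2.13], [0.25, -0.14, 2.13]], rot=[[0, 0.07, 0.22], [0, 0.07, 0.22], [0, 0.07, 0.22], [0, 0.07, 0.22]])

```text
clock: 46.2
eef_pos: [598.9, 49.2, 58.1]
tcp_rot: [-3.14, 0.006, -0.05]
contact_force: [0.7, -0.6, 0.8]
opening: 0.998
grasp_force: 0.0
```

>>> play_rows(dp=[[0, 0, 0.6], [0, 0, 1.2], [0, 0, 1.4], [0, 0, 1.4]], rot=[[0, 0, 0], [0, 0, 0], [0, 0, 0], [0, 0, 0]])

```text
clock: 46.53
eef_pos: [600.8, 49.9, 4.3]
tcp_rot: [-3.14, 0.001, -0.051]
contact_force: [-0.4, 0.7, -0.5]
opening: 1.001
grasp_force: 0.0
```

>>> play_rows(dp=[[0, 0, 0], [0, 0, 0], [0, 0, 0], [0, 0, 0], [0, 0, 0]], rot=[[0, 0, 0], [0, 0, 0], [0, 0, 0], [0, 0, 0], [0, 0, 0]], fingers=0.5, grip_force=60)

```text
clock: 46.95
eef_pos: [602.5, 50.2, 6.9]
tcp_rot: [-3.139, -0.003, -0.052]
contact_force: [-1.6, -1.2, 7.3]
opening: 0.737
grasp_force: 64.3
```

>>> play_rows(dp=[[0, 0, -0.5], [0, 0, -1.0], [0, 0, -1.2], [0, 0, -1.2]], rot=[[0, 0, 0], [0, 0, 0], [0, 0, 0], [0, 0, 0]])

```text
clock: 47.28
eef_pos: [603.3, 50.3, 55.5]
tcp_rot: [-3.139, -0.005, -0.052]
contact_force: [0.2, 0.2, -1.0]
opening: 0.734
grasp_force: 66.6
```

```bash
python3 - <<'E'
from h import *
s=telemetry.sense();print(s["eef_pos"],s["tcp_rot"],s["opening"],s["grasp_force"])
p,e=pose(-129,0,50,0);print(p,e)
plan([((*p[:2],50),(np.pi,0,.126)),((*p[:2],7),(np.pi,0,.126))],True)
E
```

```text
[603.29618649  50.3380021   55.4555807 ] [-3.13879119 -0.00522886 -0.05197652] 0.7339346746775662 66.5629733609967
[472.01539832 217.3222871   50.        ] [3.14159265 0.         0.126     ]
dp [-1.748, -1.999, 0.065] rot [-0.011, -0.026, -0.85]
dp [-1.563, -2.147, 0.067] rot [-0.011, -0.026, -0.85]
dp [0.001, 0.001, 1.074] rot [-0.0, -0.0, 0.001]
```

>>> play_rows(dp=[[-1.75, -2.0, 0.06], [-1.75, -2.0, 0.06], [-1.75, -2.0, 0.06], [-1.75, -2.0, 0.06], [-1.75, -2.0, 0.06]], rot=[[0, 0, -0.85], [0, 0, -0.85], [0, 0, -0.85], [0, 0, -0.85], [0, 0, -0.85]])

```text
clock: 47.7
eef_pos: [534.4, 134.6, 49.7]
tcp_rot: [-3.14, 0.001, 0.039]
contact_force: [-0.2, -0.6, -1.5]
opening: 0.732
grasp_force: 66.6
```

>>> play_rows(dp=[[-1.56, -2.15, 0.07], [-1.56, -2.15, 0.07], [-1.56, -2.15, 0.07], [-1.56, -2.15, 0.07], [-1.56, -2.15, 0.07]], rot=[[0, 0, -0.85], [0, 0, -0.85], [0, 0, -0.85], [0, 0, -0.85], [0, 0, -0.85]])

```text
clock: 48.12
eef_pos: [470.1, 217.8, 47.3]
tcp_rot: [-3.14, -0.001, 0.128]
contact_force: [0.1, -0.1, -1.2]
opening: 0.732
grasp_force: 66.7
```

>>> play_rows(dp=[[0, 0, 0.5], [0, 0, 1.07], [0, 0, 1.07], [0, 0, 1.07]], rot=[[0, 0, 0], [0, 0, 0], [0, 0, 0], [0, 0, 0]])

```text
clock: 48.45
eef_pos: [471.0, 216.4, 3.9]
tcp_rot: [-3.14, -0.0, 0.124]
contact_force: [0.5, 0.1, -1.9]
opening: 0.729
grasp_force: 88.2
```

>>> play_rows(dp=[[0, 0, 0], [0, 0, 0], [0, 0, 0], [-0.08, 0, 0], [-0.08, 0, 0]], rot=[[0, 0, 0], [0, 0, 0], [0, 0, 0], [0, 0, 0], [0, 0, 0]], fingers=0.88, grip_force=20)

```text
clock: 48.87
eef_pos: [466.3, 216.9, 4.8]
tcp_rot: [-3.14, -0.0, 0.126]
contact_force: [-0.2, -0.7, -0.7]
opening: 0.881
grasp_force: 0.0
```

```bash
python3 - <<'E'
from h import *
label();s=telemetry.sense();print(s["tcp_rot"])
f=cam("wrist");hsv=cv2.cvtColor(f["color"],cv2.COLOR_RGB2HSV)
lab=((hsv[...,1]<70)&(hsv[...,2]>130)).astype(np.uint8)
for c in cv2.findContours(lab,0,1)[0]:
    if cv2.contourArea(c)>1500:
        rc=cv2.minAreaRect(plane(f,c.reshape(-1,2),18)[:,:2].astype(np.float32));X=np.array(rc[0])-EDGE;print("label",np.round(rc[1],1),axis(rc),X@BX,X@BY)
E
```

```text
label px [283. 275.] area 180.0 s,z -47.1 18.8
tcp s,t,z -134.6 0.4 4.8 F [-0.5 -0.2 -0. ]
[-3.13951912e+00 -2.49253236e-04  1.25889069e-01]
label [45.4 34.7] 0.124106765 -48.297736488399075 -1.4181078024470686
```

>>> play_rows(dp=[[0, 0, 0], [0, 0, 0], [0, 0, 0], [0, 0, 0], [0, 0, 0]], rot=[[0, 0, 0], [0, 0, 0], [0, 0, 0], [0, 0, 0], [0, 0, 0]], fingers=0.6, grip_force=20)

```text
clock: 49.38
eef_pos: [466.7, 217.2, 4.8]
tcp_rot: [-3.139, -0.0, 0.126]
contact_force: [-1.2, -0.8, 6.3]
opening: 0.751
grasp_force: 21.5
```

>>> play_rows(dp=[[0.15, 0, -0.03], [0.3, 0, -0.03], [0.43, 0, -0.03], [0.43, 0, -0.03], [0.43, 0, -0.03]], rot=[[0, 0, 0], [0, 0, 0], [0, 0, 0], [0, 0, 0], [0, 0, 0]])

```text
clock: 49.8
eef_pos: [479.8, 217.4, 4.5]
tcp_rot: [3.141, 0.009, 0.125]
contact_force: [-11.2, -4.3, 4.1]
opening: 0.753
grasp_force: 24.0
```

>>> play_rows(dp=[[0.02, 0, -0.2], [0.03, 0, -0.38], [0.05, 0, -0.55], [0.07, 0, -0.72], [0.07, 0, -0.72]], rot=[[0, 0, 0], [0, 0, 0], [0, 0, 0], [0, 0, 0], [0, 0, 0]])

```text
clock: 50.22
eef_pos: [486.8, 219.6, 35.5]
tcp_rot: [-3.139, -0.0, 0.126]
contact_force: [-3.3, -2.3, -0.9]
opening: 0.755
grasp_force: 22.9
```

>>> play_rows(dp=[[0.1, 0, -0.3], [0.265, 0, -0.65], [0.47, 0, -0.93], [0.71, 0, -1.2], [0.71, 0, -1.2]], rot=[[0, 0, 0], [0, 0, 0], [0, 0, 0], [0, 0, 0], [0, 0, 0]])

```text
clock: 50.63
eef_pos: [518.0, 224.1, 85.0]
tcp_rot: [-3.138, -0.006, 0.126]
contact_force: [-0.9, -0.9, -0.4]
opening: 0.753
grasp_force: 22.2
```

```bash
cat >> h.py <<'E'
def outline():
    "face-side outline of the standing block in the side view (near side, t=32)"
    f=cam("side");hsv=cv2.cvtColor(f["color"],cv2.COLOR_RGB2HSV);o=[]
    for r in range(215,290,4):
        row=hsv[r,250:320];ix=[250+i for i in range(69) if row[i,2]<115 and row[i,1]>90 and row[i+1,2]>=115]
        if ix: o.append((r,ix[-1],*(float(v) for v in sz(f,(ix[-1],r),32))))
    print(o)
E
python3 -c "
from h import *
label();outline()"
```

```text
label px [272. 267.] area 112.5 s,z -23.4 42.7
tcp s,t,z -83.8 0.8 83.8 F [ 0.7  0.5 -1.5]
[(223, 310, -101.0, 198.5), (227, 310, -101.4, 188.4), (231, 308, -97.8, 178.0), (235, 308, -98.2, 167.7), (239, 310, -102.5, 157.3), (243, 310, -102.9, 146.6), (247, 311, -105.4, 135.9), (251, 311, -105.8, 124.9), (255, 311, -106.2, 113.7), (259, 311, -106.7, 102.3), (263, 310, -105.1, 90.7), (267, 303, -90.8, 78.3), (271, 296, -76.3, 65.7), (275, 264, -7.9, 50.2), (283, 318, -124.7, 30.9)]
```

>>> play_rows(dp=[[0.28, 0, -0.25], [0.56, 0, -0.46], [0.72, 0, -0.56], [0.72, 0, -0.56]], rot=[[0, 0, 0], [0, 0, 0], [0, 0, 0], [0, 0, 0]])

```text
clock: 51.07
eef_pos: [544.7, 226.9, 105.3]
tcp_rot: [-3.139, -0.002, 0.126]
contact_force: [-0.2, 0.5, -1.5]
opening: 0.75
grasp_force: 22.4
```

```bash
python3 -c "
from h import *
label();outline()"
```

```text
tcp s,t,z -56.9 0.3 104.6 F [-0.1 -0.1 -1.7]
[(215, 296, -73.6, 217.2), (219, 296, -73.8, 207.4), (223, 295, -72.0, 197.4), (227, 295, -72.2, 187.3), (231, 298, -78.3, 177.3), (235, 299, -80.5, 167.0), (239, 299, -80.7, 156.4), (243, 299, -80.9, 145.7), (247, 299, -81.2, 134.9), (251, 299, -81.4, 123.8), (255, 297, -77.6, 112.4), (259, 293, -69.5, 100.7), (263, 289, -61.3, 88.7), (267, 285, -53.0, 76.6), (271, 295, -74.2, 65.6), (275, 313, -112.8, 55.2), (279, 318, -124.0, 43.4)]
```

A leans at about 55° with good pad overlap. I lock the grip here and do the rest of the turn with the tool itself.

>>> play_rows(dp=[[0, 0, 0], [0, 0, 0], [0, 0, 0], [0, 0, 0], [0, 0, 0]], rot=[[0, 0, 0], [0, 0, 0], [0, 0, 0], [0, 0, 0], [0, 0, 0]], fingers=0.4, grip_force=60)

```text
clock: 51.58
eef_pos: [543.1, 226.5, 104.8]
tcp_rot: [-3.14, -0.0, 0.126]
contact_force: [0.2, 0.4, -0.7]
opening: 0.723
grasp_force: 65.6
```

>>> play_rows(dp=[[0, 0, -0.4], [0, 0, -0.9], [0, 0, -1.4], [0, 0, -1.4]], rot=[[0, 0, 0], [0, 0, 0], [0, 0, 0], [0, 0, 0]])

```text
clock: 51.92
eef_pos: [545.4, 227.4, 164.7]
tcp_rot: [-3.138, -0.006, 0.126]
contact_force: [0.6, 0.2, -0.6]
opening: 0.727
grasp_force: 65.8
```

```bash
python3 -c "
from h import *
label();outline()
plan([pose(-40,0,160,.3),pose(10,0,165,.6),pose(40,0,160,.8),pose(66,0,150,1.0),pose(66,0,140,1.0)],True)"
```

```text
tcp s,t,z -55.7 0.5 162.9 F [-0.3 -0.5 -0.9]
[(215, 299, -79.3, 217.4), (219, 299, -79.6, 207.6), (223, 299, -79.8, 197.7), (227, 299, -80.0, 187.6), (231, 299, -80.2, 177.4), (235, 296, -74.5, 166.7), (239, 292, -66.7, 155.9), (243, 288, -58.8, 144.8), (247, 284, -50.8, 133.6), (251, 280, -42.6, 122.2), (255, 276, -34.3, 110.5), (259, 272, -25.9, 98.7), (263, 268, -17.3, 86.7), (267, 265, -10.7, 74.6), (271, 314, -114.4, 67.4), (275, 318, -123.4, 55.7), (279, 318, -124.0, 43.4), (283, 263, -5.0, 25.0), (287, 263, -4.6, 12.1)]
dp [0.418, 0.005, 0.036] rot [-0.024, -2.883, 0.002]
dp [1.157, 0.0, -0.489] rot [-0.0, -2.865, 0.0]
dp [0.69, 0.0, -0.32] rot [-0.0, -1.91, 0.0]
dp [0.632, 0.0, -0.292] rot [-0.0, -1.91, 0.0]
dp [0.21, 0.0, 0.135] rot [-0.0, 0.0, 0.0]
```

>>> play_rows(dp=[[0.1, 0, 0], [0.2, 0, 0.02], [0.3, 0, 0.03], [0.42, 0, 0.04], [0.42, 0, 0.04]], rot=[[0, -0.7, 0], [0, -1.4, 0], [0, -2.1, 0], [0, -2.88, 0], [0, -2.88, 0]])

```text
clock: 52.43
eef_pos: [561.1, 228.3, 156.3]
tcp_rot: [-3.14, 0.307, 0.126]
contact_force: [-1.1, -0.4, -1.4]
opening: 0.727
grasp_force: 65.7
```

>>> play_rows(dp=[[0.3, 0, -0.12], [0.6, 0, -0.25], [0.9, 0, -0.38], [1.16, 0, -0.49], [1.16, 0, -0.49]], rot=[[0, -0.7, 0], [0, -1.4, 0], [0, -2.1, 0], [0, -2.86, 0], [0, -2.86, 0]])

```text
clock: 52.85
eef_pos: [610.6, 234.3, 159.3]
tcp_rot: [-3.141, 0.607, 0.125]
contact_force: [-0.3, -1.1, -2.5]
opening: 0.733
grasp_force: 65.8
```

>>> play_rows(dp=[[0.25, 0, -0.1], [0.5, 0, -0.2], [0.69, 0, -0.32], [0.69, 0, -0.32]], rot=[[0, -0.6, 0], [0, -1.3, 0], [0, -1.91, 0], [0, -1.91, 0]])

```text
clock: 53.18
eef_pos: [639.0, 238.2, 154.2]
tcp_rot: [-3.141, 0.807, 0.126]
contact_force: [0.5, 0.1, -3.7]
opening: 0.729
grasp_force: 66.0
```

>>> play_rows(dp=[[0.2, 0, -0.1], [0.4, 0, -0.2], [0.63, 0, -0.29], [0.63, 0, -0.29]], rot=[[0, -0.6, 0], [0, -1.3, 0], [0, -1.91, 0], [0, -1.91, 0]])

```text
clock: 53.52
eef_pos: [664.0, 241.5, 142.8]
tcp_rot: [-3.141, 1.008, 0.125]
contact_force: [-1.5, 0.4, -4.0]
opening: 0.727
grasp_force: 66.1
```

```bash
python3 - <<'E'
from h import *
s=telemetry.sense();print(s["qpos"],s["tcp_rot"]);label()
f=cam("side");b=f["color"].astype(int)
# brown against black board / bench: rows x, print left/right brown extents
m=((b[...,0]-b[...,2]>18)&(b[...,0]<130)&(b[...,1]<90))
for r in range(205,292,4):
    x=[i for i in range(215,300) if m[r,i]]
    if x: print(r,x[0],x[-1],sz(f,(x[0],r),32),sz(f,(x[-1],r),32),len(x))
E
```

```text
[0.28234114 1.18894699 0.63413274 0.18108032 2.31271594 1.77825038] [-3.14124268  1.0080633   0.12514034]
tcp s,t,z 64.5 0.1 144.3 F [ 0.5 -0.6 -2.4]
205 215 218 (np.float64(80.2), np.float64(235.7)) (np.float64(74.4), np.float64(235.9)) 4
209 220 221 (np.float64(71.5), np.float64(226.4)) (np.float64(69.5), np.float64(226.5)) 2
213 225 233 (np.float64(62.6), np.float64(217.0)) (np.float64(47.1), np.float64(217.6)) 9
217 224 235 (np.float64(65.4), np.float64(207.1)) (np.float64(43.9), np.float64(207.9)) 12
221 215 237 (np.float64(84.0), np.float64(196.4)) (np.float64(40.7), np.float64(198.0)) 21
225 215 239 (np.float64(85.0), np.float64(186.2)) (np.float64(37.4), np.float64(188.1)) 25
229 215 241 (np.float64(86.0), np.float64(175.9)) (np.float64(34.1), np.float64(178.0)) 27
233 219 244 (np.float64(78.9), np.float64(165.7)) (np.float64(28.7), np.float64(167.8)) 26
237 226 246 (np.float64(65.7), np.float64(155.7)) (np.float64(25.3), np.float64(157.4)) 21
241 225 249 (np.float64(68.6), np.float64(144.8)) (np.float64(19.7), np.float64(146.9)) 25
245 228 264 (np.float64(63.3), np.float64(1
[... 339 characters left out ...]
p.float64(47.8), np.float64(89.5)) (np.float64(-82.0), np.float64(95.5)) 55
265 240 299 (np.float64(42.2), np.float64(78.0)) (np.float64(-82.3), np.float64(83.8)) 52
269 242 299 (np.float64(38.7), np.float64(66.2)) (np.float64(-82.6), np.float64(72.0)) 51
273 245 299 (np.float64(32.9), np.float64(54.3)) (np.float64(-82.8), np.float64(59.9)) 47
277 249 299 (np.float64(24.9), np.float64(42.4)) (np.float64(-83.1), np.float64(47.7)) 39
281 260 299 (np.float64(1.4), np.float64(31.0)) (np.float64(-83.4), np.float64(35.3)) 37
285 259 299 (np.float64(4.0), np.float64(18.1)) (np.float64(-83.7), np.float64(22.6)) 35
289 259 299 (np.float64(4.5), np.float64(5.2)) (np.float64(-84.0), np.float64(9.7)) 25
```

A is firmly held, now leaning 0.4 rad forward with its lower end about 14 mm above the board. I lower it and let it fall forward between the fingers.

>>> play_rows(dp=[[0.1, 0, 0.06], [0.19, 0, 0.12], [0.19, 0, 0.12]], rot=[[0, 0, 0], [0, 0, 0], [0, 0, 0]])

```text
clock: 53.87
eef_pos: [665.0, 242.1, 141.4]
tcp_rot: [-3.137, 0.998, 0.129]
contact_force: [0.1, 0.5, -1.9]
opening: 0.726
grasp_force: 66.1
```

>>> play_rows(dp=[[0, 0, 0], [0, 0, 0], [0, 0, 0], [0, 0, 0], [0, 0, 0]], rot=[[0, 0, 0], [0, 0, 0], [0, 0, 0], [0, 0, 0], [0, 0, 0]], fingers=1.0)

```text
clock: 54.28
eef_pos: [665.2, 241.9, 140.6]
tcp_rot: [-3.138, 1.0, 0.129]
contact_force: [0.4, 0.0, 0.1]
opening: 1.002
grasp_force: 0.0
```

>>> play_rows(dp=[[-0.4, 0, -0.3], [-0.9, 0, -0.6], [-1.7, 0, -1.1], [-2.1, 0, -1.35], [-2.1, 0, -1.35]], rot=[[0, 0, 0], [0, 0, 0], [0, 0, 0], [0, 0, 0], [0, 0, 0]])

```text
clock: 54.7
eef_pos: [666.6, 242.0, 246.0]
tcp_rot: [-3.135, 0.993, 0.132]
contact_force: [0.5, -0.3, 0.4]
opening: 1.001
grasp_force: 0.0
```

```bash
python3 - <<'E'
from h import *
s=telemetry.sense();print(s["eef_pos"],s["tcp_rot"])
f=cam("side");b=f["color"].astype(int);label()
m=((b[...,0]-b[...,2]>18)&(b[...,0]<150)&(b[...,1]<100)).astype(np.uint8);m=roi(m,150,215,300,345)
for c in cv2.findContours(cv2.morphologyEx(m,cv2.MORPH_OPEN,np.ones((3,3))),0,1)[0]:
    if cv2.contourArea(c)>100:
        ap=cv2.approxPolyDP(c,2.5,True).reshape(-1,2);X=plane(f,ap,36)[:,:2]-EDGE;print(cv2.contourArea(c),[(*q,round(float(x@BX)),round(float(x@BY))) for q,x in zip(ap.tolist(),X)])
plan([pose(0,-150,200,.6),pose(0,-270,180,0)],True)
E
```

```text
[666.56048765 242.01312829 246.0026712 ] [-3.13493357  0.9932387   0.13165402]
tcp s,t,z 66.2 0.0 241.0 F [-0.2  0.2 -0.4]
189.0 [(281, 335, -52, 174), (277, 340, -45, 186), (244, 336, 19, 180), (244, 344, 17, 198), (253, 344, 0, 197), (254, 341, -1, 190), (281, 344, -53, 194)]
106.0 [(162, 306, 195, 116), (163, 311, 190, 128), (181, 312, 152, 129), (182, 309, 152, 121)]
1453.0 [(182, 277, 172, 33), (185, 281, 163, 45), (244, 282, 35, 41), (247, 260, 36, -26), (190, 256, 169, -33), (185, 268, 172, 6), (188, 273, 162, 21)]
1856.5 [(299, 254, -82, -52), (270, 257, -16, -39), (267, 251, -7, -58), (263, 251, 2, -58), (256, 310, 2, 116), (199, 308, 118, 117), (195, 315, 123, 135), (183, 316, 146, 139), (184, 320, 142, 148), (194, 322, 121, 152), (201, 313, 112, 129), (260, 315, -7, 128), (261, 302, -6, 95), (266, 300, -16, 89), (263, 294, -9, 73), (277, 289, -37, 58), (299, 289, -84, 56)]
1273.5 [(150, 231, 287, -116), (150, 322, 208, 157), (162, 303, 197, 108), (175, 259, 201, -21), (165, 258, 225, -24), (160, 234, 259, -106)]
613.5 [(184, 215, 217, -183), (185, 225, 206, -143), (194, 232, 177, -117), (216, 232, 123, -120), (227, 224, 101, -152), (225, 215, 111, -188), (200, 219, 173, -169), (198, 215, 181, -185), (190, 215, 202, -184), (189, 218, 202, -171)]
dp [-0.043, 3.753, 1.941] rot [-0.018, 3.802, 0.016]
dp [0.141, 1.5, 0.206] rot [-0.0, 2.865, -0.0]
dp [0.074, 1.5, 0.239] rot [-0.0, 2.865, -0.0]
```

A now lies on the board, s 35–170, no label visible. Go above it and check.

```bash
python3 - <<'E'
from h import *
plan([pose(60,0,230,.5),pose(80,1,170,0)],True)
E
```

```text
dp [0.147, 0.001, 0.28] rot [-0.019, 4.756, 0.015]
dp [1.158, -0.025, 1.076] rot [-0.0, 4.775, -0.0]
```

>>> play_rows(dp=[[0.15, 0, 0.28], [0.15, 0, 0.28], [0.15, 0, 0.28], [0.15, 0, 0.28], [0.15, 0, 0.28]], rot=[[0, 4.75, 0], [0, 4.75, 0], [0, 4.75, 0], [0, 4.75, 0], [0, 4.75, 0]])

```text
clock: 55.22
eef_pos: [657.6, 241.0, 230.9]
tcp_rot: [-3.139, 0.496, 0.128]
contact_force: [-0.8, 0.4, 0.3]
opening: 1.0
grasp_force: 0.0
```

>>> play_rows(dp=[[1.16, -0.02, 1.08], [1.16, -0.02, 1.08], [1.16, -0.02, 1.08], [1.16, -0.02, 1.08], [1.16, -0.02, 1.08]], rot=[[0, 4.77, 0], [0, 4.77, 0], [0, 4.77, 0], [0, 4.77, 0], [0, 4.77, 0]])

```text
clock: 55.63
eef_pos: [674.1, 243.4, 165.6]
tcp_rot: [-3.141, 0.008, 0.126]
contact_force: [0.6, 0.4, 0.2]
opening: 0.997
grasp_force: 0.0
```

```bash
python3 - <<'E'
from h import *
s=telemetry.sense();print(s["eef_pos"],s["tcp_rot"])
f=cam("wrist");b=f["color"].astype(int);X=lambda a,t:proj(f,[(*(EDGE+a*BX+t*BY),40)])[0].round().astype(int)
for a in(60,103,145):
    o=[]
    for t in range(-60,61,4):
        q=X(a,t)
        if 0<=q[0]<560 and 0<=q[1]<420:c=b[q[1],q[0]];o.append((t,int(c[0]-c[2]),int(c.sum()//3)))
    print(a,o)
for t in(-15,0,15):
    o=[]
    for a in range(10,200,5):
        q=X(a,t)
        if 0<=q[0]<560 and 0<=q[1]<420:c=b[q[1],q[0]];o.append((a,int(c[0]-c[2]),int(c.sum()//3)))
    print("t",t,o)
E
```

```text
[674.09558264 243.39779661 165.60350899] [-3.14089176  0.00765324  0.12616699]
60 [(-60, 4, 42), (-56, 2, 43), (-52, 3, 45), (-48, 5, 45), (-44, 5, 43), (-40, 5, 40), (-36, 4, 41), (-32, 58, 70), (-28, 65, 75), (-24, 65, 74), (-20, 67, 74), (-16, 63, 72), (-12, 67, 73), (-8, 65, 73), (-4, 66, 74), (0, 62, 71), (4, 66, 75), (8, 68, 76), (12, 68, 76), (16, 63, 70), (20, 59, 67), (24, 61, 67), (28, 59, 66), (32, 41, 54), (36, 3, 40), (40, 5, 40), (44, 3, 44), (48, 5, 45), (52, 3, 43), (56, 5, 43), (60, 4, 47)]
103 [(-60, 4, 38), (-56, 3, 38), (-52, 2, 37), (-48, 4, 37), (-44, 1, 37), (-40, 3, 37), (-36, 5, 39), (-32, 27, 52), (-28, 67, 75), (-24, 66, 74), (-20, 67, 75), (-16, 66, 72), (-12, 67, 75), (-8, 69, 77), (-4, 68, 75), (0, 63, 71), (4, 67, 75), (8, 69, 75), (12, 69, 76), (16, 69, 76), (20, 60, 67), (24, 60, 67), (28, 60, 67), (32, 44, 54), (36, 3, 36), (40, 4, 37), (44, 2, 37), (48, 2, 38), (52, 3, 42), (56, 5, 41), (60, 5, 42)]
145 [(-60, 5, 37), (-56, 3, 37), (-52, 3, 35), (-48, 3, 36), (-44, 3, 37), (-40, 3, 36), (-36, 2, 37), (-32, 44, 61), (-28, 77, 86), (-24, 74, 85), (-20
[... 1231 characters left out ...]
 82), (150, 72, 83), (155, 73, 82), (160, 74, 82), (165, 74, 83), (170, 77, 87), (175, 0, 41), (180, 3, 42), (185, 3, 41), (190, 4, 41), (195, 3, 40)]
t 15 [(10, 59, 121), (15, 1, 24), (20, 1, 33), (25, 2, 37), (30, 4, 37), (35, 3, 38), (40, 68, 73), (45, 62, 71), (50, 62, 71), (55, 65, 70), (60, 64, 71), (65, 64, 72), (70, 65, 72), (75, 66, 75), (80, 68, 75), (85, 68, 76), (90, 68, 76), (95, 69, 77), (100, 69, 77), (105, 68, 77), (110, 67, 78), (115, 69, 76), (120, 68, 76), (125, 68, 76), (130, 66, 77), (135, 78, 88), (140, 78, 85), (145, 78, 86), (150, 77, 86), (155, 77, 85), (160, 77, 86), (165, 76, 86), (170, 76, 86), (175, -1, 41), (180, 3, 40), (185, 4, 41), (190, 4, 43), (195, 2, 41)]
```

```bash
python3 - <<'E'
from h import *
plan([pose(106,0,80,0),pose(106,0,26,0)],True)
E
```

```text
dp [0.771, 0.019, 2.166] rot [-0.008, 0.104, 0.002]
dp [-0.0, -0.0, 1.35] rot [-0.0, 0.0, -0.0]
```

>>> play_rows(dp=[[0.77, 0.02, 1.0], [0.77, 0.02, 2.17], [0.77, 0.02, 2.17], [0.77, 0.02, 2.17]], rot=[[0, 0.1, 0], [0, 0.1, 0], [0, 0.1, 0], [0, 0.1, 0]])

```text
clock: 56.02
eef_pos: [707.0, 246.5, 76.0]
tcp_rot: [-3.141, 0.006, 0.125]
contact_force: [-0.1, -0.2, 0.1]
opening: 0.999
grasp_force: 0.0
```

>>> play_rows(dp=[[0, 0, 0.6], [0, 0, 1.2], [0, 0, 1.35], [0, 0, 1.35]], rot=[[0, 0, 0], [0, 0, 0], [0, 0, 0], [0, 0, 0]])

```text
clock: 56.35
eef_pos: [708.7, 247.5, 26.8]
tcp_rot: [-3.14, -0.002, 0.126]
contact_force: [-0.4, 0.9, 2.0]
opening: 1.004
grasp_force: 0.0
```

>>> play_rows(dp=[[0, 0, 0], [0, 0, 0], [0, 0, 0], [0, 0, 0], [0, 0, 0]], rot=[[0, 0, 0], [0, 0, 0], [0, 0, 0], [0, 0, 0], [0, 0, 0]], fingers=0.5, grip_force=60)

```text
clock: 56.77
eef_pos: [711.0, 248.4, 30.9]
tcp_rot: [-3.139, -0.01, 0.126]
contact_force: [-0.9, -0.4, 7.2]
opening: 0.728
grasp_force: 65.6
```

>>> play_rows(dp=[[0, 0, -0.8], [0, 0, -1.8], [0, 0, -2.8], [0, 0, -3.2], [0, 0, -3.2]], rot=[[0, 0, 0], [0, 0, 0], [0, 0, 0], [0, 0, 0], [0, 0, 0]])

```text
clock: 57.18
eef_pos: [711.7, 248.5, 163.6]
tcp_rot: [-3.137, -0.016, 0.126]
contact_force: [1.3, -0.2, -0.0]
opening: 0.728
grasp_force: 66.2
```

```bash
python3 - <<'E'
from h import *
s=telemetry.sense();print(s["eef_pos"],s["tcp_rot"],s["opening"],s["grasp_force"])
for y in(-15,15):print(y,[(x,r-b,(r+g+b)//3) for x,r,g,b in scan_held(y=y) if x<-39 or x>42 and x<84])
Y=(np.pi,0,1.602)
plan([((600,100,170),(np.pi,0,.7)),((520,-100,170),Y),((478,-240,150),Y)],True)
E
```

```text
[711.72636086 248.51903238 163.55563526] [-3.13733144 -0.01642915  0.12578288] 0.7276799271830585 66.22000694274902
-15 [(-60, -1, 24), (-57, -1, 25), (-54, -1, 23), (-51, -2, 24), (-48, -1, 27), (-45, 11, 31), (-42, 51, 55), (45, 68, 75), (48, 75, 86), (51, 76, 86), (54, 75, 85), (57, 77, 91), (60, 77, 89), (63, 76, 91), (66, 4, 45), (69, 4, 44), (72, 4, 44), (75, 4, 44), (78, 4, 45), (81, 80, 199)]
15 [(-60, 0, 23), (-57, 0, 24), (-54, -1, 25), (-51, -2, 25), (-48, -2, 24), (-45, 54, 60), (-42, 50, 58), (45, 68, 76), (48, 69, 76), (51, 69, 76), (54, 69, 76), (57, 73, 85), (60, 72, 81), (63, 70, 82), (66, 3, 40), (69, 2, 41), (72, 3, 46), (75, 5, 44), (78, 4, 47), (81, 3, 44)]
dp [-3.159, 3.316, -0.35] rot [-0.0, -0.086, -5.483]
dp [-2.375, 1.268, -0.0] rot [-0.0, -0.0, -4.307]
dp [-2.69, 0.106, -0.0] rot [-0.0, -0.0, -4.307]
dp [-3.466, -1.159, 0.5] rot [-0.0, -0.0, 0.0]
```

>>> play_rows(dp=[[-3.16, 3.32, -0.35], [-3.16, 3.32, -0.35], [-3.16, 3.32, -0.35], [-3.16, 3.32, -0.35], [-3.16, 3.32, -0.35]], rot=[[0, -0.08, -5.48], [0, -0.08, -5.48], [0, -0.08, -5.48], [0, -0.08, -5.48], [0, -0.08, -5.48]])

```text
clock: 57.7
eef_pos: [594.8, 96.1, 166.7]
tcp_rot: [-3.138, 0.007, 0.706]
contact_force: [0.6, -0.1, -1.3]
opening: 0.727
grasp_force: 66.2
```

>>> play_rows(dp=[[-2.37, 1.27, 0], [-2.37, 1.27, 0], [-2.37, 1.27, 0], [-2.37, 1.27, 0], [-2.37, 1.27, 0]], rot=[[0, 0, -4.3], [0, 0, -4.3], [0, 0, -4.3], [0, 0, -4.3], [0, 0, -4.3]])

```text
clock: 58.12
eef_pos: [558.1, -1.6, 167.4]
tcp_rot: [-3.138, 0.002, 1.151]
contact_force: [0.1, 0.6, -1.4]
opening: 0.726
grasp_force: 66.2
```

>>> play_rows(dp=[[-2.69, 0.11, 0], [-2.69, 0.11, 0], [-2.69, 0.11, 0], [-2.69, 0.11, 0], [-2.69, 0.11, 0]], rot=[[0, 0, -4.3], [0, 0, -4.3], [0, 0, -4.3], [0, 0, -4.3], [0, 0, -4.3]])

```text
clock: 58.53
eef_pos: [519.1, -100.8, 168.0]
tcp_rot: [-3.138, -0.0, 1.6]
contact_force: [0.5, 0.1, -1.4]
opening: 0.727
grasp_force: 66.2
```

>>> play_rows(dp=[[-3.47, -1.16, 0.5], [-3.47, -1.16, 0.5], [-3.47, -1.16, 0.5], [-3.47, -1.16, 0.5], [-3.47, -1.16, 0.5]], rot=[[0, 0, 0], [0, 0, 0], [0, 0, 0], [0, 0, 0], [0, 0, 0]])

```text
clock: 58.95
eef_pos: [476.8, -242.6, 147.8]
tcp_rot: [-3.139, 0.0, 1.593]
contact_force: [-0.8, -0.1, -1.0]
opening: 0.728
grasp_force: 66.2
```

```bash
python3 - <<'E'
from h import *
s=telemetry.sense();print(s["eef_pos"],s["tcp_rot"],s["opening"],s["grasp_force"])
Y=(np.pi,0,1.602);g=CC-7*CU-90*CV;print(g)
plan([((*g,100),Y),((*g,45),Y)],True)
E
```

```text
[ 476.80021222 -242.59722745  147.76238697] [-3.13856446e+00  3.62627152e-04  1.59286080e+00] 0.7276245809792071 66.22938752174377
[ 477.2294 -310.3755]
dp [-1.694, -0.023, 1.195] rot [-0.029, 0.003, -0.087]
dp [0.0, -0.0, 1.375] rot [0.0, 0.0, -0.0]
```

>>> play_rows(dp=[[-1.0, -0.02, 0.1], [-1.7, -0.02, 0.5], [-1.7, -0.02, 1.19], [-1.7, -0.02, 1.19], [-1.7, -0.02, 1.19]], rot=[[0, 0, 0], [-0.03, 0, -0.09], [-0.03, 0, -0.09], [-0.03, 0, -0.09], [-0.03, 0, -0.09]])

```text
clock: 59.37
eef_pos: [478.1, -306.3, 99.9]
tcp_rot: [-3.14, -0.003, 1.607]
contact_force: [0.9, 0.0, -0.5]
opening: 0.723
grasp_force: 66.7
```

```bash
python3 - <<'E'
from h import *
s=telemetry.sense();print(s["eef_pos"],s["tcp_rot"])
Y=(np.pi,0,1.602);g=CC-7*CU-90*CV
plan([((*g,50),Y),((*g,16),Y)],True)
E
```

```text
[ 478.10116861 -306.33992867   99.88000329] [-3.13967300e+00 -2.75050621e-03  1.60694944e+00]
dp [-0.103, -0.023, 1.247] rot [-0.018, -0.026, 0.047]
dp [-0.0, 0.0, 0.85] rot [-0.0, -0.0, 0.0]
```

>>> play_rows(dp=[[-0.1, -0.02, 0.6], [-0.1, -0.02, 1.25], [-0.1, -0.02, 1.25], [-0.1, -0.02, 1.25]], rot=[[0, 0, 0.05], [0, 0, 0.05], [0, 0, 0.05], [0, 0, 0.05]])

```text
clock: 59.7
eef_pos: [478.3, -310.9, 51.8]
tcp_rot: [3.141, -0.001, 1.604]
contact_force: [0.0, 0.3, -1.7]
opening: 0.722
grasp_force: 66.7
```

>>> play_rows(dp=[[0, 0, 0.4], [0, 0, 0.79], [0, 0, 0.79], [0, 0, 0.79]], rot=[[0, 0, 0], [0, 0, 0], [0, 0, 0], [0, 0, 0]])

```text
clock: 60.03
eef_pos: [478.9, -312.1, 21.3]
tcp_rot: [3.139, 0.001, 1.605]
contact_force: [0.3, -0.4, -1.2]
opening: 0.729
grasp_force: 66.7
```

>>> play_rows(dp=[[0, 0, 0.08], [0, 0, 0.08], [0, 0, 0.08]], rot=[[0, 0, 0], [0, 0, 0], [0, 0, 0]])

```text
clock: 60.28
eef_pos: [478.8, -312.6, 17.7]
tcp_rot: [3.139, 0.001, 1.604]
contact_force: [0.5, 1.0, -0.3]
opening: 0.73
grasp_force: 66.7
```

>>> play_rows(dp=[[0, 0, 0], [0, 0, 0], [0, 0, 0], [0, 0, 0]], rot=[[0, 0, 0], [0, 0, 0], [0, 0, 0], [0, 0, 0]], fingers=0.86)

```text
clock: 60.62
eef_pos: [478.4, -312.5, 17.0]
tcp_rot: [3.14, 0.001, 1.604]
contact_force: [-0.8, -0.8, -0.0]
opening: 0.864
grasp_force: 0.0
```

>>> play_rows(dp=[[0, 0, -1.0], [0, 0, -2.0], [0, 0, -3.0], [0, 0, -4.0], [0, 0, -4.4]], rot=[[0, 0, 0], [0, 0, 0], [0, 0, 0], [0, 0, 0], [0, 0, 0]])

```text
clock: 61.03
eef_pos: [479.9, -313.6, 198.4]
tcp_rot: [3.134, 0.004, 1.604]
contact_force: [1.2, 0.2, 0.5]
opening: 0.861
grasp_force: 0.0
```

```bash
python3 - <<'E'
from h import *
s=telemetry.sense();print(s["eef_pos"],s["tcp_rot"],s["opening"])
f=cam("wrist");b=f["color"].astype(int)
def px(xc,yc,z=26):
    q=proj(f,[(*(CC+xc*CU+yc*CV),z)])[0].round().astype(int)
    return b[q[1],q[0]] if 0<=q[0]<560 and 0<=q[1]<420 else None
for xc in(-50,-20):
    print(xc,[(y,int(c[0]-c[2]),int(c.sum()//3)) for y in range(-146,60,4) if (c:=px(xc,y)) is not None])
for yc in(-105,-90,-75,0):
    print(yc,[(x,int(c[0]-c[2]),int(c.sum()//3)) for x in range(-88,-30,3) if (c:=px(x,yc)) is not None])
# lid: highest row of the lid rim in side view, to know its angle
f2=cam("side")
for th in(1.4,1.5,1.6,1.65):
    e=[(*(CC+CU*(85-170*np.cos(th))+y*CV),55+170*np.sin(th)) for y in(-150,150)];print(th,proj(f2,e).round(1).tolist())
g=cv2.cvtColor(f2["color"],cv2.COLOR_RGB2GRAY)
for x in(262,268,345,352):print(x,[int(v) for v in g[74:98,x]])
E
```

```text
[ 479.89066442 -313.63707928  198.38384654] [3.13421883 0.00430749 1.60435915] 0.8614810111571498
-50 [(-146, 1, 17), (-142, 8, 117), (-138, 10, 167), (-134, 8, 158), (-130, 8, 151), (-126, 8, 158), (-122, 16, 117), (-118, 75, 88), (-114, 73, 84), (-110, 73, 85), (-106, 82, 96), (-102, 82, 97), (-98, 83, 97), (-94, 83, 94), (-90, 79, 93), (-86, 80, 93), (-82, 82, 97), (-78, 73, 88), (-74, 71, 84), (-70, 74, 86), (-66, 74, 86), (-62, 75, 83), (-58, 78, 80), (-54, 9, 142), (-50, 8, 142), (-46, 9, 161), (-42, 5, 106), (-38, 49, 50), (-34, 80, 92), (-30, 73, 86), (-26, 73, 87), (-22, 82, 100), (-18, 82, 98), (-14, 83, 99), (-10, 81, 98), (-6, 82, 96), (-2, 81, 94), (2, 81, 98), (6, 85, 101), (10, 81, 96), (14, 81, 97), (18, 81, 99), (22, 83, 96), (26, 82, 95), (30, 10, 173), (34, 8, 167), (38, 7, 173), (42, 9, 161), (46, 7, 101), (50, 29, 43), (54, 31, 37), (58, 54, 63)]
-20 [(-146, 1, 21), (-142, 7, 85), (-138, 9, 170), (-134, 10, 162), (-130, 9, 165), (-126, 9, 142), (-122, 14, 111), (-118, 75, 83), (-114, 74, 86), (-110, 71, 84), (-106, 78, 89), (-102, 73, 86), (-98, 74, 85), (-94, 74
[... 1625 characters left out ...]
 97), (-58, 83, 97), (-55, 83, 97), (-52, 83, 95), (-49, 82, 97), (-46, 83, 97), (-43, 83, 98), (-40, 81, 97), (-37, 83, 96), (-34, 83, 95), (-31, 82, 97)]
1.4 [[361.2, 89.1], [263.2, 83.5]]
1.5 [[361.2, 86.3], [264.2, 80.8]]
1.6 [[361.2, 84.1], [265.1, 78.7]]
1.65 [[361.2, 83.2], [265.6, 77.9]]
262 [80, 59, 53, 44, 31, 52, 54, 35, 40, 43, 41, 37, 27, 24, 31, 33, 29, 24, 28, 25, 27, 29, 28, 28]
268 [33, 33, 31, 33, 26, 44, 124, 99, 81, 37, 23, 15, 15, 19, 16, 14, 18, 16, 16, 16, 18, 20, 16, 20]
345 [14, 16, 15, 14, 15, 16, 19, 27, 26, 47, 82, 82, 75, 74, 49, 22, 15, 13, 14, 12, 14, 14, 11, 15]
352 [12, 13, 15, 14, 14, 18, 15, 18, 13, 9, 22, 32, 47, 53, 50, 26, 13, 14, 18, 24, 26, 23, 27, 29]
```

All three lie flat, side by side: A −120…−56, B about −35…30, D 58…122. Now I go behind the lid to push it shut.

```bash
cat >> h.py <<'E'
def lidp(th,r=140,gap=0,yc=-105):
    "TCP (tool down) whose front tip corner touches the lid's outside at radius r, or gap behind it"
    fw=r*np.cos(th)-8*np.sin(th)-11-gap*np.sin(th);up=55+r*np.sin(th)+8*np.cos(th)+gap*np.cos(th)
    return (*(CC+85*CU-fw*CU+yc*CV),up),(np.pi,0,1.6)
E
python3 - <<'E'
from h import *
a,Y=lidp(1.6,140,40);print(a)
plan([((480,-313.6,300),Y),((a[0],a[1],300),Y),((a[0],a[1],198),Y)],True)
f=cam("top");b=f["color"].astype(int)
# sample rows seen from the top: brown runs along case y at x=-30 and +30, face height 26
for xc in(-40,30):
    o=[]
    for y in range(-146,147,4):
        q=proj(f,[(*(CC+xc*CU+y*CV),26)])[0].round().astype(int);c=b[q[1],q[0]];o.append((y,int(c[0]-c[2])))
    print(xc,o)
E
```

```text
(np.float64(467.0129779548997), np.float64(-465.82743233513855), np.float64(193.53872735534884))
dp [-0.01, 0.021, -2.579] rot [0.073, 0.043, 0.042]
dp [-3.795, -0.435, 0.0] rot [-0.0, -0.0, -0.0]
dp [-0.0, 0.0, 2.55] rot [-0.0, -0.0, -0.0]
-40 [(-146, 3), (-142, 5), (-138, 5), (-134, 5), (-130, 5), (-126, 2), (-122, 33), (-118, 58), (-114, 50), (-110, 53), (-106, 58), (-102, 58), (-98, 59), (-94, 56), (-90, 56), (-86, 56), (-82, 51), (-78, 52), (-74, 48), (-70, 53), (-66, 51), (-62, 54), (-58, 15), (-54, 4), (-50, 6), (-46, 3), (-42, 2), (-38, 34), (-34, 44), (-30, 44), (-26, 48), (-22, 58), (-18, 60), (-14, 59), (-10, 56), (-6, 57), (-2, 56), (2, 60), (6, 58), (10, 57), (14, 60), (18, 57), (22, 61), (26, 10), (30, 4), (34, 6), (38, 6), (42, 6), (46, 5), (50, 5), (54, 14), (58, 47), (62, 57), (66, 57), (70, 57), (74, 56), (78, 59), (82, 59), (86, 55), (90, 57), (94, 59), (98, 60), (102, 59), (106, 52), (110, 53), (114, 53), (118, 68), (122, 9), (126, 5), (130, 3), (134, 3), (138, 3), (142, 4), (146, 3)]
30 [(-146, 1), (-142, 5), (-138, 5), (-134, 6), (-130, 6), (-126, 5), (-122, 36), (-118, 51), (-114, 45), (-110, 46), (-106, 51), (-102, 53), (-98, 52), (-94, 52), (-90, 50), (-86, 49), (-82, 51), (-78, 50), (-74, 48), (-70, 50), (-66, 50), (-62, 50), (-58, 42), (-54, 3), (-50, 3), (-46, 4), (-42, 8), (-38, 50), (-34, 46), (-30, 46), (-26, 50), (-22, 59), (-18, 60), (-14, 59), (-10, 57), (-6, 57), (-2, 58), (2, 58), (6, 55), (10, 54), (14, 57), (18, 56), (22, 43), (26, 15), (30, 5), (34, 7), (38, 6), (42, 5), (46, 6), (50, 5), (54, 23), (58, 58), (62, 58), (66, 57), (70, 57), (74, 56), (78, 58), (82, 60), (86, 57), (90, 57), (94, 58), (98, 60), (102, 59), (106, 53), (110, 52), (114, 52), (118, 58), (122, 9), (126, 4), (130, 4), (134, 5), (138, 4), (142, 4), (146, 3)]
```

>>> play_rows(dp=[[0, 0, -0.9], [0, 0, -1.8], [0, 0, -2.58], [0, 0, -2.58]], rot=[[0, 0, 0], [0, 0, 0], [0, 0, 0], [0, 0, 0]], fingers=0.0)

```text
clock: 61.52
eef_pos: [479.7, -313.6, 300.5]
tcp_rot: [3.134, 0.004, 1.604]
contact_force: [0.3, -0.2, 0.9]
opening: 0.296
grasp_force: 0.0
```

>>> play_rows(dp=[[-1, -0.1, 0], [-2, -0.2, 0], [-3, -0.4, 0], [-3.8, -0.43, 0], [-3.8, -0.43, 0]], rot=[[0, 0, 0], [0, 0, 0], [0, 0, 0], [0, 0, 0], [0, 0, 0]])

```text
clock: 61.93
eef_pos: [464.3, -469.7, 293.0]
tcp_rot: [-3.141, 0.0, 1.601]
contact_force: [0.5, 1.2, -0.0]
opening: 0.0
grasp_force: 0.0
```

>>> play_rows(dp=[[0, 0, 0.8], [0, 0, 1.6], [0, 0, 2.4], [0, 0, 2.55], [0, 0, 2.55]], rot=[[0, 0, 0], [0, 0, 0], [0, 0, 0], [0, 0, 0], [0, 0, 0]])

```text
clock: 62.35
eef_pos: [464.3, -463.0, 190.0]
tcp_rot: [-3.138, -0.005, 1.605]
contact_force: [0.3, -0.6, 0.9]
opening: 0.001
grasp_force: 0.0
```

```bash
python3 - <<'E'
from h import *
s=telemetry.sense();print(s["eef_pos"],s["tcp_rot"],s["opening"],s["contact_force"])
plan([lidp(t,r,-4) for t,r in((1.4,140),(1.15,142),(.9,145),(.7,148),(.5,150),(.3,150),(.15,150),(.05,150),(0,150))],True)
E
```

```text
[ 464.27203603 -462.96282261  189.96836463] [-3.13841496 -0.00501848  1.60454165] 0.0006578178447064641 [ 0.26186126 -0.5581384   0.92299204]
dp [1.725, 0.071, -0.083] rot [-0.03, -0.048, 0.043]
dp [0.862, -0.001, 0.184] rot [-0.0, 0.0, 0.0]
dp [0.816, -0.001, 0.38] rot [-0.0, 0.0, 0.0]
dp [0.591, -0.001, 0.442] rot [-0.0, 0.0, 0.0]
dp [0.477, -0.001, 0.574] rot [-0.0, 0.0, 0.0]
dp [0.31, -0.001, 0.682] rot [-0.0, 0.0, 0.0]
dp [0.14, 0.0, 0.544] rot [-0.0, 0.0, 0.0]
dp [0.047, 0.0, 0.372] rot [-0.0, 0.0, 0.0]
dp [0.01, 0.0, 0.188] rot [-0.0, 0.0, 0.0]
```

>>> play_rows(dp=[[0.5, 0.02, 0], [1.0, 0.05, -0.04], [1.4, 0.07, -0.08], [1.73, 0.07, -0.08], [1.73, 0.07, -0.08]], rot=[[0, 0, 0], [-0.03, -0.05, 0.04], [-0.03, -0.05, 0.04], [-0.03, -0.05, 0.04], [-0.03, -0.05, 0.04]])

```text
clock: 62.77
eef_pos: [466.9, -393.7, 198.5]
tcp_rot: [3.136, 0.006, 1.602]
contact_force: [-0.4, 0.4, -0.3]
opening: -0.003
grasp_force: 0.0
```

>>> play_rows(dp=[[0.43, 0, 0.08], [0.86, 0, 0.18], [1.27, 0, 0.36], [1.68, 0, 0.56], [1.68, 0, 0.56]], rot=[[0, 0, 0], [0, 0, 0], [0, 0, 0], [0, 0, 0], [0, 0, 0]])

```text
clock: 63.18
eef_pos: [463.8, -326.4, 173.6]
tcp_rot: [3.138, 0.004, 1.601]
contact_force: [-0.3, -0.3, 0.4]
opening: -0.001
grasp_force: 0.0
```

>>> play_rows(dp=[[0.3, 0, 0.21], [0.59, 0, 0.44], [0.84, 0, 0.72], [1.07, 0, 1.02], [1.07, 0, 1.02]], rot=[[0, 0, 0], [0, 0, 0], [0, 0, 0], [0, 0, 0], [0, 0, 0]])

```text
clock: 63.6
eef_pos: [462.0, -283.8, 130.9]
tcp_rot: [3.14, 0.003, 1.601]
contact_force: [-0.5, 0.6, 0.2]
opening: 0.003
grasp_force: 0.0
```

>>> play_rows(dp=[[0.17, 0, 0.33], [0.31, 0, 0.68], [0.38, 0, 0.95], [0.45, 0, 1.22], [0.45, 0, 1.22]], rot=[[0, 0, 0], [0, 0, 0], [0, 0, 0], [0, 0, 0], [0, 0, 0]])

```text
clock: 64.02
eef_pos: [462.1, -267.4, 82.5]
tcp_rot: [3.139, 0.004, 1.6]
contact_force: [-0.2, -0.5, -0.1]
opening: 0.001
grasp_force: 0.0
```

>>> play_rows(dp=[[0.03, 0, 0.2], [0.05, 0, 0.37], [0.06, 0, 0.5], [0.06, 0, 0.56], [0.06, 0, 0.56]], rot=[[0, 0, 0], [0, 0, 0], [0, 0, 0], [0, 0, 0], [0, 0, 0]])

```text
clock: 64.43
eef_pos: [463.4, -266.1, 62.9]
tcp_rot: [3.137, 0.006, 1.6]
contact_force: [-3.1, 2.6, 12.7]
opening: -0.002
grasp_force: 6.4
```

>>> play_rows(dp=[[0, 0, -1], [0, 0, -2], [0, 0, -3], [0, 0, -4], [0, 0, -4]], rot=[[0, 0, 0], [0, 0, 0], [0, 0, 0], [0, 0, 0], [0, 0, 0]])

```text
clock: 64.85
eef_pos: [466.0, -267.3, 229.9]
tcp_rot: [3.127, 0.012, 1.6]
contact_force: [1.3, -0.6, 0.7]
opening: 0.005
grasp_force: 0.0
```

>>> play_rows(dp=[[-1, -1, 0], [-2, -2, 0], [-3, -3, 0], [-3.5, -3.5, 0], [-3.5, -3.5, 0]], rot=[[0, 0, 0], [0, 0, 0], [0, 0, 0], [0, 0, 0], [0, 0, 0]])

```text
clock: 65.27
eef_pos: [324.5, -411.0, 222.2]
tcp_rot: [3.137, 0.007, 1.6]
contact_force: [0.4, -0.0, -1.0]
opening: 0.004
grasp_force: 0.0
```

```bash
python3 - <<'E'
from h import *
s=telemetry.sense();print(s["clock"],s["eef_pos"],s["contact_force"])
for n,bx in(("top",(355,130,450,275)),("side",(245,120,365,175))):
    f=cam(n);a=cv2.imread(f'pics/{n}0.png')[:,:,::-1].astype(int);d=np.abs(a-f["color"].astype(int)).sum(2)
    x0,y0,x1,y1=bx;r=d[y0:y1,x0:x1];print(n,"changed fraction in case area",(r>60).mean(),"rows",np.unique(np.where(r>60)[0]+y0)[[0,-1]])
f=cam("top");b=f["color"].astype(int);a=cv2.imread('pics/top0.png')[:,:,::-1].astype(int)
m=roi((np.abs(a-b).sum(2)>70).astype(np.uint8),0,60,500,300);m=cv2.morphologyEx(m,cv2.MORPH_OPEN,np.ones((3,3)))
for c in cv2.findContours(m,0,1)[0]:
    if cv2.contourArea(c)>40:print("changed",cv2.boundingRect(c),cv2.contourArea(c))
E
```

```text
65.2667 [ 324.45520286 -410.99707133  222.21634643] [ 0.38647034 -0.01096264 -0.97881499]
top changed fraction in case area 0.00500907441016334 rows [151 274]
side changed fraction in case area 0.015454545454545455 rows [143 160]
changed (462, 275, 38, 25) 525.5
changed (234, 211, 30, 56) 1252.0
changed (254, 145, 27, 54) 1216.0
changed (296, 142, 34, 54) 1207.5
```

```bash
python3 - <<'E'
from h import *
f=cam("side");g=f["color"].astype(int).sum(2)//3;a=cv2.imread('pics/side0.png').astype(int).sum(2)//3
for x in(270,290,320,345,352):print(x,"was",a[140:166:2,x].tolist(),"now",g[140:166:2,x].tolist())
E
```

```text
270 was [29, 30, 27, 27, 28, 106, 117, 48, 23, 22, 26, 24, 24] now [28, 27, 26, 26, 26, 102, 113, 38, 22, 24, 24, 23, 25]
290 was [25, 26, 27, 26, 27, 25, 137, 58, 30, 29, 34, 29, 30] now [22, 24, 26, 26, 27, 24, 130, 78, 35, 29, 37, 31, 31]
320 was [23, 24, 26, 21, 26, 22, 19, 118, 101, 25, 23, 23, 23] now [23, 23, 22, 21, 24, 22, 22, 113, 75, 19, 22, 24, 20]
345 was [26, 25, 31, 27, 28, 28, 30, 25, 142, 72, 42, 25, 21] now [25, 25, 23, 26, 25, 26, 23, 24, 136, 56, 30, 24, 27]
352 was [90, 86, 89, 122, 121, 120, 120, 144, 158, 127, 66, 55, 77] now [85, 81, 81, 114, 117, 118, 115, 137, 151, 119, 61, 52, 77]
```

The lid edge is on the same rows as at the start, so it is shut. The scraper is on the bench and the arm is clear of everything, so I hand in.

```bash
python3 -c "
from rig import r
print(r.sign_off())"
```

```text
the job is handed in; nothing more can be done
None
```

I levered the case open with the scraper, laid all three oak samples face up side by side inside, shut the lid, left the scraper on the bench, and handed the job in at about 65 s; the hand-in returned no verdict.

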